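# Load the pad printer's dial from a snap-lid case

## Robot

A 7-joint arm with a two-finger parallel gripper is mounted at the origin on the work surface. World frame = base frame: x ahead of the robot, y to its left, z up, the work surface at z = 0. Lengths are in m, angles in rad, forces in N, time in s.
With the tool pointing down it reaches from about 0.425 to 0.925 m from the base axis. Payload 6.8 kg.
Tool frame: the origin (TCP) lies at the very end of the fingers, on their centre line; the grasp point (between the pads) lies 19 mm behind it (ctrl.grip_depth is the distance from the TCP to the grasp point, in m); z points along the fingers, x is the direction in which the jaws open and shut, and the axes are right-handed (so a half turn about z gives the same grasp; the last joint's range is limited). The gripper opens to 88 mm and grips with 3 to 60 N. Pads are 20 mm wide; open, the fingers measure 115 mm over their backs; the gripper's body (75 mm by 178 mm) begins 61 mm behind the grasp point.
Start: joints at [1.184, 0.477, 0.022, 1.555, -0.011, 1.109, -0.083], TCP at [0.186, -0.649, 0.223] pointing down, gripper open.
Joint ranges: [-2.96, 2.96], [-0.34, 2.1], [-1.41, 1.46], [0.24, 2.44], [-1.37, 4.51], [0.17, 1.92], [-2.96, 2.96]. Speed limits (rad/s): [2.39, 2.39, 3.14, 3.14, 3.14, 3.14, 3.14].

## Interface

Orientations are given as a unit quaternion [w, x, y, z].
In Python, from cell import state, snapshot, calibration, ticket, finder, ctrl gives the robot as it stands. The module is installed in compiled form; this text tells all that it offers.
- The arm moves only by the tool send_rows, never from a script. Its argument "moves" is a list that holds one entry, the list of rows, each a list of 7 numbers: the shift along the tool's x, y, z in m, then the turn, a rotation vector about the tool's x, y, z in degrees, then the finger opening in m, from 0 to 0.0878. In form: [[[dx, dy, dz, ax, ay, az, grip], ...]]. A call has 1 to 10 rows; each row shifts and turns the pose as measured when the row begins, along the tool's axes as they then stand; what a row does not reach is not made up. A row lasts 1/12 s, in which the tool goes at most 41.7 mm and 7.16 degrees, less where a joint would pass 70% of its speed; a pose out of reach is approached as far as the arm can. A call with a gripper value outside its range is refused whole. The fingers move at their own pace and stop on an object; "newtons" is the grip in N (left out, the last holds). Time passes only in rows, so rows that do not move let the fingers close. It gives the time, the measured TCP pose, the force and the opening at its end, in the units of the state.
- state(): the state, without advancing time (a new reading comes with each control period).
- snapshot(name): name is "scene" or "top"; returns the picture (400x640x3 uint8, blue, green, red); there is no depth.
- calibration(name): a dict with "vertical_fov" (degrees; the focal length in pixels is half the picture's height over the tangent of half this angle, whatever the lens; pixels are square), "cx", "cy" (the principal point, pixels), "k1" (the pictures are not rectified: a ray, as slopes to the right and down, at radius r is drawn at 1 + k1 r^2 times it, then the intrinsics apply), "R" (3x3) and "t" (3): a world point X has camera coordinates R X + t. Camera axes: x right, y down, z forward; pixel columns grow to the right and rows downward; lengths in m; the calibration is good to about 2 mm. A picture is of the moment at which its call begins. calibration takes no time and is no camera call.
- ticket.close_job(): hands the job in, once; it reports no verdict.
Trained networks look in the newest picture that a camera, given by its name, has taken for a name from the list of things; names that differ only in an ending like _2 or _b are one class to them, and where a whole thing is asked for, a point or a joint stands for the part that bears it (a point fixed in the world has none). Each returns a list of dicts, best first, with "confidence" (0 to 1); they miss things now and then, are a little off and sometimes report something else, mostly with a low value. They report only what shows in the picture. A call takes as long as a camera call. They do not tell look-alikes from the thing itself.
- finder.recognise(name, camera): "box" ([left, top, right, bottom] in pixels, round what is visible of it).
- finder.silhouettes(name, camera): "mask" (400x640 bool, what is visible of it) and "box" ([left, top, right, bottom] in pixels, round what is visible of it).
- finder.tip_of(name, camera): "position" ([column, row] in pixels: a listed point, or the origin of a listed thing).
The state is a dict: "clock": time; "qpos": joint angles; "joint_velocities": joint speeds; "joint_torque": joint torques, N m; "eef_pos": TCP position; "ee_rot": TCP orientation; "ft_force": force on the tool from outside, world axes, zero at the start; "ft_torque": the same for the moment, N m; "grip_width": finger opening in m.
Only numpy, scipy, OpenCV 4.12 (cv2) and the standard library are available. Lean on these libraries where they do the work, as an engineer would, in place of code of your own. Each camera call takes 0.05 s, during which the arm holds its last target.

## Task

Prise up the snapped-down lid of the grey case with the ink knife (blade in the slot at its front, not with the fingers), open the lid upright, draw the lock pin out of the dial's bracket and hang it in its parking notch. Load every power-bank blank from the case, one at a time, flat into the empty nest at the pad printer's loading station (the nest nearest the robot), turning the dial clockwise by one click to the next station after each, the last one too. Then press the lid shut until it snaps and leave the knife lying flat on its black mat, without shifting the ink tin, tape roll or brayer.

Things in the scene. Friction and masses are not known exactly. Their poses are not given: they have to be found in the camera images.
- case: grey plastic transit case, 170 (x) x 222 (y) x 95 mm tall with its lid, fixed to the table. Origin: centre of its underside; +x points from its front (the side with the pry slot, which faces the robot) to its hinged back. Walls 6 mm thick, top of the walls 90 mm up; inside, a flat black foam bed 56 mm up, 158 x 210 mm. The lid's hinge axis lies along y at x = +85 mm, 90 mm up.
- lid (a joint): angle (rad) of the case's lid: 0 shut, stop at 1.65 (just past upright). A plain plate 170 x 222 x 5 mm, 0.15 kg, no handle, flush with the walls, underside 90 mm up when shut. A ball catch holds its front edge with about 6 N until it has risen 5 mm; pressing it shut takes about 9 N at the front edge, the last 6 mm. A stiff hinge (0.2 Nm) keeps it at any angle.
- pry_slot (a point): middle of the pry slot in the case's front: outer edge of the lowered sill, 82 mm up. The slot is 74 mm wide and 8 mm high, between the sill (6 mm thick) and the underside of the shut lid; behind it is free space. Axes as the case.
- knife: ink knife, 0.11 kg: wooden handle 100 x 24 wide x 24 mm high, steel blade 32 wide, 3 thick, 90 mm long. Origin: under the joint of blade and handle, on the plane of the blade's underside; +x to the blade's tip (90 mm away), z up as it lies flat. Handle: x = -104 to -4 mm, 2 to 26 mm above that plane. Balances about 30 mm behind the origin.
- mat: thin black mat on the table, 260 (x) x 110 (y) mm, 1 mm thick, where the knife lies and to which it goes back. Origin: its centre; it has no step to speak of.
- printer: pad printer, fixed to the table; origin on the table below the dial's axis. -x faces the robot (loading side); the white print unit (270 mm high, head to 430 mm) stands at y = +140 to +330, x = -60 to +260 mm. Dial: radius 112 mm, top 58 mm up. The lock pin's bracket is at the -y side.
- dial (a joint): angle (rad) of the dial: 0 at the start, grows clockwise seen from above (load to pad station). Sprung detents at every quarter turn, about 0.26 Nm to start it; past half way it snaps on by itself. Nests at radius 80 mm; to turn it by, four upright steel posts, 16 mm thick, tops 120 mm above the table, at a detent at (+-69, +-69) mm from the axis in the printer's axes.
- load (a point): the loading station, nearest the robot: where the floor centre of the nest there is when the dial is at a detent, 80 mm in -x from the dial's axis, 60 mm up. Axes as the printer.
- pad (a point): the pad station, one index on (clockwise from above) from the loading station: 80 mm in the printer's +y from the axis, 60 mm up.
- rear (a point): the rear station, two indexes on from the loading station, 60 mm up.
- bore (a point): mouth of the vertical bore in the lock bracket (44 mm up, 28 mm deep, 13.5 mm wide), where the lock pin stands at the start between two lugs of the dial (lug tops 57 mm up, reaching 144 mm from the axis) and so locks the dial.
- notch (a point): middle of the parking notch, on top of its plate (98 mm up): a slot 16 mm wide in a plate 8 mm thick, open to the printer's -x; closed end 9 mm to +x, mouth 25 mm to -x of this point. Plate and column reach 23 mm to either side in y and 34 mm to +x. The pin hangs there by its collar, shank down.
- pin: steel lock pin, 110 mm long, 0.11 kg, standing upright: shank 12 mm across and 75 mm long with a coned end, collar 26 mm across and 5 mm thick, black knob 26 mm across and 30 mm high on top. Origin: bottom of the shank; z up to the knob.
- pin_collar (a point): centre of the underside of the pin's collar, 75 mm above the pin's bottom.
- nest0 (a point): floor centre of the dial's nest 0 (turns with the dial; 60 mm up): a pocket 98 mm long (across the radius) and 34 mm wide (along it), with corner locators 8 mm high and its long sides open in the middle for 60 mm. Nest 0 is at the loading station at the start, then nests 1, 2, 3 come there in turn.
- nest1 (a point): floor centre of the dial's nest 1 (turns with the dial; 60 mm up); as nest 0.
- nest2 (a point): floor centre of the dial's nest 2 (turns with the dial; 60 mm up); as nest 0.
- nest3 (a point): floor centre of the dial's nest 3 (turns with the dial; 60 mm up); as nest 0.
- blank_a: white plastic power-bank blank, 92 (x) x 28 (y) x 24 mm high, 0.11 kg, lying flat on the foam bed in the case, its length along the case's x within 10 degrees; absent in some runs. Origin: centre of its underside.
- blank_b: white plastic power-bank blank, 92 (x) x 28 (y) x 24 mm high, 0.11 kg, lying flat on the foam bed in the case, its length along the case's x within 10 degrees; absent in some runs. Origin: centre of its underside.
- blank_c: white plastic power-bank blank, 92 (x) x 28 (y) x 24 mm high, 0.11 kg, lying flat on the foam bed in the case, its length along the case's x within 10 degrees; absent in some runs. Origin: centre of its underside.
- ink_tin: round ink tin, 84 mm across, 85 mm high, standing; not part of the job. Origin: centre of its underside.
- tape_roll: roll of tape, 104 mm across, 48 mm high, lying flat; not part of the job. Origin: centre of its underside.
- brayer: hand ink roller (brayer), roller 110 mm wide, 40 mm thick, handle 100 mm; not part of the job. Origin: under the middle of its roller.
Not all that is in view belongs to the job. What is shaped like the pin but orange or turquoise is not meant.

How it is judged:
On the way, in this order (a step that is already met when the one before it is completed fails the run):
1. the knife blade, touching the lid, has prised it up (value of joint lid above 0.04 rad and contact force between knife and lid above 0.1 N), for 0.05 s.
2. the lid stands open and the lock pin hangs in its parking notch (value of joint lid above 1.2 rad and distance between pin_collar and notch below 0.009 m and angle between pin's own z axis and vertical below 0.2 rad and linear speed of pin below 0.03 m/s and contact force between the fingers and pin below 0.1 N), for 0.2 s.
3. a blank lies released in the nest at the loading station ((((distance between blank_a and load below 0.012 m and angle between blank_a's own z axis and vertical below 0.1 rad) and contact force between the fingers and blank_a below 0.1 N) or ((distance between blank_b and load below 0.012 m and angle between blank_b's own z axis and vertical below 0.1 rad) and contact force between the fingers and blank_b below 0.1 N) or ((distance between blank_c and load below 0.012 m and angle between blank_c's own z axis and vertical below 0.1 rad) and contact force between the fingers and blank_c below 0.1 N)) and velocity of joint dial below 0.1 rad/s), for 0.2 s.
4. the dial has carried it on to the pad station (((distance between blank_a and pad below 0.012 m and angle between blank_a's own z axis and vertical below 0.1 rad) or (distance between blank_b and pad below 0.012 m and angle between blank_b's own z axis and vertical below 0.1 rad) or (distance between blank_c and pad below 0.012 m and angle between blank_c's own z axis and vertical below 0.1 rad)) and velocity of joint dial below 0.1 rad/s), for 0.2 s.
5. a second blank lies released at the loading station, behind the first at the pad station (all of step 4 and (((distance between blank_a and load below 0.012 m and angle between blank_a's own z axis and vertical below 0.1 rad) and contact force between the fingers and blank_a below 0.1 N) or ((distance between blank_b and load below 0.012 m and angle between blank_b's own z axis and vertical below 0.1 rad) and contact force between the fingers and blank_b below 0.1 N) or ((distance between blank_c and load below 0.012 m and angle between blank_c's own z axis and vertical below 0.1 rad) and contact force between the fingers and blank_c below 0.1 N))), for 0.2 s.
6. the dial has carried both on by one more station (all of step 4 and ((distance between blank_a and rear below 0.012 m and angle between blank_a's own z axis and vertical below 0.1 rad) or (distance between blank_b and rear below 0.012 m and angle between blank_b's own z axis and vertical below 0.1 rad) or (distance between blank_c and rear below 0.012 m and angle between blank_c's own z axis and vertical below 0.1 rad))), for 0.2 s.
At the end, for the whole second after the job is handed in: Each blank lies flat in a nest (9 mm, 0.1 rad), none at the loading station; dial at a detent; pin hangs in the notch (collar within 9 mm of it); lid snapped shut (under 0.02 rad); knife flat, its origin on the mat; all at rest and released ((distance between load and nest0 below 0.008 m or distance between load and nest1 below 0.008 m or distance between load and nest2 below 0.008 m or distance between load and nest3 below 0.008 m) and velocity of joint dial below 0.1 rad/s and (distance between blank_a and nest0 below 0.009 m or distance between blank_a and nest1 below 0.009 m or distance between blank_a and nest2 below 0.009 m or distance between blank_a and nest3 below 0.009 m) and angle between each of blank_a, blank_b, blank_c's own z axis and vertical below 0.1 rad and horizontal distance between each of blank_a, blank_b, blank_c and load above 0.06 m and linear speed of each of blank_a, blank_b, blank_c, pin, knife below 0.03 m/s and (distance between blank_b and nest0 below 0.009 m or distance between blank_b and nest1 below 0.009 m or distance between blank_b and nest2 below 0.009 m or distance between blank_b and nest3 below 0.009 m) and (distance between blank_c and nest0 below 0.009 m or distance between blank_c and nest1 below 0.009 m or distance between blank_c and nest2 below 0.009 m or distance between blank_c and nest3 below 0.009 m) and distance between pin_collar and notch below 0.009 m and angle between pin's own z axis and vertical below 0.2 rad and contact force between the fingers and pin below 0.1 N and value of joint lid below 0.02 rad and x of knife in the frame of mat between -0.13 and 0.13 m and y of knife in the frame of mat between -0.055 and 0.055 m and z of knife in the frame of mat below 0.008 m and angle between knife's own z axis and vertical below 0.12 rad); the robot touches nothing.
It fails at once if the fingers themselves push or pull the lid before the blade has prised it up (contact force between the fingers and lid above 1 N and value of joint lid between 0.012 and 0.035 rad and value of joint dial below 0.8 rad).
It fails at once if the ink tin, tape roll or brayer is shifted by more than 25 mm (distance of any of ink_tin, tape_roll, brayer from where it was at the start of the episode above 0.025 m).
It fails at once if the dial is turned back (anticlockwise from above) past its first station (value of joint dial below -0.4 rad).
Of blank_a, blank_b, blank_c only 2 to 3 are there at a start; the rules pass over those that are not, and their reading is None.
At some moment in a run one of knife may be knocked a few centimetres aside while the robot is not near it.
It also fails if it takes over 210 s, if anything falls off the work surface, if the arm or the gripper's body presses on something with over 40 N, if the wrist force passes 120 N, or if a joint passes its speed limit or range.

## Working session

There is one attempt and no reset: what is moved stays moved. The work goes in short steps, Python scripts to look and compute and a tool call to move; the robot and the scene stay as the last step left them, time stands still between calls to the robot, and variables do not carry over. Pictures are saved under pics/ and viewed, and the job is handed in when it is done.

Besides the shell and the picture viewer there is one more tool, called after "Call:" as a command line: name --argument value ..., lists and objects as JSON in quotes. send_rows: Moves the arm, as the interface text tells. Its arguments: {"type":"object","properties":{"moves":{"type":"array","items":{"type":"array","items":{"type":"array","items":{"type":"number"}}}},"newtons":{"type":"number"}},"required":["moves"]}

```bash
ls; mkdir -p pics; cat > h.py <<'E'
import numpy as np, cv2
from cell import state, snapshot, calibration, ticket, finder, ctrl
def K(n):
    c=calibration(n); f=200/np.tan(np.radians(c["vertical_fov"])/2)
    return c,f
def ray(n,px):
    c,f=K(n); u=(np.array(px,float)-[c["cx"],c["cy"]])/f
    rd=np.hypot(*u); r=rd
    for _ in range(30): r=rd/(1+c["k1"]*r*r)
    s=u*(r/rd if rd>0 else 1)
    R=np.array(c["R"]);t=np.array(c["t"])
    return -R.T@t, R.T@np.array([s[0],s[1],1.])
def atz(n,px,z):
    o,d=ray(n,px); return o+d*(z-o[2])/d[2]
def proj(n,X):
    c,f=K(n); p=np.array(c["R"])@np.array(X,float)+np.array(c["t"]); s=p[:2]/p[2]
    return s*(1+c["k1"]*(s@s))*f+[c["cx"],c["cy"]]
def tri(p1,p2,a="scene",b="top"):
    o1,d1=ray(a,p1);o2,d2=ray(b,p2)
    A=np.stack([d1,-d2],1); k=np.linalg.lstsq(A,o2-o1,rcond=None)[0]
    q1=o1+d1*k[0];q2=o2+d2*k[1]
    return (q1+q2)/2,np.linalg.norm(q1-q2)
E
python3 - <<'E'
from h import *
for n in("scene","top"):
    cv2.imwrite(f"pics/a_{n}.png",snapshot(n)); c=calibration(n); print(n,-np.array(c["R"]).T@c["t"],c["vertical_fov"],c["k1"])
print(state())
E
```

```text
pics
scene [1.51931696 0.54819712 0.95980234] 50.465499574626094 -0.045704344860056666
top [ 0.47457481 -0.04215823  1.7024338 ] 45.91432836310922 -0.12175102369896361
{'clock': 0.1, 'qpos': array([ 1.18387834,  0.47773578,  0.02231184,  1.55632165, -0.01153381,
        1.10935329, -0.08308582]), 'joint_velocities': array([-0.0011403 , -0.00163047, -0.00106535, -0.00028595,  0.00038944,
       -0.00026462, -0.00196506]), 'joint_torque': array([ 3.14729659e-03, -5.84095931e+01,  1.53967369e+00, -2.73320550e+01,
       -5.41858154e-02,  1.30547670e-02,  6.99955763e-05]), 'eef_pos': array([ 0.18563734, -0.64839569,  0.22177913]), 'ee_rot': array([-4.76801779e-04,  7.98518494e-01, -6.01969684e-01, -6.98395639e-04]), 'ft_force': array([-0.65020137, -0.1323789 , -0.6758152 ]), 'ft_torque': array([-0.02291429,  0.01216346, -0.02267191]), 'grip_width': 0.08777374487182495}
```

The scene view shows the case (~265,185), the knife on its mat (~345,212), the dial (~445,245) and the orange and turquoise decoys (~357-380,275). In the top view, the case is at ~(403,203), the knife ~(318,225), the dial ~(213,223) and the black-knobbed pin ~(233,190).

```bash
python3 - <<'E'
from h import *
im={n:snapshot(n) for n in("scene","top")}
for nm,z in [("case",0),("pry_slot",.082),("knife",.001),("mat",.001),("printer",0),("load",.06),("pad",.06),("bore",.044),("notch",.098),("pin",.016),("pin_collar",.091),("nest0",.06),("nest1",.06),("nest2",.06),("nest3",.06),("ink_tin",0),("tape_roll",0),("brayer",0)]:
    r={}
    for n in("scene","top"):
        r[n]=finder.tip_of(nm,n)[:3]
    print(nm)
    for n in r:
        for q in r[n]: print("   ",n,np.round(q["position"],1),round(q["confidence"],2),np.round(atz(n,q["position"],z)[:2],4))
    if r["scene"] and r["top"]:
        P,e=tri(r["scene"][0]["position"],r["top"][0]["position"]); print("   tri",np.round(P,4),round(e,4))
print(state()["clock"])
t=im["top"]; cv2.imwrite("pics/b1.png",cv2.resize(t[110:290,160:360],(800,720))[:600])
cv2.imwrite("pics/b2.png",cv2.resize(t[120:270,290:480],None,fx=4,fy=4,interpolation=cv2.INTER_CUBIC))
s=im["scene"]; cv2.imwrite("pics/b3.png",cv2.resize(s[170:310,310:510],None,fx=4,fy=4,interpolation=cv2.INTER_CUBIC))
E
```

```text
case
    scene [266.3 192.6] 0.78 [ 0.5984 -0.334 ]
    top [401.2 205. ] 0.92 [ 0.5985 -0.3346]
    top [215.7 225.6] 0.73 [0.5309 0.339 ]
   tri [ 5.984e-01 -3.344e-01 -1.000e-04] 0.0005
pry_slot
    scene [287.4 176. ] 0.81 [ 0.5584 -0.2607]
    top [387.1 214.7] 0.82 [ 0.5596 -0.2708]
    top [238.  193.9] 0.63 [0.6372 0.2433]
    top [206.1 243.7] 0.43 [0.4661 0.3539]
   tri [ 0.5573 -0.2675  0.0793] 0.0089
knife
    scene [344.  210.1] 0.86 [ 0.5198 -0.0412]
    scene [346.7 209.5] 0.52 [ 0.5115 -0.0351]
    scene [466.1 236.8] 0.26 [0.4049 0.3658]
    top [320.2 223.4] 0.84 [ 0.5353 -0.04  ]
    top [217.3 225.1] 0.53 [0.5327 0.3329]
    top [237.8 193.9] 0.5 [0.6454 0.2583]
   tri [ 0.5332 -0.0371  0.0123] 0.0066
mat
    scene [347.3 213. ] 0.73 [ 0.5267 -0.0231]
    top [318.6 224.2] 0.63 [ 0.5324 -0.0342]
    top [388.5 213.5] 0.62 [ 0.5682 -0.2874]
   tri [ 0.5294 -0.0288  0.0008] 0.0124
printer
    scene [442.7 256.4] 0.69 [0.5338 0.3357]
    scene [258.7 155.4] 0.31 [ 0.4195 -0.5285]
    top [217.1 226.8] 0.91 [0.5265 0.3338]
   tri [ 0.5269  0.3347 -0.0064] 0.001
load
 
[... 2342 characters left out ...]
.3] 0.83 [0.5152 0.2561]
    scene [466.8 259.7] 0.83 [0.5676 0.413 ]
    scene [427.4 253.4] 0.79 [0.6098 0.3064]
    top [219.7 200.8] 0.73 [0.6158 0.3119]
    top [193.5 216.8] 0.72 [0.5605 0.4047]
    top [318.7 221.6] 0.69 [ 0.5395 -0.0349]
   tri [0.6102 0.2885 0.1476] 0.0095
ink_tin
    scene [324.3 263.3] 0.85 [0.7705 0.0457]
    top [296.  158.3] 0.92 [0.7737 0.0458]
   tri [0.7728 0.0464 0.0025] 0.0015
tape_roll
    scene [258.5 154.4] 0.94 [ 0.414  -0.5344]
    top [458.1 256.6] 0.77 [ 0.4085 -0.5387]
   tri [ 0.4083 -0.5402 -0.005 ] 0.0001
brayer
    scene [276.4 247.4] 0.81 [ 0.801  -0.1191]
    top [346.8 150.8] 0.76 [ 0.7995 -0.1401]
   tri [ 0.7967 -0.134  -0.0105] 0.0163
2.0
```

```bash
cat >> h.py <<'E'
from scipy.optimize import least_squares
def c4(p,off,k=4): return (np.array(p,float)+.5)/k-.5+np.array(off)
def Rz(a): return np.array([[np.cos(a),-np.sin(a)],[np.sin(a),np.cos(a)]])
def pl(pose,p): 
    p=np.array(p,float); return np.r_[Rz(pose[2])@p[:2]+pose[:2],p[2]]
def fit(obs,x0,bias=False):
    # obs: list (cam,local pt,pixel)
    f=lambda x:np.concatenate([proj(c,pl(x,p))-px for c,p,px in obs])
    r=least_squares(f,x0,loss="soft_l1"); return r.x,f(r.x).reshape(-1,2)
def over(cam,img,box,k,pts,name):
    l,t,r,b=box; o=cv2.resize(img[t:b,l:r],None,fx=k,fy=k,interpolation=cv2.INTER_CUBIC)
    for P,col in pts:
        q=((proj(cam,P)-[l,t])+.5)*k-.5
        cv2.drawMarker(o,tuple(int(v) for v in np.round(q)),col,cv2.MARKER_CROSS,9,1)
    cv2.imwrite(name,o)
E
python3 - <<'E'
from h import *
a=.069
o3=(310,170);o1=(160,110);z=.12
S=[(561,157),(429,219),(693,259),(562,331)];T=[(157,343),(303,405),(90,493),(236,558)]
# local: +x printer=(.38,.92)
x0=np.array([.53,.335,1.18])
loc=[(s*a,t*a,z) for s in(-1,1) for t in(-1,1)]
def near(cam,px):
    return min(loc,key=lambda p:np.linalg.norm(proj(cam,pl(x0,p))-px))
obs=[("scene",near("scene",c4(p,o3)),c4(p,o3)) for p in S]+[("top",near("top",c4(p,o1)),c4(p,o1)) for p in T]
x,r=fit(obs,x0);print("printer",np.round(x,4),np.degrees(x[2]));print(np.round(r,1))
pts=[]
R=(0,0,255);G=(0,255,0);B=(255,0,0);Y=(0,255,255)
for p in loc: pts.append((pl(x,p),R)); pts.append((pl(x,(p[0],p[1],.058)),B))
for t in np.linspace(0,2*np.pi,40): pts.append((pl(x,(.112*np.cos(t),.112*np.sin(t),.058)),G))
for p in[(-.08,0,.06),(0,.08,.06),(.08,0,.06),(0,-.08,.06),(0,0,.058)]: pts.append((pl(x,p),Y))
for cam,box in(("top",(160,170,290,285)),("scene",(360,190,510,300))):
    im=cv2.imread(f"pics/a_{cam}.png"); over(cam,im,box,5,pts,f"pics/c_{cam}.png")
# case
o2=(290,120)
C=[(327,262),(432,490),(606,405),(496,180)]
L=[(-.085,.111,.095),(-.085,-.111,.095),(.085,-.111,.095),(.085,.111,.095)]
obs=[("top",l,c4(p,o2)) for p,l in zip(C,L)]
best=None
for y0 in(-1.0,): 
    xc,rc=fit(obs,np.array([.6,-.335,y0]));print("case",np.round(xc,4),np.degrees(xc[2]));print(np.round(rc,1))
pts=[]
for l in L: pts+= [(pl(xc,l),R),(pl(xc,(l[0],l[1],0)),G)]
pts.append((pl(xc,(-.085,0,.082)),Y)); pts.append((pl(xc,(-.085,.037,.082)),Y));pts.append((pl(xc,(-.085,-.037,.082)),Y))
for cam,box in(("top",(350,150,470,260)),("scene",(220,140,310,220))):
    im=cv2.imread(f"pics/a_{cam}.png"); over(cam,im,box,5,pts,f"pics/d_{cam}.png")
a=cv2.imread("pics/d_top.png");b=cv2.imread("pics/d_scene.png")
E
```

```text
printer [0.5394 0.3366 1.1604] 66.48607452231207
[[-0.2 -0. ]
 [-0.3 -0.2]
 [ 0.7 -0. ]
 [-0.3 -0.2]
 [-0.5 -0.1]
 [-0.1  0.3]
 [-0.1 -0.1]
 [ 0.3 -0.2]]
case [ 0.5983 -0.3346 -1.1411] -65.38251202427091
[[-1.8 -0.7]
 [ 0.2  0.9]
 [ 0.9  0.8]
 [ 0.1 -1. ]]
```

```bash
cat >> h.py <<'E'
from scipy.spatial.transform import Rotation as Ro, Slerp
import json
def down(jaw):  # tool z down, tool x (jaw) at world yaw jaw (rad)
    x=np.array([np.cos(jaw),np.sin(jaw),0]); z=np.array([0,0,-1.]); return np.stack([x,np.cross(z,x),z],1)
def cur():
    s=state(); q=s["ee_rot"]; return s["eef_pos"],Ro.from_quat([q[1],q[2],q[3],q[0]]).as_matrix()
def rows(pts,grip,step=.035,ang=6.,start=None,minrows=1):
    """pts: list of (p,R) ; prints rows"""
    p,R=cur() if start is None else start; out=[]
    for P,Q in pts:
        Q=R if Q is None else Q; P=np.array(P,float)
        rv=Ro.from_matrix(R.T@Q).as_rotvec(degrees=True)
        n=max(minrows,int(np.ceil(max(np.linalg.norm(P-p)/step,np.linalg.norm(rv)/ang)-1e-6)))
        for i in range(n):
            Ri=R@Ro.from_rotvec(rv*i/n,degrees=True).as_matrix()
            d=Ri.T@(P-p)/n
            out.append([round(float(v),4)+0. for v in d]+[round(float(v),2)+0. for v in rv/n]+[grip])
        p,R=P,Q
    for i in range(0,len(out),10): print(json.dumps([out[i:i+10]]))
def nearjaw(j):
    _,R=cur(); c=np.arctan2(R[1,0],R[0,0]); return min((j,j+np.pi,j-np.pi,j+2*np.pi),key=lambda v:abs(v-c))
def pr():
    s=state(); p,R=cur(); print("t",round(s["clock"],2),"p",np.round(p,4),"jaw",round(float(np.degrees(np.arctan2(R[1,0],R[0,0]))),1),"z",np.round(R[:,2],3),"F",np.round(s["ft_force"],1),"g",round(s["grip_width"],4),"q",np.round(s["qpos"],2))
E
python3 - <<'E'
from h import *
o3=(310,170);o1=(160,110);o2=(290,120)
obs=[("top",(.09,.016,.004),c4((638,352),o1)),("top",(.09,-.016,.004),c4((672,357),o1)),("top",(-.104,.012,.027),c4((606,568),o1)),("top",(-.104,-.012,.027),c4((630,572),o1)),
("scene",(.09,.016,.004),c4((78,229),o3)),("scene",(.09,-.016,.004),c4((51,208),o3)),("scene",(-.104,-.012,.027),c4((207,98),o3)),("scene",(-.104,.012,.027),c4((223,106),o3))]
x,r=fit(obs,np.array([.535,-.04,-.15]));print("knife",np.round(x,4),np.degrees(x[2]));print(np.round(r,1))
# mat
M=[(552,335),(669,316)]
obs=[("top",(.13,.055,.001),c4((552,335),o1)),("top",(.13,-.055,.001),c4((669,316),o1)),("top",(-.13,.055,.001),c4((79,577),o2)),("top",(-.13,-.055,.001),c4((197,557),o2)),
("scene",(.13,.055,.001),c4((145,277),o3)),("scene",(.13,-.055,.001),c4((27,238),o3)),("scene",(-.13,-.055,.001),c4((148,75),o3)),("scene",(-.13,.055,.001),c4((252,105),o3))]
x,r=fit(obs,np.array([.535,-.04,.15]));print("mat",np.round(x,4),np.degrees(x[2]));print(np.round(r,1))
os=(220,140);s=lambda p:c4(p,os,5); t=lambda p:c4(p,(350,150),5)
L=[(-.085,.111,.095),(-.085,-.111,.095),(.085,-.111,.095),(.085,.111,.095)]
obs=[("top",L[0],t((106,174))),("top",L[1],t((241,464))),("top",L[2],t((461,360))),("top",L[3],t((321,71))),
("scene",L[0],s((300,264))),("scene",L[1],s((373,88))),("scene",L[2],s((153,68))),("scene",L[3],s((61,238))),("scene",(-.085,.111,0),s((308,370))),("scene",(.085,.111,0),s((76,345)))]
x,r=fit(obs,np.array([.598,-.334,-1.14]));print("case",np.round(x,4),np.degrees(x[2]));print(np.round(r,1))
pr()
print(ctrl.grip_depth,[a for a in dir(ctrl) if a[0]!='_'])
E
```

```text
knife [ 0.5356 -0.0347 -0.1819] -10.424755735808269
[[-0.5  0.3]
 [-0.3  0.6]
 [-0.8 -0.2]
 [-0.1  0. ]
 [-0.6 -0.2]
 [-0.6  0.6]
 [-0.9 -1. ]
 [ 0.2 -0.1]]
mat [ 0.5246 -0.0314  0.158 ] 9.052794789244214
[[-0.7  0.1]
 [-0.1 -0.2]
 [-0.6  0.8]
 [ 0.2  0.7]
 [-0.4  0.6]
 [-1.1  0.5]
 [-0.9 -0.4]
 [ 0.4 -0.2]]
case [ 0.5981 -0.3348 -1.1378] -65.19171347947042
[[-1.2  0.1]
 [ 0.2  0.7]
 [ 0.3 -0. ]
 [-0.2 -0.2]
 [-0.1 -0. ]
 [-0.1  0. ]
 [ 0.4 -0.2]
 [-0.6 -0.1]
 [-0.1  0.4]
 [-0.2 -0. ]]
t 2.0 p [ 0.1858 -0.6489  0.2227] jaw -74.0 z [ 0. -0. -1.] F [-0.   0.2 -0.7] g 0.0876 q [ 1.18  0.48  0.02  1.56 -0.01  1.11 -0.08]
0.0187 ['PlanningError', 'grip_depth']
```

```bash
python3 - <<'E'
from h import *
k=(.5356,-.0347,-.1819); g=pl(k,(-.030,0,.2)); J=down(np.radians(79.6))
p,R=cur()
rows([(g,J)],.0876,ang=6.5)
E
```

```text
[[[-0.0211, -0.0199, 0.0009, 0.0, 0.0, -6.4, 0.0876], [-0.0188, -0.0222, 0.0009, 0.0, 0.0, -6.4, 0.0876], [-0.0162, -0.0241, 0.0009, 0.0, 0.0, -6.4, 0.0876], [-0.0134, -0.0258, 0.0009, 0.0, 0.0, -6.4, 0.0876], [-0.0105, -0.0271, 0.0009, 0.0, 0.0, -6.4, 0.0876], [-0.0074, -0.0281, 0.0009, 0.0, 0.0, -6.4, 0.0876], [-0.0042, -0.0288, 0.0009, 0.0, 0.0, -6.4, 0.0876], [-0.001, -0.029, 0.0009, 0.0, 0.0, -6.4, 0.0876], [0.0023, -0.029, 0.0009, 0.0, 0.0, -6.4, 0.0876], [0.0055, -0.0285, 0.0009, 0.0, 0.0, -6.4, 0.0876]]]
[[[0.0087, -0.0277, 0.0009, 0.0, 0.0, -6.4, 0.0876], [0.0117, -0.0266, 0.0009, 0.0, 0.0, -6.4, 0.0876], [0.0146, -0.0251, 0.0009, 0.0, 0.0, -6.4, 0.0876], [0.0173, -0.0234, 0.0009, 0.0, 0.0, -6.4, 0.0876], [0.0198, -0.0213, 0.0009, 0.0, 0.0, -6.4, 0.0876], [0.022, -0.0189, 0.0009, 0.0, 0.0, -6.4, 0.0876], [0.024, -0.0164, 0.0009, 0.0, 0.0, -6.4, 0.0876], [0.0257, -0.0136, 0.0009, 0.0, 0.0, -6.4, 0.0876], [0.027, -0.0106, 0.0009, 0.0, 0.0, -6.4, 0.0876], [0.0281, -0.0076, 0.0009, 0.0, 0.0, -6.4, 0.0876]]]
[[[0.0287, -0.0044, 0.0009, 0.0, 0.0, -6.4, 0.0876], [0.029, -0.0012, 0.0009, 0.0, 0.0, -6.4, 0.0876], [0.029, 0.0021, 0.0009, 0.0, 0.0, -6.4, 0.0876], [0.0286, 0.0053, 0.0009, 0.0, 0.0, -6.4, 0.0876]]]
```

Call:
send_rows --moves '[[[-0.021,-0.02,0.001,0,0,-6.4,0.0876],[-0.019,-0.022,0.001,0,0,-6.4,0.0876],[-0.016,-0.024,0.001,0,0,-6.4,0.0876],[-0.0135,-0.026,0.001,0,0,-6.4,0.0876],[-0.0105,-0.027,0.001,0,0,-6.4,0.0876],[-0.0075,-0.028,0.001,0,0,-6.4,0.0876],[-0.004,-0.029,0.001,0,0,-6.4,0.0876],[-0.001,-0.029,0.001,0,0,-6.4,0.0876],[0.002,-0.029,0.001,0,0,-6.4,0.0876],[0.0055,-0.0285,0.001,0,0,-6.4,0.0876]]]'

```text
clock: 2.83
eef_pos: [0.3143, -0.3846, 0.2114]
ee_rot: [0.004, 0.998, -0.068, -0.001]
ft_force: [0.6, 0.4, -0.3]
grip_width: 0.0877
```

Call:
send_rows --moves '[[[0.009,-0.028,0,0,0,-6.4,0.0876],[0.012,-0.027,0,0,0,-6.4,0.0876],[0.0145,-0.025,0,0,0,-6.4,0.0876],[0.017,-0.0235,0,0,0,-6.4,0.0876],[0.02,-0.021,0,0,0,-6.4,0.0876],[0.022,-0.019,0,0,0,-6.4,0.0876],[0.024,-0.0165,0,0,0,-6.4,0.0876],[0.0255,-0.0135,0,0,0,-6.4,0.0876],[0.027,-0.0105,0,0,0,-6.4,0.0876],[0.028,-0.0075,0,0,0,-6.4,0.0876]]]'

```text
clock: 3.67
eef_pos: [0.436, -0.1057, 0.2114]
ee_rot: [0.007, 0.869, 0.495, -0.002]
ft_force: [0.4, 0.2, 0.5]
grip_width: 0.0878
```

```bash
python3 - <<'E'
from h import *
pr()
k=(.5356,-.0347,-.1819); g=pl(k,(-.030,0,.1)); J=down(np.radians(79.6))
rows([(g,J)],.06,ang=6.5)
rows([(g,J)],.06,ang=6.5)
for n in("scene","top"):
    for q in finder.tip_of("knife",n)[:2]: print(n,q["position"],q["confidence"])
E
```

```text
t 3.67 p [ 0.436  -0.1057  0.2114] jaw 59.4 z [ 0.003 -0.014 -1.   ] F [0.4 0.2 0.5] g 0.0878 q [ 0.72  0.17 -0.69  2.05  0.15  0.96  0.99]
[[[0.0205, 0.0041, 0.0221, 0.09, 0.14, -4.05, 0.06], [0.0201, 0.0055, 0.0221, 0.09, 0.14, -4.05, 0.06], [0.0196, 0.007, 0.0222, 0.09, 0.14, -4.05, 0.06], [0.019, 0.0084, 0.0222, 0.09, 0.14, -4.05, 0.06], [0.0183, 0.0097, 0.0222, 0.09, 0.14, -4.05, 0.06]]]
[[[0.0205, 0.0041, 0.0221, 0.09, 0.14, -4.05, 0.06], [0.0201, 0.0055, 0.0221, 0.09, 0.14, -4.05, 0.06], [0.0196, 0.007, 0.0222, 0.09, 0.14, -4.05, 0.06], [0.019, 0.0084, 0.0222, 0.09, 0.14, -4.05, 0.06], [0.0183, 0.0097, 0.0222, 0.09, 0.14, -4.05, 0.06]]]
scene [344.0, 210.1] 0.86
scene [346.7, 209.5] 0.52
top [320.2, 223.4] 0.84
top [217.3, 225.1] 0.53
```

Call:
send_rows --moves '[[[0.0205,0.004,0.022,0.1,0.15,-4.05,0.06],[0.02,0.0055,0.022,0.1,0.15,-4.05,0.06],[0.0195,0.007,0.022,0.1,0.15,-4.05,0.06],[0.019,0.0085,0.022,0.1,0.15,-4.05,0.06],[0.0185,0.0095,0.022,0.1,0.15,-4.05,0.06],[0,0,0,0,0,0,0.06]]]'

```text
clock: 4.27
eef_pos: [0.5124, -0.0275, 0.0993]
ee_rot: [0.003, 0.765, 0.644, 0.002]
ft_force: [0.2, -0.3, 0.4]
grip_width: 0.0605
```

```bash
python3 - <<'E'
from h import *
pr()
k=(.5356,-.0347,-.1819); J=down(np.radians(79.6))
im=snapshot("scene"); tp=snapshot("top")
pts=[(pl(k,q),(0,0,255)) for q in[(.09,.016,.004),(.09,-.016,.004),(-.104,.012,.027),(-.104,-.012,.027),(-.03,0,.027)]]
over("scene",im,(300,160,400,260),6,pts,"pics/e1.png")
over("top",tp,(280,180,360,270),6,pts,"pics/e2.png")
rows([(pl(k,(-.03,0,.005)),J)],.06,ang=6.5)
E
```

```text
t 4.27 p [ 0.5124 -0.0275  0.0993] jaw 80.2 z [ 0.008 -0.002 -1.   ] F [ 0.2 -0.3  0.4] g 0.0605 q [ 0.5   0.46 -0.7   2.02  0.42  0.8   0.95]
[[[0.0, -0.0022, 0.0322, 0.18, 0.05, 0.07, 0.06], [0.0, -0.0021, 0.0322, 0.18, 0.05, 0.07, 0.06], [0.0, -0.002, 0.0323, 0.18, 0.05, 0.07, 0.06]]]
```

Call:
send_rows --moves '[[[0,-0.002,0.03,0.2,0,0,0.06],[0,-0.002,0.032,0.2,0,0,0.06],[0,-0.002,0.031,0.1,0,0,0.06],[0,0,0,0,0,0,0.06]]]'

```text
clock: 4.7
eef_pos: [0.5099, -0.0364, 0.0124]
ee_rot: [0.007, 0.772, 0.636, 0.001]
ft_force: [-0.6, -0.0, -0.2]
grip_width: 0.0603
```

```bash
python3 - <<'E'
from h import *
pr()
E
```

```text
t 4.7 p [ 0.5099 -0.0364  0.0124] jaw 78.9 z [ 0.011 -0.009 -1.   ] F [-0.6 -0.  -0.2] g 0.0603 q [ 0.41  0.59 -0.59  2.07  0.57  0.63  0.82]
```

Call:
send_rows --moves '[[[0.0065,-0.005,0.004,-0.4,-0.5,-0.7,0.06],[0,0,0.003,0,0,0,0.06],[0,0,0,0,0,0,0.06]]]'

```text
clock: 4.95
eef_pos: [0.5073, -0.0337, 0.0092]
ee_rot: [0.015, 0.771, 0.637, -0.0]
ft_force: [-0.4, -0.7, -1.2]
grip_width: 0.0601
```

```bash
python3 - <<'E'
from h import *
pr()
im=snapshot("scene")
cv2.imwrite("pics/f1.png",cv2.resize(im[170:260,300:400],None,fx=6,fy=6))
E
```

```text
t 4.95 p [ 0.5073 -0.0337  0.0092] jaw 79.1 z [ 0.018 -0.023 -1.   ] F [-0.4 -0.7 -1.2] g 0.0601 q [ 0.39  0.58 -0.57  2.09  0.59  0.62  0.78]
```

```bash
python3 - <<'E'
from h import *
k=(.5356,-.0347,-.1819); J=down(np.radians(79.6))
rows([(pl(k,(-.03,0,.005)),J)],.06,minrows=1)
E
```

```text
[[[0.0039, -0.0024, 0.0045, 1.33, 1.08, -0.44, 0.06]]]
```

Call:
send_rows --moves '[[[0.004,-0.0025,0.0045,1.4,1.1,-0.5,0.06],[0,0,0,0,0,0,0.06]]]'

```text
clock: 5.17
eef_pos: [0.5079, -0.0306, 0.0083]
ee_rot: [0.001, 0.769, 0.64, 0.001]
ft_force: [0.6, -0.6, -0.7]
grip_width: 0.0602
```

```bash
python3 - <<'E'
from h import *
pr()
k=(.5356,-.0347,-.1819); J=down(np.radians(79.6))
rows([(pl(k,(-.03,0,.005)),J)],.06,minrows=1)
E
```

```text
t 5.17 p [ 0.5079 -0.0306  0.0083] jaw 79.5 z [ 0.003 -0.    -1.   ] F [ 0.6 -0.6 -0.7] g 0.0602 q [ 0.41  0.6  -0.59  2.07  0.56  0.63  0.82]
[[[0.001, -0.0021, 0.0033, 0.16, -0.01, -0.06, 0.06]]]
```

Call:
send_rows --moves '[[[0.001,-0.002,0.005,0.2,0,0,0.06],[0,0,0.001,0,0,0,0.01],[0,0,0,0,0,0,0.01],[0,0,0,0,0,0,0.01],[0,0,0,0,0,0,0.01],[0,0,0,0,0,0,0.01]]]' --newtons 50

```text
clock: 5.67
eef_pos: [0.5085, -0.0311, 0.0052]
ee_rot: [0.003, 0.77, 0.638, 0.001]
ft_force: [0.3, -0.4, -0.9]
grip_width: 0.0304
```

```bash
python3 - <<'E'
from h import *
pr()
E
```

```text
t 5.67 p [ 0.5085 -0.0311  0.0052] jaw 79.3 z [ 0.005 -0.002 -1.   ] F [ 0.3 -0.4 -0.9] g 0.0304 q [ 0.41  0.6  -0.58  2.07  0.57  0.62  0.81]
```

Call:
send_rows --moves '[[[0,0,0,0,0,0,0.01],[0,0,0,0,0,0,0.01],[0,0,0,0,0,0,0.01]]]' --newtons 50

```text
clock: 5.92
eef_pos: [0.5085, -0.031, 0.0052]
ee_rot: [0.003, 0.77, 0.638, 0.001]
ft_force: [-0.2, 0.1, 0.2]
grip_width: 0.0233
```

```bash
python3 - <<'E'
from h import *
pr()
c=(.5981,-.3348,-1.1378)
# knife origin relative TCP: 0.030 ahead along blade, underside .004 below TCP approx
J=down(c[2]+np.pi/2)
def tcp(kx,zu): return pl(c,(kx-.030,0,zu+.0042))
p,R=cur()
up=p+[0,0,.12]
# staging: tip 40mm in front of the slot
s=tcp(-.085-.04-.09,.13); 
print("stage",s)
rows([(up,None),(s,J)],.01)
E
```

```text
t 5.92 p [ 0.5085 -0.031   0.0052] jaw 79.3 z [ 0.006 -0.002 -1.   ] F [-0.2  0.1  0.2] g 0.0233 q [ 0.4   0.6  -0.58  2.07  0.57  0.62  0.81]
stage [ 0.49529984 -0.11241042  0.1342    ]
[[[0.0, 0.0002, -0.03, 0.0, 0.0, 0.0, 0.01], [0.0, 0.0002, -0.03, 0.0, 0.0, 0.0, 0.01], [0.0, 0.0002, -0.03, 0.0, 0.0, 0.0, 0.01], [0.0, 0.0002, -0.03, 0.0, 0.0, 0.0, 0.01], [-0.0082, 0.0002, -0.0009, 0.04, -0.01, 5.45, 0.01], [-0.0082, 0.001, -0.0009, 0.04, -0.01, 5.45, 0.01], [-0.0081, 0.0018, -0.0009, 0.04, -0.01, 5.45, 0.01], [-0.0079, 0.0025, -0.0009, 0.04, -0.01, 5.45, 0.01], [-0.0076, 0.0033, -0.0009, 0.04, -0.01, 5.45, 0.01], [-0.0072, 0.004, -0.0009, 0.04, -0.01, 5.45, 0.01]]]
[[[-0.0068, 0.0046, -0.0009, 0.04, -0.01, 5.45, 0.01], [-0.0064, 0.0053, -0.0009, 0.04, -0.01, 5.45, 0.01], [-0.0058, 0.0058, -0.0009, 0.04, -0.01, 5.45, 0.01], [-0.0052, 0.0064, -0.0009, 0.04, -0.01, 5.45, 0.01]]]
```

Call:
send_rows --moves '[[[0,0,-0.03,0,0,0,0.01],[0,0,-0.03,0,0,0,0.01],[0,0,-0.03,0,0,0,0.01],[0,0,-0.032,0,0,0,0.01],[-0.008,0,-0.001,0,0,5.5,0.01],[-0.008,0.001,-0.001,0,0,5.5,0.01],[-0.008,0.002,-0.001,0,0,5.5,0.01],[-0.008,0.0025,-0.001,0,0,5.5,0.01],[-0.0075,0.0035,-0.001,0,0,5.5,0.01],[-0.007,0.004,-0.001,0,0,5.5,0.01]]]'

```text
clock: 6.75
eef_pos: [0.4975, -0.0777, 0.138]
ee_rot: [0.0, 0.923, 0.385, 0.0]
ft_force: [-0.0, 0.9, -2.2]
grip_width: 0.0234
```

Call:
send_rows --moves '[[[-0.007,0.0045,-0.001,0,0,5.5,0.01],[-0.0065,0.005,-0.001,0,0,5.5,0.01],[-0.006,0.006,-0.001,0,0,5.5,0.01],[-0.005,0.0065,-0.001,0,0,5.5,0.01],[0,0,0,0,0,0,0.01]]]'

```text
clock: 7.17
eef_pos: [0.4886, -0.113, 0.1415]
ee_rot: [0.0, 0.982, 0.19, -0.001]
ft_force: [-1.0, -0.7, -1.7]
grip_width: 0.0235
```

```bash
python3 - <<'E'
from h import *
pr()
c=(.5981,-.3348,-1.1378); J=down(c[2]+np.pi/2)
def tcp(kx,zu): return pl(c,(kx-.030,0,zu+.0042))
rows([(tcp(-.085-.04-.09,.0835),J)],.01)
im=snapshot("scene");tp=snapshot("top")
p,R=cur(); kp=p+.030*R[:,1]  # tool y = blade dir
print("ydir",R[:,1], "case x",Rz(c[2])[:,0])
pts=[(p+R@np.array(v),(0,0,255)) for v in[(0.016,.12,.0012),(-.016,.12,.0012),(.012,-.074,-.022),(-.012,-.074,-.022)]]
L=[(-.085,.111,.095),(-.085,-.111,.095),(.085,-.111,.095),(.085,.111,.095)]
pts+=[(pl(c,l),(0,255,0)) for l in L]+[(pl(c,(-.085,.037*i,z)),(0,255,255)) for i in(-1,1) for z in(.082,.09)]
over("scene",im,(220,130,370,250),5,pts,"pics/g1.png")
over("top",tp,(290,150,450,270),5,pts,"pics/g2.png")
E
```

```text
t 7.17 p [ 0.4886 -0.113   0.1415] jaw 21.9 z [-0.002 -0.001 -1.   ] F [-1.  -0.7 -1.7] g 0.0235 q [ 0.53  0.34 -0.5   2.01  0.22  0.84  0.28]
[[[0.0032, 0.001, 0.0269, 0.0, 0.05, -1.46, 0.01], [0.0032, 0.0011, 0.0269, 0.0, 0.05, -1.46, 0.01]]]
ydir [ 3.80564285e-01 -9.24754179e-01 -7.30964200e-04] case x [ 0.41959249 -0.90771259]
```

```bash
cat >> h.py <<'E'
case=np.array((.5981,-.3348,-1.1378)); printer=np.array((.5394,.3366,1.1604)); mat=np.array((.5246,-.0314,.158))
JC=down(case[2]+np.pi/2)
def tcpk(kx,zu,ky=0): return pl(case,(kx-.030,ky,zu+.0042))
E
python3 - <<'E'
from h import *
rows([(tcpk(-.085-.02-.09,.0845),JC)],.01)
E
```

```text
[[[0.0032, 0.0118, 0.0264, -0.02, 0.04, -1.22, 0.01], [0.0029, 0.0118, 0.0264, -0.02, 0.04, -1.22, 0.01]]]
```

Call:
send_rows --moves '[[[0.003,0.012,0.026,0,0,-1.2,0.01],[0.003,0.012,0.026,0,0,-1.2,0.01],[0,0,0,0,0,0,0.01]]]'

```text
clock: 7.52
eef_pos: [0.5063, -0.1289, 0.0896]
ee_rot: [0.0, 0.975, 0.221, 0.002]
ft_force: [-0.8, 1.0, -0.7]
grip_width: 0.0236
```

```bash
python3 - <<'E'
from h import *
pr()
rows([(tcpk(-.085-.02-.09,.0845),JC)],.01)
im=snapshot("scene")
pts=[(pl(case,(-.085,.037*i,z)),(0,255,255)) for i in(-1,1) for z in(.082,.09)]
over("scene",im,(260,140,360,200),8,pts,"pics/g3.png")
E
```

```text
t 7.52 p [ 0.5063 -0.1289  0.0896] jaw 25.6 z [ 0.003  0.    -1.   ] F [-0.8  1.  -0.7] g 0.0236 q [ 0.52  0.44 -0.48  2.01  0.29  0.75  0.31]
[[[-0.0031, 0.0004, 0.0008, 0.07, -0.17, 0.78, 0.01]]]
```

Call:
send_rows --moves '[[[-0.003,0.006,0.001,0,-0.1,0.8,0.01],[0,0.008,0,0,0,0,0.01],[0,0.008,0,0,0,0,0.01],[0,0.008,0,0,0,0,0.01]]]'

```text
clock: 7.9
eef_pos: [0.5164, -0.1519, 0.093]
ee_rot: [-0.002, 0.976, 0.218, 0.001]
ft_force: [-12.6, 29.1, 4.3]
grip_width: 0.0239
```

```bash
python3 - <<'E'
from h import *
pr()
print((cur()[0]-tcpk(-.085-.09,.0845)), )
rows([(tcpk(-.085-.09+.04,.0845),JC)],.01,step=.01)
im=snapshot("scene")
over("scene",im,(260,140,360,200),8,[],"pics/g4.png")
E
```

```text
t 7.9 p [ 0.5164 -0.1519  0.093 ] jaw 25.1 z [ 0.001  0.004 -1.   ] F [-12.6  29.1   4.3] g 0.0239 q [ 0.55  0.46 -0.47  1.97  0.29  0.77  0.35]
[ 0.00435465 -0.00316528  0.00429509]
[[[-0.0007, 0.0088, 0.001, -0.04, -0.04, 0.08, 0.01], [-0.0007, 0.0088, 0.0011, -0.04, -0.04, 0.08, 0.01], [-0.0007, 0.0088, 0.0011, -0.04, -0.04, 0.08, 0.01], [-0.0007, 0.0088, 0.0011, -0.04, -0.04, 0.08, 0.01]]]
```

```bash
sed -i 's/kx-.030,ky/kx-.025,ky/' h.py; python3 - <<'E'
from h import *
rows([(tcpk(-.085-.09-.01,.0845),JC)],.01,step=.01)
E
```

```text
[[[-0.0013, -0.0047, 0.002, -0.14, -0.07, 0.16, 0.01], [-0.0013, -0.0047, 0.002, -0.14, -0.07, 0.16, 0.01]]]
```

Call:
send_rows --moves '[[[-0.001,-0.006,0.001,0,0,0.1,0.01],[-0.001,-0.004,0.004,0,0,0.1,0.01],[0,0,0,0,0,0,0.01]]]'

```text
clock: 8.2
eef_pos: [0.5111, -0.1438, 0.0892]
ee_rot: [-0.002, 0.977, 0.215, 0.002]
ft_force: [-1.1, -0.6, -1.2]
grip_width: 0.0236
```

```bash
python3 - <<'E'
from h import *
pr()
rows([(tcpk(-.085-.09-.01,.084),JC)],.01,step=.01)
E
```

```text
t 8.2 p [ 0.5111 -0.1438  0.0892] jaw 24.9 z [ 0.003  0.005 -1.   ] F [-1.1 -0.6 -1.2] g 0.0236 q [ 0.54  0.46 -0.47  1.99  0.29  0.76  0.33]
[[[-0.0012, -0.0001, 0.001, -0.19, -0.27, 0.06, 0.01]]]
```

Call:
send_rows --moves '[[[-0.001,0.007,0.0015,-0.2,-0.2,0,0.01],[0,0.007,0.0005,0,0,0,0.01]]]'

```text
clock: 8.37
eef_pos: [0.5165, -0.1572, 0.0877]
ee_rot: [0.001, 0.976, 0.216, 0.001]
ft_force: [0.3, -0.9, -0.4]
grip_width: 0.0237
```

```bash
python3 - <<'E'
from h import *
pr()
rows([(tcpk(-.085-.09+.04,.084),JC)],.01,step=.01)
E
```

```text
t 8.37 p [ 0.5165 -0.1572  0.0877] jaw 25.0 z [ 0.002 -0.001 -1.   ] F [ 0.3 -0.9 -0.4] g 0.0237 q [ 0.55  0.47 -0.46  1.97  0.3   0.76  0.35]
[[[-0.0001, 0.0089, -0.0001, 0.03, -0.02, 0.05, 0.01], [-0.0001, 0.0089, -0.0001, 0.03, -0.02, 0.05, 0.01], [-0.0001, 0.0089, -0.0001, 0.03, -0.02, 0.05, 0.01], [-0.0001, 0.0089, -0.0001, 0.03, -0.02, 0.05, 0.01]]]
```

No force with the tip about 4 mm inside, so I'll push on.

Call:
send_rows --moves '[[[0,0.009,0.0003,0,0,0,0.01],[0,0.009,0.0003,0,0,0,0.01]]]'

```text
clock: 8.53
eef_pos: [0.5252, -0.1757, 0.0875]
ee_rot: [0.001, 0.976, 0.216, 0.001]
ft_force: [0.1, -0.2, -1.2]
grip_width: 0.0239
```

Call:
send_rows --moves '[[[0,0.009,0.0003,0,0,0,0.01],[0,0.009,0.0003,0,0,0,0.01],[0,0,0,0,0,0,0.01]]]'

```text
clock: 8.78
eef_pos: [0.5348, -0.1982, 0.0868]
ee_rot: [0.002, 0.977, 0.214, 0.002]
ft_force: [-0.0, -0.9, -1.0]
grip_width: 0.0236
```

```bash
python3 - <<'E'
from h import *
pr()
im=snapshot("scene")
over("scene",im,(260,140,360,200),8,[],"pics/g5.png")
E
```

```text
t 8.78 p [ 0.5348 -0.1982  0.0868] jaw 24.7 z [ 0.004 -0.004 -1.   ] F [-0.  -0.9 -1. ] g 0.0236 q [ 0.59  0.51 -0.45  1.9   0.31  0.79  0.41]
```

Call:
send_rows --moves '[[[0,0,0.0038,-3,0,0,0.01],[0,0,0.0038,-3,0,0,0.01],[0,0,0.0038,-3,0,0,0.01],[0,0,0.0038,-3,0,0,0.01],[0,0,0.0038,-3,0,0,0.01]]]' --newtons 60

```text
clock: 9.25
eef_pos: [0.5364, -0.2012, 0.069]
ee_rot: [0.133, 0.969, 0.208, 0.032]
ft_force: [0.1, -2.7, 0.2]
grip_width: 0.0239
```

```bash
python3 - <<'E'
from h import *
pr()
im=snapshot("scene")
over("scene",im,(210,120,360,220),5,[],"pics/g6.png")
E
```

```text
t 9.25 p [ 0.5364 -0.2012  0.069 ] jaw 24.3 z [ 0.117 -0.244 -0.963] F [ 0.1 -2.7  0.2] g 0.0239 q [ 0.32  0.46 -0.25  2.06  0.65  0.59 -0.02]
```

```bash
python3 - <<'E'
from h import *
p,R=cur(); tip=p+R@np.array([0,.115,.001])
ci=np.r_[Rz(case[2]).T@(tip[:2]-case[:2]),tip[2]]
print("tip in case",np.round(ci,4))
off=tip-p
def tgt(dx,h): return pl(case,(.085-dx,ci[1],.09+h))-off
dx=.085-ci[0]
rows([(tgt(dx,.03),None),(tgt(dx-.01,.06),None),(tgt(.100,.10),None),(tgt(.06,.13),None),(tgt(.015,.14),None)],.01,step=.02)
E
```

```text
tip in case [-0.039  -0.0002  0.098 ]
[[[0.0001, 0.003, -0.0106, 0.0, 0.0, 0.0, 0.01], [0.0001, 0.003, -0.0106, 0.0, 0.0, 0.0, 0.01], [0.0001, 0.0089, -0.0131, 0.0, 0.0, 0.0, 0.01], [0.0001, 0.0089, -0.0131, 0.0, 0.0, 0.0, 0.01], [0.0001, 0.0081, -0.0116, 0.0, 0.0, 0.0, 0.01], [0.0001, 0.0081, -0.0116, 0.0, 0.0, 0.0, 0.01], [0.0001, 0.0081, -0.0116, 0.0, 0.0, 0.0, 0.01], [0.0001, 0.0155, -0.006, 0.0, 0.0, 0.0, 0.01], [0.0001, 0.0155, -0.006, 0.0, 0.0, 0.0, 0.01], [0.0001, 0.0155, -0.006, 0.0, 0.0, 0.0, 0.01]]]
[[[0.0001, 0.0153, 0.0009, 0.0, 0.0, 0.0, 0.01], [0.0001, 0.0153, 0.0009, 0.0, 0.0, 0.0, 0.01], [0.0001, 0.0153, 0.0009, 0.0, 0.0, 0.0, 0.01]]]
```

Call:
send_rows --moves '[[[0,0.003,-0.01,0,0,0,0.01],[0,0.003,-0.01,0,0,0,0.01],[0,0.008,-0.013,0,0,0,0.01],[0,0.009,-0.013,0,0,0,0.01]]]'

```text
clock: 9.63
eef_pos: [0.5358, -0.2034, 0.1177]
ee_rot: [0.128, 0.968, 0.214, 0.027]
ft_force: [0.5, -0.2, -3.7]
grip_width: 0.0237
```

```bash
python3 - <<'E'
from h import *
pr()
im=snapshot("scene")
over("scene",im,(210,120,360,220),5,[],"pics/g7.png")
p,R=cur(); tip=p+R@np.array([0,.115,.001])
ci=np.r_[Rz(case[2]).T@(tip[:2]-case[:2]),tip[2]]
print("tip in case",np.round(ci,4))
off=tip-p
def tgt(dx,h): return pl(case,(.085-dx,ci[1],.09+h))-off
dx=.085-ci[0]
rows([(tgt(.100,.10),None),(tgt(.06,.13),None),(tgt(.015,.14),None)],.01,step=.02)
E
```

```text
t 9.63 p [ 0.5358 -0.2034  0.1177] jaw 24.9 z [ 0.107 -0.237 -0.966] F [ 0.5 -0.2 -3.7] g 0.0237 q [ 0.37  0.39 -0.3   2.02  0.55  0.69  0.11]
tip in case [-0.0317 -0.0004  0.1503]
[[[0.0, 0.0088, -0.0113, 0.0, 0.0, 0.0, 0.01], [0.0, 0.0088, -0.0113, 0.0, 0.0, 0.0, 0.01], [0.0, 0.0088, -0.0113, 0.0, 0.0, 0.0, 0.01], [0.0, 0.0155, -0.0061, 0.0, 0.0, 0.0, 0.01], [0.0, 0.0155, -0.0061, 0.0, 0.0, 0.0, 0.01], [0.0, 0.0155, -0.0061, 0.0, 0.0, 0.0, 0.01], [0.0, 0.0153, 0.0007, 0.0, 0.0, 0.0, 0.01], [0.0, 0.0153, 0.0007, 0.0, 0.0, 0.0, 0.01], [0.0, 0.0153, 0.0007, 0.0, 0.0, 0.0, 0.01]]]
```

The lid is being lifted, and three blanks are visible inside. I'll keep opening it.

Call:
send_rows --moves '[[[0,0.009,-0.0115,0,0,0,0.01],[0,0.009,-0.0115,0,0,0,0.01],[0,0.009,-0.0115,0,0,0,0.01],[0,0.0155,-0.006,0,0,0,0.01],[0,0.0155,-0.006,0,0,0,0.01],[0,0.0155,-0.006,0,0,0,0.01],[0,0.0155,0.0005,0,0,0,0.01],[0,0.0155,0.0005,0,0,0,0.01],[0,0.0155,0.0005,0,0,0,0.01]]]'

```text
clock: 10.43
eef_pos: [0.5789, -0.2985, 0.2103]
ee_rot: [0.119, 0.97, 0.211, 0.03]
ft_force: [0.5, 1.2, -1.8]
grip_width: 0.0236
```

```bash
python3 - <<'E'
from h import *
pr()
im=snapshot("scene")
over("scene",im,(210,80,360,220),5,[],"pics/g8.png")
p,R=cur(); tip=p+R@np.array([0,.115,.001])
ci=np.r_[Rz(case[2]).T@(tip[:2]-case[:2]),tip[2]]
print("tip in case",np.round(ci,4), np.degrees(np.arctan2(ci[2]-.09,.085-ci[0])))
E
```

```text
t 10.43 p [ 0.5789 -0.2985  0.2103] jaw 24.6 z [ 0.109 -0.219 -0.97 ] F [ 0.5  1.2 -1.8] g 0.0236 q [ 0.54  0.38 -0.32  1.78  0.4   0.88  0.44]
tip in case [ 0.0747 -0.004   0.2389] 86.05185318692085
```

```bash
python3 - <<'E'
from h import *
p,R=cur()
kn=np.array((.5246,-.0314,-.1819)); J=down(kn[2]+np.pi/2)
a=p-.05*R[:,1]+[0,0,.01]
rows([(a,None),(pl(kn,(-.025,0,.12)),J)],.01,ang=5.5)
E
```

```text
[[[0.0, -0.0238, -0.0048, 0.0, 0.0, 0.0, 0.01], [0.0, -0.0238, -0.0048, 0.0, 0.0, 0.0, 0.01], [0.0037, -0.0228, 0.0026, 1.22, 0.58, -4.99, 0.01], [0.0056, -0.0223, 0.0031, 1.22, 0.58, -4.99, 0.01], [0.0075, -0.0216, 0.0036, 1.22, 0.58, -4.99, 0.01], [0.0093, -0.0208, 0.0042, 1.22, 0.58, -4.99, 0.01], [0.011, -0.0199, 0.0047, 1.22, 0.58, -4.99, 0.01], [0.0127, -0.0187, 0.0053, 1.22, 0.58, -4.99, 0.01], [0.0142, -0.0174, 0.0058, 1.22, 0.58, -4.99, 0.01], [0.0156, -0.016, 0.0063, 1.22, 0.58, -4.99, 0.01]]]
[[[0.0168, -0.0144, 0.0068, 1.22, 0.58, -4.99, 0.01], [0.018, -0.0128, 0.0072, 1.22, 0.58, -4.99, 0.01], [0.0189, -0.011, 0.0077, 1.22, 0.58, -4.99, 0.01]]]
```

Call:
send_rows --moves '[[[0,-0.024,-0.005,0,0,0,0.01],[0,-0.024,-0.005,0,0,0,0.01],[0.0035,-0.023,0.0025,1.2,0.6,-5,0.01],[0.0055,-0.022,0.003,1.2,0.6,-5,0.01],[0.0075,-0.0215,0.0035,1.2,0.6,-5,0.01],[0.0095,-0.021,0.004,1.2,0.6,-5,0.01],[0.011,-0.02,0.0045,1.2,0.6,-5,0.01],[0.0125,-0.0185,0.0055,1.2,0.6,-5,0.01],[0.014,-0.0175,0.006,1.2,0.6,-5,0.01],[0.0155,-0.016,0.0065,1.2,0.6,-5,0.01]]]'

```text
clock: 11.32
eef_pos: [0.5144, -0.0896, 0.1523]
ee_rot: [0.034, 0.841, 0.54, 0.016]
ft_force: [-0.4, -0.2, -2.0]
grip_width: 0.0239
```

Call:
send_rows --moves '[[[0.017,-0.0145,0.007,1.2,0.6,-5,0.01],[0.018,-0.013,0.007,1.2,0.6,-5,0.01],[0.019,-0.011,0.0075,1.2,0.6,-5,0.01],[0,0,0,0,0,0,0.01]]]'

```text
clock: 11.65
eef_pos: [0.4951, -0.0203, 0.1299]
ee_rot: [-0.002, 0.757, 0.653, 0.01]
ft_force: [-0.2, 0.2, 0.0]
grip_width: 0.0238
```

```bash
python3 - <<'E'
from h import *
pr()
kn=np.array((.5246,-.0314,-.1819)); J=down(kn[2]+np.pi/2)
rows([(pl(kn,(-.025,0,.03)),J)],.01,ang=5.5)
E
```

```text
t 11.65 p [ 0.4951 -0.0203  0.1299] jaw 81.6 z [ 0.013  0.015 -1.   ] F [-0.2  0.2  0. ] g 0.0238 q [ 0.49  0.37 -0.67  2.04  0.3   0.81  1.07]
[[[-0.0025, 0.0016, 0.0333, 0.19, -0.33, 0.66, 0.01], [-0.0023, 0.0017, 0.0333, 0.19, -0.33, 0.66, 0.01], [-0.0021, 0.0019, 0.0333, 0.19, -0.33, 0.66, 0.01]]]
```

Call:
send_rows --moves '[[[-0.0025,0.0015,0.033,0.2,-0.3,0.7,0.01],[-0.0025,0.0015,0.033,0.2,-0.3,0.7,0.01],[-0.002,0.002,0.033,0.2,-0.3,0.7,0.01],[0,0,0,0,0,0,0.01]]]'

```text
clock: 11.98
eef_pos: [0.5052, -0.0283, 0.0329]
ee_rot: [0.003, 0.772, 0.636, 0.005]
ft_force: [-0.9, 0.4, -1.6]
grip_width: 0.0234
```

```bash
python3 - <<'E'
from h import *
pr()
kn=np.array((.5246,-.0314,-.1819)); J=down(kn[2]+np.pi/2)
rows([(pl(kn,(-.025,0,.006)),J)],.01,step=.012)
E
```

```text
t 11.98 p [ 0.5052 -0.0283  0.0329] jaw 79.0 z [ 0.011  0.002 -1.   ] F [-0.9  0.4 -1.6] g 0.0234 q [ 0.38  0.53 -0.55  2.08  0.46  0.64  0.89]
[[[0.0001, -0.0019, 0.009, 0.2, -0.08, -0.19, 0.01], [0.0001, -0.0018, 0.009, 0.2, -0.08, -0.19, 0.01], [0.0002, -0.0018, 0.009, 0.2, -0.08, -0.19, 0.01]]]
```

Call:
send_rows --moves '[[[0,-0.002,0.009,0.2,0,-0.2,0.01],[0,-0.002,0.009,0.2,0,-0.2,0.01],[0,-0.002,0.009,0.2,0,-0.2,0.01],[0,0,0,0,0,0,0.01]]]'

```text
clock: 12.32
eef_pos: [0.5017, -0.0285, 0.0081]
ee_rot: [-0.0, 0.769, 0.639, 0.003]
ft_force: [-0.8, 0.1, -1.5]
grip_width: 0.0234
```

```bash
python3 - <<'E'
from h import *
pr()
E
```

```text
t 12.32 p [ 0.5017 -0.0285  0.0081] jaw 79.4 z [ 0.005  0.004 -1.   ] F [-0.8  0.1 -1.5] g 0.0234 q [ 0.36  0.57 -0.53  2.09  0.5   0.6   0.87]
```

Down 3 mm more, then open the gripper.

Call:
send_rows --moves '[[[0,0,0.003,0,0,0,0.01],[0,0,0.001,0,0,0,0.01],[0,0,0,0,0,0,0.06],[0,0,0,0,0,0,0.06],[0,0,0,0,0,0,0.06],[0,0,-0.025,0,0,0,0.06],[0,0,-0.03,0,0,0,0.06],[0,0,-0.035,0,0,0,0.06],[0,0,-0.035,0,0,0,0.06]]]' --newtons 30

```text
clock: 13.07
eef_pos: [0.4982, -0.0285, 0.1307]
ee_rot: [-0.003, 0.769, 0.64, 0.001]
ft_force: [0.3, -1.1, -0.8]
grip_width: 0.0596
```

```bash
python3 - <<'E'
from h import *
pr()
im=snapshot("scene");over("scene",im,(300,130,440,260),5,[],"pics/h1.png")
a=.2
pts=[(pl(printer,p),(0,255,255)) for p in []]
over("scene",im,(360,200,440,290),8,[],"pics/h2.png")
tp=cv2.imread("pics/a_top.png"); over("top",tp,(215,170,275,220),10,[],"pics/h3.png")
print(Rz(printer[2]).T@(np.array([.6489,.2549])-printer[:2]),Rz(printer[2]).T@(np.array([.6457,.1948])-printer[:2]))
E
```

```text
t 13.07 p [ 0.4982 -0.0285  0.1307] jaw 79.5 z [-0.003  0.006 -1.   ] F [ 0.3 -1.1 -0.8] g 0.0596 q [ 0.49  0.38 -0.66  2.02  0.31  0.84  1.04]
[-0.03122834 -0.1330035 ] [-0.08761451 -0.15404748]
```

```bash
python3 - <<'E'
from h import *
t=lambda p:c4(p,(215,170),10); s=lambda p:c4(p,(360,200),8)
z=.098;m=.001
N=[((34,-23),t((335,118))),((34,23),t((290,258))),((-25,-23),t((486,185))),((-25,-8),t((470,220))),((-25,8),t((448,262))),((-25,23),t((430,300)))]
M=[((-25,-23),s((140,270))),((-25,-8),s((167,255))),((-25,8),s((203,236))),((-25,23),s((236,222))),((34,-23),s((232,355))),((34,23),s((322,305))),((9,-8),s((225,300))),((9,8),s((258,282)))]
obs=[("top",(a[0]*m,a[1]*m,z),px) for a,px in N]+[("scene",(a[0]*m,a[1]*m,z),px) for a,px in M]
x,r=fit(obs,np.array([.6457,.1948,printer[2]])); print("notch",np.round(x,4),np.degrees(x[2]));print(np.round(r,1))
for cams in(obs[:6],obs[6:]): print(fit(cams,x)[0])
print("local",Rz(printer[2]).T@(x[:2]-printer[:2]))
print("pin top",atz("top",t((174,197)),.126),"scene",atz("scene",s((397,331)),.111))
P=atz("top",t((174,197)),.126); print("local",Rz(printer[2]).T@(P[:2]-printer[:2]))
Q=np.array([.6485,.2545])
im=cv2.imread("pics/a_top.png");sc=snapshot("scene")
def cyl(q): return [((q[0]+.013*np.cos(u),q[1]+.013*np.sin(u),z),c) for z,c in((.126,(0,0,255)),(.096,(0,255,0))) for u in np.linspace(0,6.28,16)]
nt=[(pl(x,(a[0]*m,a[1]*m,z)),(255,0,0)) for a,_ in M]
over("top",im,(215,170,275,220),10,cyl(P)+nt,"pics/h3.png")
over("scene",sc,(360,200,440,290),8,cyl(P)+nt,"pics/h2.png")
E
```

```text
notch [0.6434 0.1863 1.1763] 67.39606018478855
[[-0.8  0.3]
 [-1.5 -1.4]
 [-0.1 -0.1]
 [-0.2  0.5]
 [ 0.2  0.6]
 [ 0.3  0.8]
 [-0.8 -0.7]
 [-0.2 -0.6]
 [-0.6 -0.2]
 [-0.9 -0.2]
 [ 0.4  0.3]
 [ 1.1  0.7]
 [-0.3  0.3]
 [-0.2  0.6]]
[0.6440226  0.18528943 1.18898792]
[0.64278667 0.18679491 1.15683803]
local [-0.0963195  -0.15530679]
pin top [0.6488102 0.2562256 0.126    ] scene [0.64462094 0.25591543 0.111     ]
local [-0.03004864 -0.13239228]
```

```bash
cat >> h.py <<'E'
pin0=np.array((.648,.256)); notch=np.array((.6434,.1863)); JP=down(printer[2])
E
python3 - <<'E'
from h import *
p,R=cur()
rows([(p+[0,0,.05],None),(np.r_[pin0,.18],JP)],.042,step=.036)
E
```

```text
[[[0.0001, 0.0002, -0.025, 0.0, 0.0, 0.0, 0.042], [0.0001, 0.0002, -0.025, 0.0, 0.0, 0.0, 0.042], [0.034, 0.0101, 0.0008, 0.04, -0.04, 1.45, 0.042], [0.0343, 0.0093, 0.0008, 0.04, -0.04, 1.45, 0.042], [0.0345, 0.0084, 0.0007, 0.04, -0.04, 1.45, 0.042], [0.0347, 0.0075, 0.0007, 0.04, -0.04, 1.45, 0.042], [0.0349, 0.0067, 0.0007, 0.04, -0.04, 1.45, 0.042], [0.035, 0.0058, 0.0006, 0.04, -0.04, 1.45, 0.042], [0.0352, 0.0049, 0.0006, 0.04, -0.04, 1.45, 0.042], [0.0353, 0.004, 0.0006, 0.04, -0.04, 1.45, 0.042]]]
[[[0.0354, 0.0031, 0.0005, 0.04, -0.04, 1.45, 0.042]]]
```

Call:
send_rows --moves '[[[0,0,-0.025,0,0,0,0.042],[0,0,-0.025,0,0,0,0.042],[0.034,0.01,0.001,0,0,1.45,0.042],[0.034,0.009,0.001,0,0,1.45,0.042],[0.0345,0.0085,0.001,0,0,1.45,0.042],[0.0345,0.0075,0.001,0,0,1.45,0.042],[0.035,0.0065,0.001,0,0,1.45,0.042],[0.035,0.006,0.001,0,0,1.45,0.042],[0.035,0.005,0.001,0,0,1.45,0.042],[0.035,0.004,0.001,0,0,1.45,0.042]]]'

```text
clock: 14.0
eef_pos: [0.6383, 0.2169, 0.1769]
ee_rot: [0.006, 0.838, 0.545, 0.002]
ft_force: [1.2, -0.1, 0.3]
grip_width: 0.0417
```

```bash
python3 - <<'E'
from h import *
pr()
rows([(np.r_[pin0,.16],JP)],.042,step=.036)
E
```

```text
t 14.0 p [0.6383 0.2169 0.1769] jaw 66.1 z [ 0.01  -0.008 -1.   ] F [ 1.2 -0.1  0.3] g 0.0417 q [-0.01  0.59 -0.61  1.57  0.38  1.1   0.44]
[[[0.0199, -0.0036, 0.0083, 0.35, 0.11, -0.21, 0.042], [0.0199, -0.0035, 0.0084, 0.35, 0.11, -0.21, 0.042]]]
```

Call:
send_rows --moves '[[[0.02,-0.0035,0.0085,0.35,0.1,-0.2,0.042],[0.02,-0.0035,0.0085,0.35,0.1,-0.2,0.042],[0,0,0,0,0,0,0.042]]]'

```text
clock: 14.25
eef_pos: [0.6487, 0.268, 0.1566]
ee_rot: [-0.002, 0.835, 0.551, 0.001]
ft_force: [-0.8, 0.2, -0.1]
grip_width: 0.0421
```

```bash
python3 - <<'E'
from h import *
pr()
rows([(np.r_[pin0,.16],JP)],.042,step=.036)
im=snapshot("scene"); over("scene",im,(360,170,460,290),6,[],"pics/i1.png")
tp=snapshot("top"); over("top",tp,(190,150,290,250),6,[],"pics/i2.png")
E
```

```text
t 14.25 p [0.6487 0.268  0.1566] jaw 66.8 z [-0.001  0.005 -1.   ] F [-0.8  0.2 -0.1] g 0.0421 q [-0.08  0.65 -0.61  1.51  0.4   1.1   0.39]
[[[-0.0113, 0.004, -0.0035, -0.15, -0.25, 0.36, 0.042]]]
```

Call:
send_rows --moves '[[[-0.0115,0.004,0,-0.1,-0.2,0.3,0.042],[0,0,0,0,0,0,0.042]]]'

```text
clock: 14.52
eef_pos: [0.6485, 0.2477, 0.1573]
ee_rot: [0.002, 0.838, 0.546, -0.001]
ft_force: [0.6, -0.5, 0.5]
grip_width: 0.042
```

```bash
python3 - <<'E'
from h import *
pr()
rows([(np.r_[pin0,.104],JP)],.042,step=.02)
E
```

```text
t 14.52 p [0.6485 0.2477 0.1573] jaw 66.2 z [ 0.001 -0.005 -1.   ] F [ 0.6 -0.5  0.5] g 0.042 q [-0.06  0.64 -0.6   1.53  0.4   1.1   0.4 ]
[[[0.0025, -0.0013, 0.0178, 0.05, 0.08, -0.08, 0.042], [0.0025, -0.0013, 0.0178, 0.05, 0.08, -0.08, 0.042], [0.0025, -0.0013, 0.0178, 0.05, 0.08, -0.08, 0.042]]]
```

Call:
send_rows --moves '[[[0.003,-0.0015,0.012,0,0,0,0.042],[0.003,-0.0015,0.012,0,0,0,0.042],[0.001,-0.001,0.008,0,0,0,0.042],[0,0,0,0,0,0,0.042]]]'

```text
clock: 14.85
eef_pos: [0.649, 0.2497, 0.1237]
ee_rot: [0.004, 0.84, 0.543, -0.001]
ft_force: [0.2, -0.0, -0.3]
grip_width: 0.0421
```

```bash
python3 - <<'E'
from h import *
pr()
rows([(np.r_[pin0,.104],JP)],.042,step=.01)
im=snapshot("scene"); over("scene",im,(360,170,460,290),6,[],"pics/i3.png")
E
```

```text
t 14.85 p [0.649  0.2497 0.1237] jaw 65.8 z [ 0.003 -0.008 -1.   ] F [ 0.2 -0.  -0.3] g 0.0421 q [-0.07  0.68 -0.59  1.55  0.42  1.04  0.37]
[[[0.0018, -0.0012, 0.0066, 0.12, 0.11, -0.23, 0.042], [0.0018, -0.0012, 0.0066, 0.12, 0.11, -0.23, 0.042], [0.0018, -0.0012, 0.0066, 0.12, 0.11, -0.23, 0.042]]]
```

Call:
send_rows --moves '[[[0.0035,-0.002,0.004,0.2,0.2,-0.3,0.042],[0.001,-0.001,0.007,0,0,-0.2,0.042],[0,0,0.006,0,0,0,0.042],[0,0,0,0,0,0,0.042]]]'

```text
clock: 15.23
eef_pos: [0.6484, 0.2562, 0.106]
ee_rot: [0.001, 0.837, 0.547, 0.001]
ft_force: [-0.3, -0.5, 0.2]
grip_width: 0.0423
```

```bash
python3 - <<'E'
from h import *
pr()
rows([(np.r_[pin0,.104],JP)],.042,step=.01)
im=snapshot("scene"); over("scene",im,(360,170,460,290),6,[],"pics/i4.png")
E
```

```text
t 15.23 p [0.6484 0.2562 0.106 ] jaw 66.4 z [ 0.002 -0.002 -1.   ] F [-0.3 -0.5  0.2] g 0.0423 q [-0.08  0.7  -0.58  1.56  0.43  1.01  0.37]
[[[-0.0003, -0.0003, 0.002, 0.16, 0.02, -0.1, 0.042]]]
```

The knob is between the fingers, so I'll close the gripper.

Call:
send_rows --moves '[[[0,0,0.002,0,0,0,0.042],[0,0,0,0,0,0,0.015],[0,0,0,0,0,0,0.015],[0,0,0,0,0,0,0.015],[0,0,0,0,0,0,0.015]]]' --newtons 25

```text
clock: 15.7
eef_pos: [0.649, 0.2568, 0.105]
ee_rot: [0.001, 0.837, 0.547, 0.001]
ft_force: [0.4, 0.2, -0.7]
grip_width: 0.0258
```

```bash
python3 - <<'E'
from h import *
pr()
E
```

```text
t 15.7 p [0.649  0.2568 0.105 ] jaw 66.4 z [ 0.004 -0.001 -1.   ] F [ 0.4  0.2 -0.7] g 0.0258 q [-0.08  0.7  -0.58  1.56  0.43  1.01  0.37]
```

```bash
python3 - <<'E'
from h import *
p,R=cur()
n=notch+Rz(printer[2])@[-.002,0]; print(n)
rows([(p+[0,0,.105],JP)],.015,step=.022)
rows([(np.r_[n,.21],JP)],.015,step=.015,start=(p+[0,0,.105],JP))
E
```

```text
[0.64260205 0.18446607]
[[[0.0, 0.0001, -0.021, 0.04, -0.01, -0.02, 0.015], [0.0, 0.0001, -0.021, 0.04, -0.01, -0.02, 0.015], [0.0, 0.0, -0.021, 0.04, -0.01, -0.02, 0.015], [0.0, 0.0, -0.021, 0.04, -0.01, -0.02, 0.015], [0.0, 0.0, -0.021, 0.04, -0.01, -0.02, 0.015]]]
[[[-0.0138, 0.0046, 0.0, 0.0, 0.0, 0.0, 0.015], [-0.0138, 0.0046, 0.0, 0.0, 0.0, 0.0, 0.015], [-0.0138, 0.0046, 0.0, 0.0, 0.0, 0.0, 0.015], [-0.0138, 0.0046, 0.0, 0.0, 0.0, 0.0, 0.015], [-0.0138, 0.0046, 0.0, 0.0, 0.0, 0.0, 0.015]]]
```

Call:
send_rows --moves '[[[0,0,-0.015,0,0,0,0.015],[0,0,-0.021,0,0,0,0.015],[0,0,-0.021,0,0,0,0.015],[0,0,-0.021,0,0,0,0.015],[0,0,-0.021,0,0,0,0.015],[-0.014,0.0045,0,0,0,0,0.015],[-0.014,0.0045,0,0,0,0,0.015],[-0.014,0.0045,0,0,0,0,0.015],[-0.01,0.0045,0,0,0,0,0.015],[0,0,0,0,0,0,0.015]]]'

```text
clock: 16.53
eef_pos: [0.6431, 0.1965, 0.213]
ee_rot: [0.002, 0.837, 0.548, 0.002]
ft_force: [1.0, -0.9, -0.8]
grip_width: 0.0252
```

```bash
python3 - <<'E'
from h import *
pr()
n=notch+Rz(printer[2])@[-.002,0]
rows([(np.r_[n,.21],JP)],.015,step=.015)
E
```

```text
t 16.53 p [0.6431 0.1965 0.213 ] jaw 66.4 z [ 0.005 -0.001 -1.   ] F [ 1.  -0.9 -0.8] g 0.0252 q [ 0.04  0.55 -0.63  1.54  0.35  1.16  0.5 ]
[[[-0.0112, 0.0043, 0.003, 0.27, -0.06, -0.04, 0.015]]]
```

Call:
send_rows --moves '[[[-0.005,0.002,0.002,0.2,0,0,0.015],[-0.004,0.002,0.001,0,0,0,0.015],[0,0,0,0,0,0,0.015],[0,0,0,0,0,0,0.015]]]'

```text
clock: 16.87
eef_pos: [0.6423, 0.1832, 0.2072]
ee_rot: [-0.0, 0.837, 0.547, -0.001]
ft_force: [-0.1, -0.0, -0.8]
grip_width: 0.0256
```

```bash
python3 - <<'E'
from h import *
pr()
n=notch+Rz(printer[2])@[-.002,0]
rows([(np.r_[n,.21],JP)],.015,step=.015)
im=snapshot("scene"); 
pts=[(pl(np.r_[notch,printer[2]],(x,y,.098)),(255,0,0)) for x,y in((.009,.008),(.009,-.008),(-.025,.008),(-.025,-.008))]
p,R=cur(); pts+=[(p+R@np.array([0,0,.089]),(0,0,255)),(p+R@np.array([0,0,.014]),(0,0,255))]
over("scene",im,(350,170,450,270),7,pts,"pics/j1.png")
over("top",snapshot("top"),(200,140,300,240),7,pts,"pics/j2.png")
E
```

```text
t 16.87 p [0.6423 0.1832 0.2072] jaw 66.3 z [-0.003 -0.001 -1.   ] F [-0.1 -0.  -0.8] g 0.0256 q [ 0.06  0.56 -0.63  1.55  0.35  1.15  0.52]
[[[0.0013, -0.0002, -0.0028, -0.12, 0.1, -0.18, 0.015]]]
```

Call:
send_rows --moves '[[[0.001,0,0.004,0,0,0,0.015],[0,0,0.006,0,0,0,0.015],[0,0,0.006,0,0,0,0.015],[0,0,0,0,0,0,0.015]]]'

```text
clock: 17.3
eef_pos: [0.6423, 0.1872, 0.1898]
ee_rot: [-0.001, 0.836, 0.548, -0.001]
ft_force: [-0.2, 0.5, -0.7]
grip_width: 0.0253
```

```bash
python3 - <<'E'
from h import *
pr()
n=notch+Rz(printer[2])@[-.002,0]
rows([(np.r_[n,.115],JP)],.015,step=.01)
im=snapshot("scene"); 
pts=[(pl(np.r_[notch,printer[2]],(x,y,.098)),(255,0,0)) for x,y in((.009,.008),(.009,-.008),(-.025,.008),(-.025,-.008))]
p,R=cur(); pts+=[(p+R@np.array([0,0,.089]),(0,0,255)),(p+R@np.array([0,0,.014]),(0,0,255))]
over("scene",im,(360,190,430,260),10,pts,"pics/j3.png")
E
```

```text
t 17.3 p [0.6423 0.1872 0.1898] jaw 66.5 z [-0.002  0.001 -1.   ] F [-0.2  0.5 -0.7] g 0.0253 q [ 0.05  0.57 -0.62  1.57  0.36  1.12  0.51]
[[[-0.0003, 0.0002, 0.0093, -0.02, 0.0, 0.0, 0.015], [-0.0003, 0.0002, 0.0093, -0.02, 0.0, 0.0, 0.015], [-0.0003, 0.0002, 0.0093, -0.02, 0.0, 0.0, 0.015], [-0.0003, 0.0002, 0.0093, -0.02, 0.0, 0.0, 0.015], [-0.0003, 0.0002, 0.0093, -0.02, 0.0, 0.0, 0.015], [-0.0003, 0.0002, 0.0093, -0.02, 0.0, 0.0, 0.015], [-0.0003, 0.0002, 0.0093, -0.02, 0.0, 0.0, 0.015], [-0.0003, 0.0002, 0.0093, -0.02, 0.0, 0.0, 0.015]]]
```

Call:
send_rows --moves '[[[-0.002,0.0005,0.006,0,0,0,0.015],[-0.0005,0,0.008,0,0,0,0.015],[0,0,0.008,0,0,0,0.015]]]'

```text
clock: 17.6
eef_pos: [0.6427, 0.1857, 0.1684]
ee_rot: [-0.001, 0.836, 0.549, 0.001]
ft_force: [-0.7, 0.3, -1.7]
grip_width: 0.0255
```

```bash
python3 - <<'E'
from h import *
pr()
n=notch+Rz(printer[2])@[-.002,0]
rows([(np.r_[n,.115],JP)],.015,step=.01)
E
```

```text
t 17.6 p [0.6427 0.1857 0.1684] jaw 66.6 z [ 0.001  0.002 -1.   ] F [-0.7  0.3 -1.7] g 0.0255 q [ 0.05  0.59 -0.62  1.59  0.37  1.08  0.5 ]
[[[-0.0002, 0.0001, 0.0089, 0.0, -0.02, 0.01, 0.015], [-0.0002, 0.0001, 0.0089, 0.0, -0.02, 0.01, 0.015], [-0.0002, 0.0001, 0.0089, 0.0, -0.02, 0.01, 0.015], [-0.0002, 0.0001, 0.0089, 0.0, -0.02, 0.01, 0.015], [-0.0002, 0.0001, 0.0089, 0.0, -0.02, 0.01, 0.015], [-0.0002, 0.0001, 0.0089, 0.0, -0.02, 0.01, 0.015]]]
```

Bottom of the shank is at 0.079, below the plate top, with no contact force. Continuing down.

Call:
send_rows --moves '[[[0,0,0.009,0,0,0,0.015],[0,0,0.01,0,0,0,0.015],[0,0,0.01,0,0,0,0.015],[0,0,0.01,0,0,0,0.015]]]'

```text
clock: 17.93
eef_pos: [0.6426, 0.1853, 0.125]
ee_rot: [-0.001, 0.836, 0.548, 0.001]
ft_force: [-0.1, -0.2, -0.9]
grip_width: 0.0251
```

```bash
python3 - <<'E'
from h import *
pr()
n=notch+Rz(printer[2])@[-.002,0]
rows([(np.r_[n,.114],JP)],.015,step=.01)
E
```

```text
t 17.93 p [0.6426 0.1853 0.125 ] jaw 66.5 z [ 0.001  0.002 -1.   ] F [-0.1 -0.2 -0.9] g 0.0251 q [ 0.04  0.64 -0.6   1.62  0.4   1.01  0.47]
[[[-0.0004, 0.0002, 0.0055, 0.0, -0.06, 0.02, 0.015], [-0.0004, 0.0002, 0.0055, 0.0, -0.06, 0.02, 0.015]]]
```

Call:
send_rows --moves '[[[0,0,0.005,0,0,0,0.015],[0,0,0.004,0,0,0,0.015],[0,0,0.001,0,0,0,0.015],[0,0,0,0,0,0,0.015]]]'

```text
clock: 18.27
eef_pos: [0.6416, 0.1846, 0.1117]
ee_rot: [-0.001, 0.836, 0.548, -0.001]
ft_force: [0.2, 0.0, 0.2]
grip_width: 0.025
```

```bash
python3 - <<'E'
from h import *
pr()
im=snapshot("scene"); over("scene",im,(360,190,430,260),10,[],"pics/j4.png")
E
```

```text
t 18.27 p [0.6416 0.1846 0.1117] jaw 66.5 z [-0.003  0.    -1.   ] F [0.2 0.  0.2] g 0.025 q [ 0.03  0.65 -0.59  1.63  0.41  0.99  0.47]
```

Call:
send_rows --moves '[[[0,0,0.001,0,0,0,0.015],[0,0,0,0,0,0,0.045],[0,0,0,0,0,0,0.045],[0,0,0,0,0,0,0.045],[0,0,-0.01,0,0,0,0.045],[0,0,-0.02,0,0,0,0.045],[0,0,-0.03,0,0,0,0.045],[-0.02,0,-0.03,0,0,0,0.045],[-0.03,0,0,0,0,0,0.045],[-0.03,0,0,0,0,0,0.045]]]'

```text
clock: 19.15
eef_pos: [0.6103, 0.1187, 0.2079]
ee_rot: [-0.003, 0.833, 0.553, 0.002]
ft_force: [0.5, -1.2, -1.2]
grip_width: 0.0452
```

```bash
python3 - <<'E'
from h import *
pr()
im=snapshot("scene"); over("scene",im,(350,180,490,300),5,[],"pics/j5.png")
tp=snapshot("top"); over("top",tp,(350,110,480,260),5,[],"pics/j6.png")
for q in finder.silhouettes("blank_a","top")[:5]:
    print(q["confidence"],q["box"])
E
```

```text
t 19.15 p [0.6103 0.1187 0.2079] jaw 67.2 z [-0.     0.007 -1.   ] F [ 0.5 -1.2 -1.2] g 0.0452 q [ 0.19  0.48 -0.65  1.67  0.31  1.09  0.62]
0.74 [387.4, 201.7, 410.6, 214.0]
0.62 [383.9, 182.5, 411.1, 197.2]
0.55 [399.5, 213.4, 423.6, 230.4]
```

```bash
python3 - <<'E'
from h import *
tp=snapshot("top"); g=cv2.cvtColor(tp,cv2.COLOR_BGR2GRAY)
K=8; box=(365,170,435,240)
c=cv2.resize(g[box[1]:box[3],box[0]:box[2]],None,fx=K,fy=K,interpolation=cv2.INTER_CUBIC)
_,b=cv2.threshold(c,120,255,0)
n,l,st,ce=cv2.connectedComponentsWithStats(b)
for i in range(1,n):
    if not 3000<st[i,4]<20000: continue
    cs,_=cv2.findContours((l==i).astype(np.uint8),cv2.RETR_EXTERNAL,cv2.CHAIN_APPROX_NONE)
    pts=np.array([atz("top",c4(q,(box[0],box[1]),K),.080)[:2] for q in cs[0][:,0]]).astype(np.float32)
    r=cv2.minAreaRect(pts*1000); (cx,cy),(w,h),a=r
    if w<h: a+=90
    a=(a+90)%180-90
    loc=Rz(case[2]).T@(np.array([cx,cy])/1000-case[:2])
    print(st[i,4],np.round([cx,cy,w,h],1),"yaw",round(a,1),"rel",round(a-np.degrees(case[2]),1),"case",np.round(loc*1000,1))
E
```

```text
13078 [ 693.5 -243.4   96.    47.2] yaw 89.5 rel 154.7 case [-42.9 124.9]
14039 [ 653.  -306.4   30.    93.1] yaw -69.3 rel -4.1 case [-2.7 61.7]
14180 [ 590.1 -315.6   29.9   94. ] yaw -62.3 rel 2.9 case [-20.8   0.8]
14348 [ 535.6 -356.    30.    93.4] yaw -61.7 rel 3.5 case [ -7.  -65.7]
16614 [ 499.8 -379.9  109.9   53.5] yaw 89.1 rel 154.3 case [  -0.3 -108.2]
```

```bash
cat >> h.py <<'E'
B={"A":(.653,-.3064,np.radians(-69.3)),"B":(.5901,-.3156,np.radians(-62.3)),"C":(.5356,-.356,np.radians(-61.7))}
load=pl(printer,(-.08,0,.06))
E
python3 - <<'E'
from h import *
print(load)
b=B["A"]; J=down(b[2]+np.pi/2)
rows([((b[0],b[1],.2),J)],.046,step=.036)
E
```

```text
[0.50748218 0.26324298 0.06      ]
[[[-0.0311, 0.0171, 0.0004, -0.03, -0.01, 3.85, 0.046], [-0.0299, 0.0192, 0.0004, -0.03, -0.01, 3.85, 0.046], [-0.0285, 0.0211, 0.0004, -0.03, -0.01, 3.85, 0.046], [-0.0271, 0.023, 0.0004, -0.03, -0.01, 3.85, 0.046], [-0.0254, 0.0248, 0.0004, -0.03, -0.01, 3.85, 0.046], [-0.0237, 0.0264, 0.0004, -0.03, -0.01, 3.85, 0.046], [-0.0219, 0.0279, 0.0005, -0.03, -0.01, 3.85, 0.046], [-0.02, 0.0294, 0.0005, -0.03, -0.01, 3.85, 0.046], [-0.018, 0.0306, 0.0005, -0.03, -0.01, 3.85, 0.046], [-0.0159, 0.0318, 0.0005, -0.03, -0.01, 3.85, 0.046]]]
[[[-0.0137, 0.0328, 0.0005, -0.03, -0.01, 3.85, 0.046], [-0.0114, 0.0336, 0.0006, -0.03, -0.01, 3.85, 0.046]]]
```

Call:
send_rows --moves '[[[-0.031,0.017,0,0,0,3.85,0.046],[-0.03,0.019,0,0,0,3.85,0.046],[-0.0285,0.021,0,0,0,3.85,0.046],[-0.027,0.023,0,0,0,3.85,0.046],[-0.0255,0.025,0,0,0,3.85,0.046],[-0.0235,0.0265,0,0,0,3.85,0.046],[-0.022,0.028,0,0,0,3.85,0.046],[-0.02,0.0295,0,0,0,3.85,0.046],[-0.018,0.0305,0,0,0,3.85,0.046],[-0.016,0.032,0,0,0,3.85,0.046]]]'

```text
clock: 20.18
eef_pos: [0.6555, -0.2181, 0.202]
ee_rot: [-0.012, 0.968, 0.251, 0.004]
ft_force: [0.6, 0.4, -0.1]
grip_width: 0.0459
```

```bash
python3 - <<'E'
from h import *
pr()
b=B["A"]; J=down(b[2]+np.pi/2)
rows([((b[0],b[1],.16),J)],.046,step=.03)
E
```

```text
t 20.18 p [ 0.6555 -0.2181  0.202 ] jaw 29.1 z [ 0.001  0.025 -1.   ] F [ 0.6  0.4 -0.1] g 0.0459 q [ 0.53  0.56 -0.42  1.5   0.22  1.13  0.58]
[[[-0.0114, 0.0192, 0.0099, -0.31, -0.17, 2.1, 0.046], [-0.0107, 0.0196, 0.0101, -0.31, -0.17, 2.1, 0.046], [-0.0099, 0.0199, 0.0102, -0.31, -0.17, 2.1, 0.046], [-0.0092, 0.0202, 0.0104, -0.31, -0.17, 2.1, 0.046]]]
```

Call:
send_rows --moves '[[[-0.0115,0.019,0.008,-0.4,-0.2,2.1,0.046],[-0.0105,0.0195,0.009,-0.4,-0.2,2.1,0.046],[-0.01,0.02,0.009,-0.4,-0.2,2.1,0.046],[-0.005,0.01,0.005,-0.3,-0.2,2,0.046],[0,0,0,0,0,0,0.046],[0,0,0,0,0,0,0.046]]]'

```text
clock: 20.68
eef_pos: [0.6533, -0.3022, 0.1626]
ee_rot: [0.003, 0.985, 0.174, -0.002]
ft_force: [-0.1, -0.1, 0.0]
grip_width: 0.0461
```

```bash
python3 - <<'E'
from h import *
pr()
b=B["A"]; J=down(b[2]+np.pi/2)
rows([((b[0],b[1],.11),J)],.046,step=.02)
E
```

```text
t 20.68 p [ 0.6533 -0.3022  0.1626] jaw 20.0 z [-0.004 -0.006 -1.   ] F [-0.1 -0.1  0. ] g 0.0461 q [ 0.57  0.63 -0.35  1.47  0.24  1.09  0.52]
[[[-0.0005, 0.0012, 0.0175, 0.08, 0.11, -0.24, 0.046], [-0.0005, 0.0012, 0.0175, 0.08, 0.11, -0.24, 0.046], [-0.0005, 0.0012, 0.0175, 0.08, 0.11, -0.24, 0.046]]]
```

Call:
send_rows --moves '[[[-0.0005,0.0015,0.015,0.1,0.1,-0.2,0.046],[-0.0005,0.0015,0.015,0.1,0.1,-0.2,0.046],[0,0.0005,0.015,0,0,0,0.046],[0,0,0.01,0,0,0,0.046],[0,0,0,0,0,0,0.046]]]'

```text
clock: 21.1
eef_pos: [0.6552, -0.2979, 0.103]
ee_rot: [-0.002, 0.983, 0.183, 0.0]
ft_force: [-0.5, 0.1, -0.0]
grip_width: 0.0463
```

```bash
python3 - <<'E'
from h import *
pr()
b=B["A"]; J=down(b[2]+np.pi/2)
rows([((b[0],b[1],.061),J)],.046,step=.02)
im=snapshot("scene"); over("scene",im,(200,80,340,220),5,[],"pics/k1.png")
E
```

```text
t 21.1 p [ 0.6552 -0.2979  0.103 ] jaw 21.1 z [ 0.     0.003 -1.   ] F [-0.5  0.1 -0. ] g 0.0463 q [ 0.57  0.69 -0.34  1.51  0.26  0.99  0.52]
[[[-0.0017, 0.0024, 0.014, -0.06, -0.02, 0.13, 0.046], [-0.0017, 0.0024, 0.014, -0.06, -0.02, 0.13, 0.046], [-0.0017, 0.0024, 0.014, -0.06, -0.02, 0.13, 0.046]]]
```

Call:
send_rows --moves '[[[-0.002,0.0025,0.012,0,0,0,0.046],[-0.002,0.0025,0.012,0,0,0,0.046],[-0.0015,0.0025,0.01,0,0,0,0.046],[0,0,0.003,0,0,0,0.046],[0,0,0,0,0,0,0.046]]]'

```text
clock: 21.57
eef_pos: [0.6542, -0.3068, 0.0643]
ee_rot: [-0.001, 0.983, 0.184, 0.002]
ft_force: [0.8, -0.4, -0.5]
grip_width: 0.0457
```

```bash
python3 - <<'E'
from h import *
pr()
b=B["A"]; J=down(b[2]+np.pi/2)
rows([((b[0],b[1],.061),J)],.046,step=.02)
E
```

```text
t 21.57 p [ 0.6542 -0.3068  0.0643] jaw 21.2 z [ 0.003  0.003 -1.   ] F [ 0.8 -0.4 -0.5] g 0.0457 q [ 0.57  0.73 -0.33  1.53  0.27  0.93  0.52]
[[[-0.001, -0.0008, 0.0033, -0.1, -0.23, 0.48, 0.046]]]
```

Call:
send_rows --moves '[[[-0.001,0,0.0035,0,-0.2,0.5,0.046],[0,0,0,0,0,0,0.015],[0,0,0,0,0,0,0.015],[0,0,0,0,0,0,0.015],[0,0,0,0,0,0,0.015]]]' --newtons 25

```text
clock: 21.98
eef_pos: [0.6536, -0.3077, 0.0611]
ee_rot: [-0.001, 0.984, 0.179, 0.0]
ft_force: [0.6, -0.1, -1.1]
grip_width: 0.0276
```

```bash
python3 - <<'E'
from h import *
pr()
p,R=cur()
rows([(p+[0,0,.13],None)],.015,step=.03)
q=load.copy();q[2]=.17
rows([((.56,0,.19),down(np.radians(40))),(q,JP)],.015,step=.036,start=(p+[0,0,.13],R))
E
```

```text
t 21.98 p [ 0.6536 -0.3077  0.0611] jaw 20.6 z [ 0.001  0.001 -1.   ] F [ 0.6 -0.1 -1.1] g 0.0276 q [ 0.57  0.74 -0.33  1.53  0.27  0.92  0.51]
[[[0.0, 0.0, -0.026, 0.0, 0.0, 0.0, 0.015], [0.0, 0.0, -0.026, 0.0, 0.0, 0.0, 0.015], [0.0, 0.0, -0.026, 0.0, 0.0, 0.0, 0.015], [0.0, 0.0, -0.026, 0.0, 0.0, 0.0, 0.015], [0.0, 0.0, -0.026, 0.0, 0.0, 0.0, 0.015]]]
[[[0.0023, -0.0357, 0.0002, -0.01, -0.01, -2.16, 0.015], [0.0036, -0.0356, 0.0002, -0.01, -0.01, -2.16, 0.015], [0.005, -0.0354, 0.0002, -0.01, -0.01, -2.16, 0.015], [0.0063, -0.0352, 0.0002, -0.01, -0.01, -2.16, 0.015], [0.0076, -0.0349, 0.0001, -0.01, -0.01, -2.16, 0.015], [0.0089, -0.0346, 0.0001, -0.01, -0.01, -2.16, 0.015], [0.0102, -0.0342, 0.0001, -0.01, -0.01, -2.16, 0.015], [0.0115, -0.0338, 0.0001, -0.01, -0.01, -2.16, 0.015], [0.0128, -0.0334, 0.0001, -0.01, -0.01, -2.16, 0.015], [0.0161, -0.0294, 0.0025, 0.0, 0.0, -3.31, 0.015]]]
[[[0.0178, -0.0284, 0.0025, 0.0, 0.0, -3.31, 0.015], [0.0194, -0.0274, 0.0025, 0.0, 0.0, -3.31, 0.015], [0.021, -0.0262, 0.0025, 0.0, 0.0, -3.31, 0.015], [0.0224, -0.025, 0.0025, 0.0, 0.0, -3.31, 0.015], [0.0238, -0.0236, 0.0025, 0.0, 0.0, -3.31, 0.015], [0.0252, -0.0222, 0.0025, 0.0, 0.0, -3.31, 0.015], [0.0264, -0.0207, 0.0025, 0.0, 0.0, -3.31, 0.015]]]
```

Call:
send_rows --moves '[[[0,0,-0.02,0,0,0,0.015],[0,0,-0.026,0,0,0,0.015],[0,0,-0.026,0,0,0,0.015],[0,0,-0.026,0,0,0,0.015],[0,0,-0.02,0,0,0,0.015],[0.002,-0.03,0,0,0,-2.15,0.015],[0.0035,-0.0355,0,0,0,-2.15,0.015],[0.005,-0.0355,0,0,0,-2.15,0.015],[0.0065,-0.035,0,0,0,-2.15,0.015],[0.0075,-0.035,0,0,0,-2.15,0.015]]]'

```text
clock: 22.82
eef_pos: [0.6025, -0.1477, 0.186]
ee_rot: [0.003, 0.964, 0.267, 0.002]
ft_force: [0.2, 0.0, -0.4]
grip_width: 0.0278
```

Call:
send_rows --moves '[[[0.009,-0.0345,0,0,0,-2.15,0.015],[0.01,-0.034,0,0,0,-2.15,0.015],[0.0115,-0.034,0,0,0,-2.15,0.015],[0.013,-0.0335,0,0,0,-2.15,0.015],[0.016,-0.0295,0,0,0,-3.3,0.015],[0.018,-0.0285,0.001,0,0,-3.3,0.015],[0.0195,-0.0275,0.001,0,0,-3.3,0.015],[0.021,-0.026,0.001,0,0,-3.3,0.015]]]'

```text
clock: 23.48
eef_pos: [0.5296, 0.1337, 0.1851]
ee_rot: [0.006, 0.892, 0.452, 0.004]
ft_force: [0.2, 0.2, -0.3]
grip_width: 0.028
```

```bash
python3 - <<'E'
from h import *
pr()
q=load.copy();q[2]=.16
rows([(q,JP)],.015,step=.032)
E
```

```text
t 23.48 p [0.5296 0.1337 0.1851] jaw 53.8 z [ 0.012 -0.008 -1.   ] F [ 0.2  0.2 -0.3] g 0.028 q [ 0.15  0.37 -0.64  1.88  0.28  0.97  0.32]
[[[0.0183, -0.019, 0.0048, 0.17, 0.01, -2.54, 0.015], [0.0191, -0.0181, 0.0048, 0.17, 0.01, -2.54, 0.015], [0.0199, -0.0172, 0.0049, 0.17, 0.01, -2.54, 0.015], [0.0206, -0.0163, 0.0049, 0.17, 0.01, -2.54, 0.015], [0.0213, -0.0154, 0.005, 0.17, 0.01, -2.54, 0.015]]]
```

Call:
send_rows --moves '[[[0.018,-0.019,0.005,0.15,0,-2.5,0.015],[0.019,-0.018,0.005,0.15,0,-2.5,0.015],[0.02,-0.017,0.005,0.15,0,-2.5,0.015],[0.0205,-0.0165,0.005,0.15,0,-2.5,0.015],[0.01,-0.008,0.005,0.1,0,-2.5,0.015],[0,0,0,0,0,0,0.015],[0,0,0,0,0,0,0.015]]]'

```text
clock: 24.07
eef_pos: [0.5037, 0.2642, 0.1617]
ee_rot: [0.001, 0.83, 0.558, 0.004]
ft_force: [0.2, -0.2, -1.6]
grip_width: 0.0279
```

```bash
python3 - <<'E'
from h import *
pr()
q=load.copy();q[2]=.12
rows([(q,JP)],.015,step=.02)
E
```

```text
t 24.07 p [0.5037 0.2642 0.1617] jaw 67.9 z [ 0.007  0.003 -1.   ] F [ 0.2 -0.2 -1.6] g 0.0279 q [-0.05  0.46 -0.7   1.84  0.36  0.96  0.28]
[[[0.0001, 0.0012, 0.0139, 0.1, -0.1, 0.46, 0.015], [0.0001, 0.0012, 0.0139, 0.1, -0.1, 0.46, 0.015], [0.0002, 0.0013, 0.0139, 0.1, -0.1, 0.46, 0.015]]]
```

Call:
send_rows --moves '[[[0,0.0015,0.013,0.1,-0.1,0.5,0.015],[0,0.0015,0.013,0.1,-0.1,0.5,0.015],[0,0.0005,0.013,0,-0.1,0.3,0.015],[0,0,0.005,0,0,0,0.015],[0,0,0,0,0,0,0.015]]]'

```text
clock: 24.48
eef_pos: [0.5104, 0.2548, 0.1128]
ee_rot: [0.003, 0.84, 0.543, -0.001]
ft_force: [0.1, -0.2, -0.5]
grip_width: 0.0279
```

```bash
cat >> h.py <<'E'
def nestview(tag):
    im=snapshot("scene"); p,R=cur()
    pts=[(p+R@np.array([sx*.014,sy*.046,z]),(0,0,255) if z<0 else (0,255,0)) for sx in(-1,1) for sy in(-1,1) for z in(.0051,-.0189)]
    pts+=[(pl(printer,(-.08+sx*.017,sy*.049,.06)),(0,255,255)) for sx in(-1,1) for sy in(-1,1)]
    over("scene",im,(380,170,500,280),6,pts,f"pics/{tag}.png")
E
python3 - <<'E'
from h import *
pr()
q=load.copy();q[2]=.065
rows([(q,JP)],.015,step=.01)
nestview("l1")
E
```

```text
t 24.48 p [0.5104 0.2548 0.1128] jaw 65.7 z [ 0.002 -0.006 -1.   ] F [ 0.1 -0.2 -0.5] g 0.0279 q [-0.07  0.52 -0.66  1.87  0.41  0.89  0.22]
[[[0.0013, -0.0013, 0.0096, 0.05, 0.05, -0.15, 0.015], [0.0013, -0.0013, 0.0096, 0.05, 0.05, -0.15, 0.015], [0.0013, -0.0012, 0.0096, 0.05, 0.05, -0.15, 0.015], [0.0013, -0.0012, 0.0096, 0.05, 0.05, -0.15, 0.015], [0.0013, -0.0012, 0.0096, 0.05, 0.05, -0.15, 0.015]]]
```

```bash
python3 - <<'E'
from h import *
for cam,box,th in(("top",(175,180,255,265),60),("scene",(370,200,510,290),75)):
    tp=cv2.imread(f"pics/a_{cam}.png"); g=cv2.cvtColor(tp,cv2.COLOR_BGR2GRAY)
    K=8
    c=cv2.resize(g[box[1]:box[3],box[0]:box[2]],None,fx=K,fy=K,interpolation=cv2.INTER_CUBIC)
    b=(c<th).astype(np.uint8)
    n,l,st,ce=cv2.connectedComponentsWithStats(b)
    for i in range(1,n):
        if not 5000<st[i,4]<40000: continue
        cs,_=cv2.findContours((l==i).astype(np.uint8),cv2.RETR_EXTERNAL,cv2.CHAIN_APPROX_NONE)
        pts=np.array([Rz(printer[2]).T@(atz(cam,c4(q,(box[0],box[1]),K),.064)[:2]-printer[:2]) for q in cs[0][:,0]]).astype(np.float32)
        (cx,cy),(w,h),a=cv2.minAreaRect(pts*1000)
        print(cam,st[i,4],np.round([cx,cy,w,h,a],1))
E
```

```text
top 19552 [ -1.  -79.2 103.6  39.5   0.7]
top 20113 [ 78.2   1.   42.2 103.    0.4]
top 20169 [-82.6   0.7  40.6 102.2   0.6]
top 20267 [-2.300e+00  8.160e+01  1.038e+02  4.050e+01  1.000e-01]
scene 15114 [-79.5   2.   42.6 107.7   0.8]Traceback (most recent call last):
  File "<stdin>", line 11, in <module>
  File "h.py", line 14, in atz
    o,d=ray(n,px); return o+d*(z-o[2])/d[2]
        ~~~^^^^^^
  File "h.py", line 7, in ray
    c,f=K(n); u=(np.array(px,float)-[c["cx"],c["cy"]])/f
        ~^^^
  File "h.py", line 4, in K
    c=calibration(n); f=200/np.tan(np.radians(c["vertical_fov"])/2)
ValueError: time passes only in moves, steps and waits
```

```bash
cat >> h.py <<'E'
def ltcp(dy,z): return pl(printer,(-.081,.0012+dy,z))   # dy = printer-y shift of TCP rel. blank centre
E
python3 - <<'E'
from h import *
rows([(ltcp(-.0014,.082),JP)],.015,step=.012)
E
```

```text
[[[0.0019, -0.002, 0.0103, 0.08, 0.09, -0.25, 0.015], [0.0019, -0.002, 0.0104, 0.08, 0.09, -0.25, 0.015], [0.0019, -0.002, 0.0104, 0.08, 0.09, -0.25, 0.015]]]
```

Call:
send_rows --moves '[[[0.002,-0.002,0.01,0.1,0.1,-0.25,0.015],[0.002,-0.002,0.01,0.1,0.1,-0.25,0.015],[0.001,-0.0015,0.006,0,0,-0.2,0.015],[0,0,0,0,0,0,0.015],[0,0,0,0,0,0,0.015]]]'

```text
clock: 24.95
eef_pos: [0.5075, 0.2618, 0.0845]
ee_rot: [0.0, 0.837, 0.548, -0.0]
ft_force: [-0.2, -0.0, -0.5]
grip_width: 0.0277
```

```bash
python3 - <<'E'
from h import *
pr()
rows([(ltcp(-.0014,.080),JP)],.015,step=.012)
E
```

```text
t 24.95 p [0.5075 0.2618 0.0845] jaw 66.4 z [ 0.    -0.001 -1.   ] F [-0.2 -0.  -0.5] g 0.0277 q [-0.1   0.56 -0.64  1.89  0.44  0.84  0.19]
[[[0.0003, -0.0004, 0.0045, 0.03, 0.02, -0.04, 0.015]]]
```

Aligned to about 0.5 mm, so I'll lower it into the nest.

Call:
send_rows --moves '[[[0.0005,-0.0005,0.006,0,0,0,0.015],[0,0,0.005,0,0,0,0.015],[0,0,0.004,0,0,0,0.015],[0,0,0.002,0,0,0,0.015],[0,0,0,0,0,0,0.015]]]'

```text
clock: 25.37
eef_pos: [0.5075, 0.2633, 0.0664]
ee_rot: [0.0, 0.836, 0.548, 0.001]
ft_force: [-0.2, 0.3, -0.3]
grip_width: 0.0275
```

```bash
python3 - <<'E'
from h import *
pr()
rows([(ltcp(-.0014,.065),JP)],.015,step=.012)
nestview("l2")
E
```

```text
t 25.37 p [0.5075 0.2633 0.0664] jaw 66.5 z [ 0.002  0.    -1.   ] F [-0.2  0.3 -0.3] g 0.0275 q [-0.11  0.58 -0.63  1.9   0.47  0.81  0.17]
[[[-0.0011, 0.0002, 0.0014, 0.08, -0.04, 0.0, 0.015]]]
```

Call:
send_rows --moves '[[[-0.0005,0,0.0015,0,0,0,0.015],[0,0,0,0,0,0,0.046],[0,0,0,0,0,0,0.046],[0,0,0,0,0,0,0.046],[0,0,-0.012,0,0,0,0.046],[0,0,-0.025,0,0,0,0.046],[0,0,-0.03,0,0,0,0.046],[0,0,-0.03,0,0,0,0.046],[0,0,-0.01,0,0,0,0.046]]]'

```text
clock: 26.17
eef_pos: [0.5057, 0.2627, 0.1773]
ee_rot: [-0.0, 0.836, 0.549, -0.001]
ft_force: [0.3, 1.1, -0.7]
grip_width: 0.046
```

```bash
python3 - <<'E'
from h import *
pr()
im=snapshot("scene"); over("scene",im,(380,170,500,280),6,[],"pics/l3.png")
E
```

```text
t 26.17 p [0.5057 0.2627 0.1773] jaw 66.6 z [-0.002 -0.001 -1.   ] F [ 0.3  1.1 -0.7] g 0.046 q [-0.04  0.44 -0.71  1.82  0.34  1.    0.28]
```

```bash
python3 - <<'E'
from h import *
S=pl(printer,(-.069,-.101,.165))
rows([(S,JP)],.0,step=.025)
E
```

```text
[[[0.0023, 0.0204, 0.0026, -0.01, 0.01, 0.01, 0.0], [0.0023, 0.0204, 0.0026, -0.01, 0.01, 0.01, 0.0], [0.0023, 0.0204, 0.0026, -0.01, 0.01, 0.01, 0.0], [0.0024, 0.0204, 0.0026, -0.01, 0.01, 0.01, 0.0], [0.0024, 0.0204, 0.0026, -0.01, 0.01, 0.01, 0.0]]]
```

Call:
send_rows --moves '[[[0.002,0.02,0.002,0,0,0,0],[0.002,0.02,0.002,0,0,0,0],[0.0025,0.02,0.002,0,0,0,0],[0.0025,0.02,0.002,0,0,0,0],[0.0025,0.012,0.002,0,0,0,0],[0,0,0,0,0,0,0],[0,0,0,0,0,0,0]]]'

```text
clock: 26.8
eef_pos: [0.5967, 0.2358, 0.167]
ee_rot: [0.001, 0.835, 0.55, -0.0]
ft_force: [-0.7, 0.6, -0.3]
grip_width: 0.003
```

```bash
cat >> h.py <<'E'
def lp(): 
    p,_=cur(); print("local",np.round(Rz(printer[2]).T@(p[:2]-printer[:2])*1000,1),round(p[2]*1000,1))
E
python3 - <<'E'
from h import *
pr();lp()
S=pl(printer,(-.069,-.103,.097))
rows([(S,JP)],.0,step=.02)
E
```

```text
t 26.8 p [0.5967 0.2358 0.167 ] jaw 66.7 z [-0.    -0.002 -1.   ] F [-0.7  0.6 -0.3] g 0.003 q [-0.01  0.56 -0.66  1.66  0.38  1.06  0.38]
local [-69.5 -92.8] 167.0
[[[0.0001, 0.0025, 0.0175, 0.01, 0.02, 0.05, 0.0], [0.0001, 0.0025, 0.0175, 0.01, 0.02, 0.05, 0.0], [0.0001, 0.0026, 0.0175, 0.01, 0.02, 0.05, 0.0], [0.0001, 0.0026, 0.0175, 0.01, 0.02, 0.05, 0.0]]]
```

Call:
send_rows --moves '[[[0,0.006,0.005,0,0,0,0],[0,0.005,0.015,0,0,0,0],[0,0,0.018,0,0,0,0],[0,0,0.018,0,0,0,0],[0,0,0.012,0,0,0,0],[0,0,0,0,0,0,0]]]'

```text
clock: 27.3
eef_pos: [0.6034, 0.2329, 0.0926]
ee_rot: [0.0, 0.834, 0.552, -0.001]
ft_force: [0.1, -0.7, -0.1]
grip_width: 0.0007
```

```bash
cat >> h.py <<'E'
def arc(z=.097,gap=.019,t0=222,t1=168,step=.012,n=8):
    pts=[]
    for t in np.linspace(t0,t1,n):
        t=np.radians(t); P=.0976*np.array([np.cos(t),np.sin(t)]); pts.append((pl(printer,(P[0],P[1]-gap,z)),JP))
    rows(pts,.0,step=step)
E
python3 - <<'E'
from h import *
pr();lp()
arc()
E
```

```text
t 27.3 p [0.6034 0.2329 0.0926] jaw 67.0 z [-0.002 -0.002 -1.   ] F [ 0.1 -0.7 -0.1] g 0.0007 q [-0.03  0.65 -0.62  1.7   0.45  0.94  0.35]
local [ -69.6 -100.1] 92.6
[[[-0.0014, -0.0079, -0.0022, -0.04, 0.07, 0.26, 0.0], [-0.0014, -0.0079, -0.0022, -0.04, 0.07, 0.26, 0.0], [-0.0041, -0.0052, 0.0, 0.0, 0.0, 0.0, 0.0], [-0.0041, -0.0052, 0.0, 0.0, 0.0, 0.0, 0.0], [-0.0033, -0.0057, 0.0, 0.0, 0.0, 0.0, 0.0], [-0.0033, -0.0057, 0.0, 0.0, 0.0, 0.0, 0.0], [-0.0025, -0.0061, 0.0, 0.0, 0.0, 0.0, 0.0], [-0.0025, -0.0061, 0.0, 0.0, 0.0, 0.0, 0.0], [-0.0017, -0.0063, 0.0, 0.0, 0.0, 0.0, 0.0], [-0.0017, -0.0063, 0.0, 0.0, 0.0, 0.0, 0.0]]]
[[[-0.0008, -0.0065, 0.0, 0.0, 0.0, 0.0, 0.0], [-0.0008, -0.0065, 0.0, 0.0, 0.0, 0.0, 0.0], [0.0, -0.0066, 0.0, 0.0, 0.0, 0.0, 0.0], [0.0, -0.0066, 0.0, 0.0, 0.0, 0.0, 0.0], [0.0009, -0.0065, 0.0, 0.0, 0.0, 0.0, 0.0], [0.0009, -0.0065, 0.0, 0.0, 0.0, 0.0, 0.0]]]
```

Call:
send_rows --moves '[[[-0.0015,-0.008,-0.002,0,0,0.2,0],[-0.0015,-0.008,-0.002,0,0,0.2,0],[-0.004,-0.0055,0,0,0,0,0],[-0.004,-0.0055,0,0,0,0,0],[-0.0035,-0.006,0,0,0,0,0],[-0.0035,-0.006,0,0,0,0,0],[-0.0025,-0.0065,0,0,0,0,0],[-0.0025,-0.0065,0,0,0,0,0]]]'

```text
clock: 27.97
eef_pos: [0.5532, 0.2254, 0.1002]
ee_rot: [0.008, 0.838, 0.546, 0.006]
ft_force: [5.5, -1.8, -3.5]
grip_width: 0.0004
```

```bash
python3 - <<'E'
from h import *
pr();lp()
arc(t0=195,t1=166,n=5)
im=snapshot("scene"); over("scene",im,(380,170,500,280),6,[],"pics/m1.png")
E
```

```text
t 27.97 p [0.5532 0.2254 0.1002] jaw 66.1 z [ 0.019 -0.007 -1.   ] F [ 5.5 -1.8 -3.5] g 0.0004 q [-0.03  0.56 -0.63  1.83  0.44  0.88  0.28]
local [-96.4 -57. ] 100.2
[[[0.001, -0.0064, 0.0015, 0.59, -0.03, -0.18, 0.0], [0.0011, -0.0064, 0.0015, 0.59, -0.03, -0.18, 0.0], [-0.0012, -0.006, 0.0, 0.0, 0.0, 0.0, 0.0], [-0.0012, -0.006, 0.0, 0.0, 0.0, 0.0, 0.0], [-0.0004, -0.0062, 0.0, 0.0, 0.0, 0.0, 0.0], [-0.0004, -0.0062, 0.0, 0.0, 0.0, 0.0, 0.0], [0.0003, -0.0062, 0.0, 0.0, 0.0, 0.0, 0.0], [0.0003, -0.0062, 0.0, 0.0, 0.0, 0.0, 0.0], [0.0011, -0.0061, 0.0, 0.0, 0.0, 0.0, 0.0], [0.0011, -0.0061, 0.0, 0.0, 0.0, 0.0, 0.0]]]
```

Call:
send_rows --moves '[[[0.002,-0.0065,0.002,0.5,0,0,0],[0.001,-0.0065,0.002,0.4,0,0,0],[-0.0005,-0.0065,0,0,0,0,0],[-0.0005,-0.0065,0,0,0,0,0],[-0.0005,-0.0065,0,0,0,0,0],[-0.0005,-0.0065,0,0,0,0,0]]]'

```text
clock: 28.52
eef_pos: [0.5241, 0.235, 0.1021]
ee_rot: [0.01, 0.84, 0.542, 0.006]
ft_force: [4.2, -2.1, -4.1]
grip_width: 0.0004
```

```bash
python3 - <<'E'
from h import *
pr();lp()
arc(t0=184,t1=166,n=4)
im=snapshot("scene"); over("scene",im,(380,170,500,280),6,[],"pics/m2.png")
E
```

```text
t 28.52 p [0.5241 0.235  0.1021] jaw 65.6 z [ 0.021 -0.01  -1.   ] F [ 4.2 -2.1 -4.1] g 0.0004 q [-0.05  0.53 -0.64  1.88  0.44  0.86  0.23]
local [-99.3 -26.5] 102.1
[[[0.0019, -0.0008, 0.0051, 1.33, 0.02, -0.84, 0.0], [-0.0002, -0.0102, 0.0, 0.0, 0.0, 0.0, 0.0], [0.0009, -0.0102, 0.0, 0.0, 0.0, 0.0, 0.0], [0.0019, -0.01, 0.0, 0.0, 0.0, 0.0, 0.0]]]
```

Call:
send_rows --moves '[[[0.001,-0.006,0.002,0.5,0,0,0],[0.001,-0.0065,0.002,0.5,0,0,0],[0.001,-0.0065,0,0,0,0,0],[0.001,-0.006,0,0,0,0,0],[0,0,0,0,0,0,0],[0,0,0,0,0,0,0]]]'

```text
clock: 29.07
eef_pos: [0.4985, 0.2523, 0.0997]
ee_rot: [0.002, 0.839, 0.543, 0.001]
ft_force: [0.8, -0.3, -1.0]
grip_width: 0.0007
```

```bash
python3 - <<'E'
from h import *
pr();lp()
im=snapshot("scene"); over("scene",im,(380,170,500,280),6,[],"pics/m3.png")
E
```

```text
t 29.07 p [0.4985 0.2523 0.0997] jaw 65.8 z [ 0.004 -0.002 -1.   ] F [ 0.8 -0.3 -1. ] g 0.0007 q [-0.07  0.52 -0.65  1.91  0.42  0.85  0.2 ]
local [-93.6   3.9] 99.7
```

Call:
send_rows --moves '[[[0,0,0,0,0,0,0],[0,0,-0.015,0,0,0,0.02],[0,0,-0.03,0,0,0,0.046],[0,0,-0.03,0,0,0,0.046],[0,0,-0.02,0,0,0,0.046]]]'

```text
clock: 29.53
eef_pos: [0.4936, 0.2532, 0.1924]
ee_rot: [-0.001, 0.838, 0.545, -0.004]
ft_force: [0.0, 0.4, 0.7]
grip_width: 0.0237
```

```bash
python3 - <<'E'
from h import *
pr();lp()
im=snapshot("scene"); over("scene",im,(380,170,500,280),6,[],"pics/m4.png")
b=B["B"]; J=down(b[2]+np.pi/2)
rows([((.53,0,.2),down(np.radians(45))),((b[0],b[1],.18),J)],.046,step=.036)
E
```

```text
t 29.53 p [0.4936 0.2532 0.1924] jaw 66.1 z [-0.009 -0.003 -1.   ] F [0.  0.4 0.7] g 0.0237 q [-0.01  0.41 -0.72  1.83  0.31  1.03  0.29]
local [-94.8   8.7] 192.4
[[[-0.0273, 0.0169, -0.0005, -0.02, 0.02, 2.63, 0.046], [-0.0265, 0.0181, -0.0005, -0.02, 0.02, 2.63, 0.046], [-0.0257, 0.0193, -0.0005, -0.02, 0.02, 2.63, 0.046], [-0.0247, 0.0205, -0.0005, -0.02, 0.02, 2.63, 0.046], [-0.0238, 0.0216, -0.0005, -0.02, 0.02, 2.63, 0.046], [-0.0228, 0.0227, -0.0005, -0.02, 0.02, 2.63, 0.046], [-0.0217, 0.0237, -0.0005, -0.02, 0.02, 2.63, 0.046], [-0.0206, 0.0246, -0.0005, -0.02, 0.02, 2.63, 0.046], [-0.0201, 0.0295, 0.0022, 0.0, 0.0, 1.92, 0.046], [-0.0191, 0.0302, 0.0022, 0.0, 0.0, 1.92, 0.046]]]
[[[-0.018, 0.0308, 0.0022, 0.0, 0.0, 1.92, 0.046], [-0.017, 0.0314, 0.0022, 0.0, 0.0, 1.92, 0.046], [-0.0159, 0.0319, 0.0022, 0.0, 0.0, 1.92, 0.046], [-0.0149, 0.0325, 0.0022, 0.0, 0.0, 1.92, 0.046], [-0.0138, 0.0329, 0.0022, 0.0, 0.0, 1.92, 0.046], [-0.0127, 0.0334, 0.0022, 0.0, 0.0, 1.92, 0.046], [-0.0115, 0.0338, 0.0022, 0.0, 0.0, 1.92, 0.046]]]
```

```bash
cat >> h.py <<'E'
def dial(cam,px):
    for q in px:
        P=atz(cam,q,.12); l=Rz(printer[2]).T@(P[:2]-printer[:2]); print(np.round(l*1000,1),round(np.hypot(*l)*1000,1),"ang",round(float(np.degrees(np.arctan2(l[1],l[0])))%90-45,1))
E
python3 - <<'E'
from h import *
dial("scene",[c4(q,(380,170),6) for q in((247,397),(533,490),(593,318))])
E
```

```text
[-24.3 -92.8] 95.9 ang 30.3
[ 94.3 -21.6] 96.8 ang 32.1
[24.5 96.5] 99.6 ang 30.7
```

Call:
send_rows --moves '[[[-0.01,0.007,0,0,0,1,0.046],[-0.01,0.007,0,0,0,1,0.046],[0,0,0,0,0,0,0.046],[0,0,0,0,0,0,0.046],[0,0,0,0,0,0,0.046],[0,0,0,0,0,0,0.046]]]'

```text
clock: 30.08
eef_pos: [0.4997, 0.2268, 0.1941]
ee_rot: [-0.001, 0.849, 0.528, -0.003]
ft_force: [0.0, 0.1, -0.2]
grip_width: 0.0463
```

```bash
python3 - <<'E'
from h import *
pr();lp()
im=snapshot("scene"); over("scene",im,(380,170,500,280),6,[],"pics/m5.png")
E
```

```text
t 30.08 p [0.4997 0.2268 0.1941] jaw 63.7 z [-0.006 -0.    -1.   ] F [ 0.   0.1 -0.2] g 0.0463 q [ 0.03  0.39 -0.71  1.85  0.29  1.02  0.31]
local [-116.5   -7.4] 194.1
```

```bash
python3 - <<'E'
from h import *
rows([(pl(printer,(-.096,-.008,.15)),JP),(pl(printer,(-.096,-.008,.097)),JP)],.0,step=.02)
arc(t0=165,t1=140,n=5)
E
```

```text
[[[0.0069, 0.0, 0.0146, -0.1, 0.06, -0.92, 0.0], [0.0069, 0.0001, 0.0146, -0.1, 0.06, -0.92, 0.0], [0.0069, 0.0001, 0.0147, -0.1, 0.06, -0.92, 0.0], [0.0, 0.0, 0.0177, 0.0, 0.0, 0.0, 0.0], [0.0, 0.0, 0.0177, 0.0, 0.0, 0.0, 0.0], [0.0, 0.0, 0.0177, 0.0, 0.0, 0.0, 0.0]]]
[[[0.0024, -0.0016, 0.0108, -0.03, 0.02, -0.31, 0.0], [0.0024, -0.0016, 0.0108, -0.03, 0.02, -0.31, 0.0], [0.0024, -0.0016, 0.0108, -0.03, 0.02, -0.31, 0.0], [0.0024, -0.0016, 0.0108, -0.03, 0.02, -0.31, 0.0], [0.0025, -0.0015, 0.0108, -0.03, 0.02, -0.31, 0.0], [0.0025, -0.0015, 0.0108, -0.03, 0.02, -0.31, 0.0], [0.0025, -0.0015, 0.0108, -0.03, 0.02, -0.31, 0.0], [0.0025, -0.0015, 0.0108, -0.03, 0.02, -0.31, 0.0], [0.0025, -0.0015, 0.0108, -0.03, 0.02, -0.31, 0.0], [0.0033, -0.0101, 0.0, 0.0, 0.0, 0.0, 0.0]]]
[[[0.0044, -0.0097, 0.0, 0.0, 0.0, 0.0, 0.0], [0.0054, -0.0092, 0.0, 0.0, 0.0, 0.0, 0.0], [0.0064, -0.0085, 0.0, 0.0, 0.0, 0.0, 0.0]]]
```

Call:
send_rows --moves '[[[0.007,0,0.012,-0.1,0,-0.9,0],[0.007,0,0.014,-0.1,0,-0.9,0],[0.005,0,0.014,-0.1,0,-0.9,0],[0,0,0.016,0,0,0,0],[0,0,0.016,0,0,0,0],[0,0,0.012,0,0,0,0],[0,0,0,0,0,0,0]]]'

```text
clock: 30.72
eef_pos: [0.5061, 0.2492, 0.098]
ee_rot: [-0.001, 0.833, 0.553, -0.003]
ft_force: [0.3, -0.5, 0.3]
grip_width: 0.0034
```

```bash
python3 - <<'E'
from h import *
pr();lp()
arc(t0=165,t1=140,n=5)
im=snapshot("scene"); over("scene",im,(380,170,500,280),6,[],"pics/m6.png")
E
```

```text
t 30.72 p [0.5061 0.2492 0.098 ] jaw 67.2 z [-0.005 -0.002 -1.   ] F [ 0.3 -0.5  0.3] g 0.0034 q [-0.06  0.54 -0.66  1.89  0.42  0.86  0.24]
local [-93.4  -4.4] 98.0
[[[-0.0007, -0.0106, 0.0011, -0.23, 0.23, 0.71, 0.0], [0.0033, -0.0101, 0.0, 0.0, 0.0, 0.0, 0.0], [0.0044, -0.0097, 0.0, 0.0, 0.0, 0.0, 0.0], [0.0054, -0.0092, 0.0, 0.0, 0.0, 0.0, 0.0], [0.0064, -0.0085, 0.0, 0.0, 0.0, 0.0, 0.0]]]
```

Pushing the post on along its arc.

Call:
send_rows --moves '[[[-0.001,-0.008,0.001,0,0.2,0.5,0],[0.002,-0.009,0,0,0,0,0],[0.0035,-0.008,0,0,0,0,0],[0.0045,-0.008,0,0,0,0,0],[0,0,0,0,0,0,0]]]'

```text
clock: 31.18
eef_pos: [0.4785, 0.2722, 0.0994]
ee_rot: [-0.001, 0.836, 0.549, 0.0]
ft_force: [-0.0, 1.3, 0.4]
grip_width: 0.0007
```

```bash
python3 - <<'E'
from h import *
pr();lp()
arc(t0=148,t1=138,n=3)
im=snapshot("scene"); over("scene",im,(380,170,500,280),6,[],"pics/m7.png")
E
```

```text
t 31.18 p [0.4785 0.2722 0.0994] jaw 66.6 z [-0.     0.001 -1.   ] F [-0.   1.3  0.4] g 0.0007 q [-0.11  0.51 -0.67  1.93  0.42  0.84  0.17]
local [-83.3  30.2] 99.4
[[[0.0006, -0.0026, 0.0024, -0.04, -0.06, 0.11, 0.0], [0.0048, -0.007, 0.0, 0.0, 0.0, 0.0, 0.0], [0.0054, -0.0066, 0.0, 0.0, 0.0, 0.0, 0.0]]]
```

Call:
send_rows --moves '[[[0,0,0,0,0,0,0],[0,0,0,0,0,0,0],[0,0,0,0,0,0,0]]]'

```text
clock: 31.48
eef_pos: [0.4792, 0.2734, 0.1008]
ee_rot: [-0.001, 0.835, 0.55, 0.002]
ft_force: [0.1, -0.1, -0.2]
grip_width: 0.0
```

```bash
python3 - <<'E'
from h import *
dial("scene",[c4(q,(380,170),6) for q in((228,357),(472,497),(618,355))])
pr();lp()
im=snapshot("scene"); over("scene",im,(380,170,500,280),6,[],"pics/m8.png")
E
```

```text
[-50.9 -81.2] 95.9 ang 12.9
[ 82.4 -49.5] 96.1 ang 14.0
[50.5 85.7] 99.5 ang 14.5
t 31.48 p [0.4792 0.2734 0.1008] jaw 66.7 z [ 0.002  0.003 -1.   ] F [ 0.1 -0.1 -0.2] g 0.0 q [-0.11  0.51 -0.67  1.93  0.42  0.84  0.17]
local [-82.  30.] 100.8
```

Call:
send_rows --moves '[[[0,0,0,0,0,0,0],[0,0,-0.01,0,0,0,0],[0,0,-0.03,0,0,0,0.03],[0,0,-0.03,0,0,0,0.046],[-0.01,0.007,-0.02,0,0,1,0.046]]]'

```text
clock: 31.95
eef_pos: [0.4782, 0.261, 0.1908]
ee_rot: [-0.003, 0.839, 0.543, -0.003]
ft_force: [0.9, -0.0, 0.4]
grip_width: 0.017
```

```bash
python3 - <<'E'
from h import *
pr();lp()
im=snapshot("scene"); over("scene",im,(380,170,500,280),6,[],"pics/m9.png")
E
```

```text
t 31.95 p [0.4782 0.261  0.1908] jaw 65.8 z [-0.008  0.001 -1.   ] F [ 0.9 -0.   0.4] g 0.017 q [-0.03  0.39 -0.73  1.86  0.3   1.01  0.27]
local [-93.7  25.9] 190.8
```

```bash
python3 - <<'E'
from h import *
b=B["B"]; J=down(b[2]+np.pi/2)
rows([((.53,0,.2),down(np.radians(47))),((b[0],b[1],.17),J)],.046,step=.038)
E
```

```text
[[[-0.0307, 0.0216, -0.0009, -0.02, 0.01, 2.64, 0.046], [-0.0297, 0.023, -0.0009, -0.02, 0.01, 2.64, 0.046], [-0.0286, 0.0244, -0.0009, -0.02, 0.01, 2.64, 0.046], [-0.0274, 0.0257, -0.0009, -0.02, 0.01, 2.64, 0.046], [-0.0262, 0.0269, -0.0009, -0.02, 0.01, 2.64, 0.046], [-0.0249, 0.0281, -0.0009, -0.02, 0.01, 2.64, 0.046], [-0.0236, 0.0292, -0.0009, -0.02, 0.01, 2.64, 0.046], [-0.0211, 0.0288, 0.0033, 0.0, 0.0, 2.14, 0.046], [-0.02, 0.0296, 0.0033, 0.0, 0.0, 2.14, 0.046], [-0.0189, 0.0303, 0.0033, 0.0, 0.0, 2.14, 0.046]]]
[[[-0.0177, 0.031, 0.0033, 0.0, 0.0, 2.14, 0.046], [-0.0166, 0.0316, 0.0033, 0.0, 0.0, 2.14, 0.046], [-0.0154, 0.0322, 0.0033, 0.0, 0.0, 2.14, 0.046], [-0.0141, 0.0328, 0.0033, 0.0, 0.0, 2.14, 0.046], [-0.0129, 0.0333, 0.0033, 0.0, 0.0, 2.14, 0.046], [-0.0117, 0.0337, 0.0033, 0.0, 0.0, 2.14, 0.046]]]
```

Call:
send_rows --moves '[[[-0.03,0.0215,-0.001,0,0,2.6,0.046],[-0.0295,0.023,-0.001,0,0,2.6,0.046],[-0.0285,0.0245,-0.001,0,0,2.6,0.046],[-0.0275,0.0255,-0.001,0,0,2.6,0.046],[-0.026,0.027,-0.001,0,0,2.6,0.046],[-0.025,0.028,-0.001,0,0,2.6,0.046],[-0.0235,0.029,0,0,0,2.6,0.046],[-0.021,0.029,0.002,0,0,2.1,0.046],[-0.02,0.0295,0.002,0,0,2.1,0.046],[-0.019,0.0305,0.002,0,0,2.1,0.046]]]'

```text
clock: 32.83
eef_pos: [0.5548, -0.1106, 0.2039]
ee_rot: [-0.002, 0.938, 0.347, 0.007]
ft_force: [0.0, 0.1, -0.4]
grip_width: 0.0457
```

```bash
python3 - <<'E'
from h import *
pr()
b=B["B"]; J=down(b[2]+np.pi/2)
rows([((b[0],b[1],.17),J)],.046,step=.038)
E
```

```text
t 32.83 p [ 0.5548 -0.1106  0.2039] jaw 40.6 z [ 0.013  0.008 -1.   ] F [ 0.   0.1 -0.4] g 0.0457 q [ 0.5   0.36 -0.51  1.82  0.2   1.    0.62]
[[[-0.0179, 0.0298, 0.0054, 0.0, -0.14, 2.16, 0.046], [-0.0167, 0.0304, 0.0055, 0.0, -0.14, 2.16, 0.046], [-0.0156, 0.031, 0.0055, 0.0, -0.14, 2.16, 0.046], [-0.0144, 0.0316, 0.0056, 0.0, -0.14, 2.16, 0.046], [-0.0131, 0.0321, 0.0056, 0.0, -0.14, 2.16, 0.046], [-0.0119, 0.0326, 0.0056, 0.0, -0.14, 2.16, 0.046]]]
```

Call:
send_rows --moves '[[[-0.018,0.03,0.005,0,-0.1,2.1,0.046],[-0.0165,0.0305,0.005,0,-0.1,2.1,0.046],[-0.0155,0.031,0.005,0,-0.1,2.1,0.046],[-0.0145,0.0315,0.005,0,-0.1,2.1,0.046],[-0.013,0.032,0.005,0,-0.1,2.1,0.046],[-0.006,0.015,0.003,0,-0.1,1.5,0.046],[0,0,0,0,0,0,0.046],[0,0,0,0,0,0,0.046]]]'

```text
clock: 33.5
eef_pos: [0.5846, -0.319, 0.1772]
ee_rot: [0.001, 0.972, 0.234, 0.003]
ft_force: [0.2, -0.2, 0.3]
grip_width: 0.0464
```

```bash
python3 - <<'E'
from h import *
pr()
b=B["B"]; J=down(b[2]+np.pi/2)
rows([((b[0],b[1],.11),J)],.046,step=.02)
E
```

```text
t 33.5 p [ 0.5846 -0.319   0.1772] jaw 27.1 z [ 0.006 -0.002 -1.   ] F [ 0.2 -0.2  0.3] g 0.0464 q [ 0.67  0.53 -0.37  1.61  0.21  1.04  0.71]
[[[0.0015, -0.0002, 0.0168, 0.06, -0.07, -0.15, 0.046], [0.0015, -0.0002, 0.0168, 0.06, -0.07, -0.15, 0.046], [0.0016, -0.0002, 0.0168, 0.06, -0.07, -0.15, 0.046], [0.0016, -0.0001, 0.0168, 0.06, -0.07, -0.15, 0.046]]]
```

Call:
send_rows --moves '[[[0.0015,0,0.016,0,0,-0.2,0.046],[0.0015,0,0.017,0,0,-0.2,0.046],[0.0015,0,0.017,0,0,-0.1,0.046],[0.001,0,0.012,0,0,0,0.046],[0,0,0,0,0,0,0.046]]]'

```text
clock: 33.92
eef_pos: [0.5929, -0.3059, 0.1172]
ee_rot: [0.0, 0.97, 0.244, 0.006]
ft_force: [-0.6, 0.4, -0.2]
grip_width: 0.046
```

```bash
python3 - <<'E'
from h import *
pr()
b=B["B"]; J=down(b[2]+np.pi/2)
rows([((b[0],b[1],.061),J)],.046,step=.02)
E
```

```text
t 33.92 p [ 0.5929 -0.3059  0.1172] jaw 28.3 z [ 0.011  0.002 -1.   ] F [-0.6  0.4 -0.2] g 0.046 q [ 0.64  0.59 -0.37  1.65  0.24  0.93  0.68]
[[[-0.0026, 0.0023, 0.0187, 0.06, -0.21, 0.2, 0.046], [-0.0025, 0.0024, 0.0187, 0.06, -0.21, 0.2, 0.046], [-0.0024, 0.0024, 0.0187, 0.06, -0.21, 0.2, 0.046]]]
```

Call:
send_rows --moves '[[[-0.003,0.004,0.012,0,-0.2,0.2,0.046],[-0.0025,0.004,0.015,0,-0.2,0.2,0.046],[-0.0015,0.003,0.012,0,-0.2,0.2,0.046],[0,0,0.006,0,0,0,0.046],[0,0,0,0,0,0,0.046]]]'

```text
clock: 34.33
eef_pos: [0.5939, -0.3168, 0.0703]
ee_rot: [0.002, 0.97, 0.241, 0.001]
ft_force: [0.2, -0.5, 0.4]
grip_width: 0.046
```

```bash
python3 - <<'E'
from h import *
pr()
b=B["B"]; J=down(b[2]+np.pi/2)
rows([((b[0],b[1],.061),J)],.046,step=.02)
E
```

```text
t 34.33 p [ 0.5939 -0.3168  0.0703] jaw 27.9 z [ 0.004 -0.003 -1.   ] F [ 0.2 -0.5  0.4] g 0.046 q [ 0.64  0.66 -0.34  1.66  0.27  0.87  0.67]
[[[-0.0028, -0.0029, 0.0093, 0.24, -0.11, 0.2, 0.046]]]
```

Call:
send_rows --moves '[[[-0.0025,-0.002,0.004,0.2,0,0.2,0.046],[-0.0005,0,0.005,0,0,0,0.046],[0,0,0.001,0,0,0,0.046],[0,0,0,0,0,0,0.046]]]'

```text
clock: 34.67
eef_pos: [0.5899, -0.317, 0.0592]
ee_rot: [-0.0, 0.971, 0.239, 0.001]
ft_force: [1.5, -0.3, 0.4]
grip_width: 0.0459
```

```bash
python3 - <<'E'
from h import *
pr()
b=B["B"]; J=down(b[2]+np.pi/2)
rows([((b[0],b[1],.061),J)],.046,step=.02)
E
```

```text
t 34.67 p [ 0.5899 -0.317   0.0592] jaw 27.6 z [ 0.002  0.001 -1.   ] F [ 1.5 -0.3  0.4] g 0.0459 q [ 0.64  0.67 -0.34  1.67  0.28  0.85  0.66]
[[[0.0009, -0.0012, -0.0018, 0.02, -0.11, -0.08, 0.046]]]
```

Call:
send_rows --moves '[[[0,0,-0.001,0,0,0,0.015],[0,0,0,0,0,0,0.015],[0,0,0,0,0,0,0.015],[0,0,0,0,0,0,0.015],[0,0,0,0,0,0,0.015]]]'

```text
clock: 35.08
eef_pos: [0.5906, -0.3173, 0.0617]
ee_rot: [0.001, 0.971, 0.239, 0.002]
ft_force: [-0.0, -0.5, -1.0]
grip_width: 0.0279
```

```bash
python3 - <<'E'
from h import *
pr()
p,R=cur()
b=B["B"];print("tool offset of blank",R.T@(np.array([b[0],b[1],.056])-p))
q=load.copy();q[2]=.16
rows([((.53,0.02,.19),down(np.radians(45))),(q,JP)],.015,step=.036,start=(p+[0,0,.13],R))
E
```

```text
t 35.08 p [ 0.5906 -0.3173  0.0617] jaw 27.6 z [ 0.004 -0.    -1.   ] F [-0.  -0.5 -1. ] g 0.0279 q [ 0.64  0.66 -0.34  1.67  0.28  0.85  0.67]
tool offset of blank [ 0.00030194 -0.00173446  0.00569814]
[[[0.0103, -0.0327, 0.0001, 0.01, -0.02, -1.74, 0.015], [0.0113, -0.0324, 0.0001, 0.01, -0.02, -1.74, 0.015], [0.0122, -0.032, 0.0001, 0.01, -0.02, -1.74, 0.015], [0.0132, -0.0316, 0.0002, 0.01, -0.02, -1.74, 0.015], [0.0141, -0.0312, 0.0002, 0.01, -0.02, -1.74, 0.015], [0.0151, -0.0308, 0.0002, 0.01, -0.02, -1.74, 0.015], [0.016, -0.0303, 0.0002, 0.01, -0.02, -1.74, 0.015], [0.0169, -0.0298, 0.0002, 0.01, -0.02, -1.74, 0.015], [0.0178, -0.0293, 0.0002, 0.01, -0.02, -1.74, 0.015], [0.0187, -0.0287, 0.0002, 0.01, -0.02, -1.74, 0.015]]]
[[[0.0223, -0.0268, 0.0043, 0.0, 0.0, -3.07, 0.015], [0.0237, -0.0256, 0.0043, 0.0, 0.0, -3.07, 0.015], [0.025, -0.0243, 0.0043, 0.0, 0.0, -3.07, 0.015], [0.0263, -0.0229, 0.0043, 0.0, 0.0, -3.07, 0.015], [0.0275, -0.0215, 0.0043, 0.0, 0.0, -3.07, 0.015], [0.0286, -0.02, 0.0043, 0.0, 0.0, -3.07, 0.015], [0.0296, -0.0184, 0.0043, 0.0, 0.0, -3.07, 0.015]]]
```

Call:
send_rows --moves '[[[0,0,-0.02,0,0,0,0.015],[0,0,-0.026,0,0,0,0.015],[0,0,-0.026,0,0,0,0.015],[0,0,-0.026,0,0,0,0.015],[0,0,-0.02,0,0,0,0.015],[0.009,-0.028,0,0,0,-1.75,0.015],[0.0115,-0.0325,0,0,0,-1.75,0.015],[0.012,-0.032,0,0,0,-1.75,0.015],[0.013,-0.0315,0,0,0,-1.75,0.015],[0.014,-0.031,0,0,0,-1.75,0.015]]]'

```text
clock: 35.92
eef_pos: [0.5588, -0.1586, 0.1842]
ee_rot: [0.003, 0.952, 0.307, 0.001]
ft_force: [-0.0, 0.7, -1.7]
grip_width: 0.0279
```

Call:
send_rows --moves '[[[0.015,-0.031,0,0,0,-1.75,0.015],[0.016,-0.0305,0,0,0,-1.75,0.015],[0.017,-0.03,0,0,0,-1.75,0.015],[0.018,-0.0295,0,0,0,-1.75,0.015],[0.0185,-0.0285,0,0,0,-1.75,0.015],[0.0225,-0.0265,0.001,0,0,-3.05,0.015],[0.0235,-0.0255,0.002,0,0,-3.05,0.015],[0.025,-0.0245,0.002,0,0,-3.05,0.015]]]'

```text
clock: 36.58
eef_pos: [0.5146, 0.1262, 0.1795]
ee_rot: [0.005, 0.889, 0.457, 0.002]
ft_force: [1.2, -0.3, -0.6]
grip_width: 0.0279
```

```bash
python3 - <<'E'
from h import *
pr()
rows([(ltcp(-.0015,.15),JP)],.015,step=.032)
E
```

```text
t 36.58 p [0.5146 0.1262 0.1795] jaw 54.4 z [ 0.008 -0.008 -1.   ] F [ 1.2 -0.3 -0.6] g 0.0279 q [ 0.16  0.35 -0.64  1.92  0.27  0.95  0.34]
[[[0.0213, -0.0171, 0.0057, 0.12, 0.04, -2.41, 0.015], [0.022, -0.0161, 0.0057, 0.12, 0.04, -2.41, 0.015], [0.0226, -0.0152, 0.0058, 0.12, 0.04, -2.41, 0.015], [0.0233, -0.0142, 0.0058, 0.12, 0.04, -2.41, 0.015], [0.0238, -0.0132, 0.0059, 0.12, 0.04, -2.41, 0.015]]]
```

Call:
send_rows --moves '[[[0.021,-0.017,0.004,0.1,0,-2.4,0.015],[0.022,-0.016,0.005,0.1,0,-2.4,0.015],[0.0225,-0.015,0.005,0.1,0,-2.4,0.015],[0.022,-0.014,0.005,0.1,0,-2.4,0.015],[0.012,-0.007,0.005,0.1,0,-2.2,0.015],[0,0,0,0,0,0,0.015],[0,0,0,0,0,0,0.015]]]'

```text
clock: 37.17
eef_pos: [0.5023, 0.262, 0.155]
ee_rot: [0.0, 0.83, 0.557, 0.001]
ft_force: [-0.2, -0.5, -0.3]
grip_width: 0.0279
```

```bash
python3 - <<'E'
from h import *
pr()
rows([(ltcp(-.0015,.085),JP)],.015,step=.015)
E
```

```text
t 37.17 p [0.5023 0.262  0.155 ] jaw 67.7 z [ 0.001  0.    -1.   ] F [-0.2 -0.5 -0.3] g 0.0279 q [-0.05  0.46 -0.7   1.85  0.36  0.96  0.28]
[[[0.0004, 0.0009, 0.014, 0.01, -0.01, 0.25, 0.015], [0.0004, 0.0009, 0.014, 0.01, -0.01, 0.25, 0.015], [0.0004, 0.0009, 0.014, 0.01, -0.01, 0.25, 0.015], [0.0004, 0.0009, 0.014, 0.01, -0.01, 0.25, 0.015], [0.0004, 0.0009, 0.014, 0.01, -0.01, 0.25, 0.015]]]
```

Call:
send_rows --moves '[[[0.0015,0.001,0.013,0,0,0.2,0.015],[0.0015,0.001,0.014,0,0,0.2,0.015],[0.0015,0.001,0.014,0,0,0.2,0.015],[0.001,0,0.014,0,0,0.2,0.015],[0,0,0.006,0,0,0.1,0.015],[0,0,0,0,0,0,0.015],[0,0,0,0,0,0,0.015]]]'

```text
clock: 37.75
eef_pos: [0.5103, 0.2551, 0.0857]
ee_rot: [0.003, 0.839, 0.544, -0.002]
ft_force: [-0.7, -0.2, -1.6]
grip_width: 0.0276
```

```bash
python3 - <<'E'
from h import *
pr()
rows([(ltcp(-.0015,.08),JP)],.015,step=.015)
nestview("n1")
E
```

```text
t 37.75 p [0.5103 0.2551 0.0857] jaw 65.9 z [ 0.    -0.007 -1.   ] F [-0.7 -0.2 -1.6] g 0.0276 q [-0.09  0.56 -0.63  1.89  0.44  0.84  0.2 ]
[[[0.0053, -0.0056, 0.0056, 0.17, 0.36, -0.62, 0.015]]]
```

Call:
send_rows --moves '[[[0.003,-0.003,0.001,0.2,0.3,-0.4,0.015],[0.002,-0.002,0.001,0,0,-0.2,0.015],[0,0,0,0,0,0,0.015],[0,0,0,0,0,0,0.015]]]'

```text
clock: 38.13
eef_pos: [0.5087, 0.2627, 0.0853]
ee_rot: [-0.0, 0.836, 0.548, 0.001]
ft_force: [-0.4, -0.7, -1.2]
grip_width: 0.0282
```

```bash
python3 - <<'E'
from h import *
pr()
rows([(ltcp(-.0015,.08),JP)],.015,step=.015)
E
```

```text
t 38.13 p [0.5087 0.2627 0.0853] jaw 66.5 z [ 0.002  0.001 -1.   ] F [-0.4 -0.7 -1.2] g 0.0282 q [-0.1   0.56 -0.64  1.89  0.44  0.84  0.2 ]
[[[-0.001, -0.001, 0.0053, 0.06, -0.1, 0.0, 0.015]]]
```

Call:
send_rows --moves '[[[-0.001,-0.001,0.006,0,0,0,0.015],[0,0,0.005,0,0,0,0.015],[0,0,0.004,0,0,0,0.015],[0,0,0.002,0,0,0,0.015],[0,0,0,0,0,0,0.015]]]'

```text
clock: 38.55
eef_pos: [0.5076, 0.2627, 0.0674]
ee_rot: [0.0, 0.836, 0.548, 0.002]
ft_force: [-1.0, 0.3, -0.4]
grip_width: 0.0276
```

```bash
python3 - <<'E'
from h import *
pr()
rows([(ltcp(-.0015,.0655),JP)],.015,step=.015)
E
```

```text
t 38.55 p [0.5076 0.2627 0.0674] jaw 66.5 z [ 0.003  0.002 -1.   ] F [-1.   0.3 -0.4] g 0.0276 q [-0.11  0.58 -0.62  1.9   0.46  0.8   0.18]
[[[-0.0005, 0.0, 0.0019, 0.13, -0.17, 0.03, 0.015]]]
```

Call:
send_rows --moves '[[[0,0,0.0015,0,0,0,0.015],[0,0,0,0,0,0,0.046],[0,0,0,0,0,0,0.046],[0,0,0,0,0,0,0.046],[0,0,-0.012,0,0,0,0.046],[0,0,-0.025,0,0,0,0.046],[0,0,-0.03,0,0,0,0.046],[0,0.015,-0.02,0,0,0,0.02],[0.002,0.025,0,0,0,0,0],[0.002,0.025,0,0,0,0,0]]]'

```text
clock: 39.38
eef_pos: [0.5651, 0.2443, 0.1622]
ee_rot: [-0.001, 0.833, 0.553, 0.002]
ft_force: [-0.3, 0.2, 0.0]
grip_width: 0.0292
```

```bash
python3 - <<'E'
from h import *
pr();lp()
im=snapshot("scene"); over("scene",im,(380,170,500,280),6,[],"pics/n2.png")
rows([(pl(printer,(-.069,-.1,.165)),JP)],.0,step=.02)
E
```

```text
t 39.38 p [0.5651 0.2443 0.1622] jaw 67.1 z [ 0.002  0.003 -1.   ] F [-0.3  0.2  0. ] g 0.0292 q [-0.02  0.53 -0.67  1.73  0.37  1.01  0.35]
local [-74.4 -60.3] 162.2
[[[0.0027, 0.0166, -0.0011, 0.13, -0.16, 0.15, 0.0], [0.0027, 0.0166, -0.0012, 0.13, -0.16, 0.15, 0.0]]]
```

Call:
send_rows --moves '[[[0.003,0.014,0,0.1,-0.1,0,0],[0.003,0.014,0,0.1,-0.1,0,0],[0,0.004,0.005,0,0,0,0],[0,0.003,0.015,0,0,0,0],[0,0.001,0.018,0,0,0,0],[0,0,0.018,0,0,0,0],[0,0,0.008,0,0,0,0],[0,0,0,0,0,0,0]]]'

```text
clock: 40.1
eef_pos: [0.6088, 0.2325, 0.0995]
ee_rot: [-0.0, 0.836, 0.549, 0.004]
ft_force: [0.2, -0.3, 0.0]
grip_width: 0.001
```

```bash
python3 - <<'E'
from h import *
pr();lp()
arc()
E
```

```text
t 40.1 p [0.6088 0.2325 0.0995] jaw 66.6 z [ 0.006  0.005 -1.   ] F [ 0.2 -0.3  0. ] g 0.001 q [-0.03  0.64 -0.62  1.69  0.44  0.94  0.35]
local [ -67.8 -105.1] 99.5
[[[-0.0023, -0.0104, 0.0012, 0.11, -0.2, 0.08, 0.0], [-0.0024, -0.0104, 0.0012, 0.11, -0.2, 0.08, 0.0], [-0.0041, -0.0052, 0.0, 0.0, 0.0, 0.0, 0.0], [-0.0041, -0.0052, 0.0, 0.0, 0.0, 0.0, 0.0], [-0.0033, -0.0057, 0.0, 0.0, 0.0, 0.0, 0.0], [-0.0033, -0.0057, 0.0, 0.0, 0.0, 0.0, 0.0], [-0.0025, -0.0061, 0.0, 0.0, 0.0, 0.0, 0.0], [-0.0025, -0.0061, 0.0, 0.0, 0.0, 0.0, 0.0], [-0.0017, -0.0063, 0.0, 0.0, 0.0, 0.0, 0.0], [-0.0017, -0.0063, 0.0, 0.0, 0.0, 0.0, 0.0]]]
[[[-0.0008, -0.0065, 0.0, 0.0, 0.0, 0.0, 0.0], [-0.0008, -0.0065, 0.0, 0.0, 0.0, 0.0, 0.0], [0.0, -0.0066, 0.0, 0.0, 0.0, 0.0, 0.0], [0.0, -0.0066, 0.0, 0.0, 0.0, 0.0, 0.0], [0.0009, -0.0065, 0.0, 0.0, 0.0, 0.0, 0.0], [0.0009, -0.0065, 0.0, 0.0, 0.0, 0.0, 0.0]]]
```

Call:
send_rows --moves '[[[-0.002,-0.01,0.002,0,0,0,0],[-0.002,-0.01,0.002,0,0,0,0],[-0.0035,-0.006,0.001,0.1,0,0,0],[-0.0035,-0.006,0.001,0.1,0,0,0],[-0.003,-0.006,0.001,0.1,0,0,0],[-0.003,-0.006,0.001,0.1,0,0,0],[-0.002,-0.0065,0.001,0.1,0,0,0],[-0.002,-0.0065,0.001,0.1,0,0,0],[-0.0015,-0.0065,0,0.1,0,0,0],[-0.001,-0.0065,0,0.1,0,0,0]]]'

```text
clock: 40.93
eef_pos: [0.5495, 0.2265, 0.0956]
ee_rot: [0.008, 0.839, 0.545, 0.012]
ft_force: [5.0, -2.7, -4.7]
grip_width: 0.0005
```

```bash
python3 - <<'E'
from h import *
pr();lp()
arc(t0=186,t1=140,n=7)
E
```

```text
t 40.93 p [0.5495 0.2265 0.0956] jaw 66.0 z [ 0.028 -0.    -1.   ] F [ 5.  -2.7 -4.7] g 0.0005 q [-0.03  0.56 -0.63  1.85  0.45  0.85  0.27]
local [-96.9 -53.2] 95.6
[[[-0.0001, -0.008, -0.0007, 0.49, -0.21, -0.17, 0.0], [-0.0001, -0.008, -0.0006, 0.49, -0.21, -0.17, 0.0], [-0.0001, -0.008, -0.0005, 0.49, -0.21, -0.17, 0.0], [-0.0002, -0.0065, 0.0, 0.0, 0.0, 0.0, 0.0], [-0.0002, -0.0065, 0.0, 0.0, 0.0, 0.0, 0.0], [0.0006, -0.0065, 0.0, 0.0, 0.0, 0.0, 0.0], [0.0006, -0.0065, 0.0, 0.0, 0.0, 0.0, 0.0], [0.0015, -0.0064, 0.0, 0.0, 0.0, 0.0, 0.0], [0.0015, -0.0064, 0.0, 0.0, 0.0, 0.0, 0.0], [0.0023, -0.0061, 0.0, 0.0, 0.0, 0.0, 0.0]]]
[[[0.0023, -0.0061, 0.0, 0.0, 0.0, 0.0, 0.0], [0.0031, -0.0057, 0.0, 0.0, 0.0, 0.0, 0.0], [0.0031, -0.0057, 0.0, 0.0, 0.0, 0.0, 0.0], [0.0039, -0.0053, 0.0, 0.0, 0.0, 0.0, 0.0], [0.0039, -0.0053, 0.0, 0.0, 0.0, 0.0, 0.0]]]
```

Call:
send_rows --moves '[[[0.001,-0.008,-0.0005,0.5,-0.2,0,0],[0.001,-0.008,-0.0005,0.4,-0.2,0,0],[0.001,-0.008,0,0.3,0,0,0],[0,-0.007,0,0,0,0,0],[0,-0.007,0,0,0,0,0],[0.001,-0.007,0,0,0,0,0],[0.001,-0.007,0,0,0,0,0]]]'

```text
clock: 41.52
eef_pos: [0.5068, 0.2378, 0.0969]
ee_rot: [0.011, 0.842, 0.54, 0.001]
ft_force: [2.4, -3.2, -1.1]
grip_width: 0.0004
```

```bash
python3 - <<'E'
from h import *
pr();lp()
arc(t0=165,t1=140,n=5)
im=snapshot("scene"); over("scene",im,(380,170,500,280),6,[],"pics/n3.png")
E
```

```text
t 41.52 p [0.5068 0.2378 0.0969] jaw 65.4 z [ 0.015 -0.017 -1.   ] F [ 2.4 -3.2 -1.1] g 0.0004 q [-0.07  0.52 -0.64  1.91  0.44  0.84  0.2 ]
local [-103.6   -9.5] 96.9
[[[0.0045, -0.008, -0.0003, 0.59, 0.29, -0.56, 0.0], [0.0046, -0.0079, -0.0002, 0.59, 0.29, -0.56, 0.0], [0.0033, -0.0101, 0.0, 0.0, 0.0, 0.0, 0.0], [0.0044, -0.0097, 0.0, 0.0, 0.0, 0.0, 0.0], [0.0054, -0.0092, 0.0, 0.0, 0.0, 0.0, 0.0], [0.0064, -0.0085, 0.0, 0.0, 0.0, 0.0, 0.0]]]
```

Call:
send_rows --moves '[[[0.005,-0.008,0,0.5,0.3,-0.4,0],[0.005,-0.009,0,0.5,0.2,-0.4,0],[0.004,-0.009,0,0,0,0,0],[0.0045,-0.009,0,0,0,0,0],[0.005,-0.008,0,0,0,0,0],[0,0,0,0,0,0,0],[0,0,0,0,0,0,0]]]'

```text
clock: 42.15
eef_pos: [0.4701, 0.2845, 0.0978]
ee_rot: [-0.001, 0.836, 0.549, 0.001]
ft_force: [0.3, -0.1, -0.3]
grip_width: 0.0004
```

```bash
python3 - <<'E'
from h import *
pr();lp()
im=snapshot("scene"); over("scene",im,(380,170,500,280),6,[],"pics/n4.png")
E
```

```text
t 42.15 p [0.4701 0.2845 0.0978] jaw 66.6 z [ 0.     0.001 -1.   ] F [ 0.3 -0.1 -0.3] g 0.0004 q [-0.14  0.51 -0.66  1.93  0.42  0.84  0.14]
local [-75.5  42.8] 97.8
```

Both blanks have moved on, one to the pad station and one to the rear. Going for blank C.

Call:
send_rows --moves '[[[0,0.003,-0.012,0,0,0,0],[0,0,-0.025,0,0,0,0.02],[0,0,-0.03,0,0,0,0.046],[0,0,-0.03,0,0,0,0.046],[-0.01,0.007,-0.005,0,0,1,0.046]]]'

```text
clock: 42.62
eef_pos: [0.4735, 0.2737, 0.2048]
ee_rot: [-0.003, 0.839, 0.544, -0.001]
ft_force: [1.1, 1.2, 0.3]
grip_width: 0.0236
```

```bash
python3 - <<'E'
from h import *
pr();lp()
tp=snapshot("top"); over("top",tp,(365,150,465,260),5,[],"pics/o1.png")
b=B["C"]; J=down(b[2]+np.pi/2)
rows([((.51,0,.2),down(np.radians(47))),((b[0],b[1],.17),J)],.046,step=.038)
E
```

```text
t 42.62 p [0.4735 0.2737 0.2048] jaw 65.9 z [-0.006  0.004 -1.   ] F [1.1 1.2 0.3] g 0.0236 q [-0.04  0.38 -0.73  1.84  0.28  1.03  0.26]
local [-84.   35.3] 204.8
[[[-0.0288, 0.0179, 0.0004, -0.04, 0.02, 2.32, 0.046], [-0.0281, 0.0191, 0.0004, -0.04, 0.02, 2.32, 0.046], [-0.0273, 0.0202, 0.0004, -0.04, 0.02, 2.32, 0.046], [-0.0264, 0.0213, 0.0004, -0.04, 0.02, 2.32, 0.046], [-0.0255, 0.0223, 0.0004, -0.04, 0.02, 2.32, 0.046], [-0.0246, 0.0233, 0.0004, -0.04, 0.02, 2.32, 0.046], [-0.0236, 0.0243, 0.0004, -0.04, 0.02, 2.32, 0.046], [-0.0226, 0.0253, 0.0004, -0.04, 0.02, 2.32, 0.046], [-0.0243, 0.0262, 0.003, 0.0, 0.0, 1.87, 0.046], [-0.0234, 0.0269, 0.003, 0.0, 0.0, 1.87, 0.046]]]
[[[-0.0225, 0.0277, 0.003, 0.0, 0.0, 1.87, 0.046], [-0.0216, 0.0284, 0.003, 0.0, 0.0, 1.87, 0.046], [-0.0207, 0.0291, 0.003, 0.0, 0.0, 1.87, 0.046], [-0.0197, 0.0298, 0.003, 0.0, 0.0, 1.87, 0.046], [-0.0187, 0.0304, 0.003, 0.0, 0.0, 1.87, 0.046], [-0.0177, 0.031, 0.003, 0.0, 0.0, 1.87, 0.046], [-0.0167, 0.0315, 0.003, 0.0, 0.0, 1.87, 0.046], [-0.0157, 0.0321, 0.003, 0.0, 0.0, 1.87, 0.046]]]
```

Call:
send_rows --moves '[[[-0.0285,0.018,0,0,0,2.3,0.04],[-0.028,0.019,0,0,0,2.3,0.04],[-0.0275,0.02,0,0,0,2.3,0.04],[-0.0265,0.0215,0,0,0,2.3,0.04],[-0.0255,0.0225,0,0,0,2.3,0.04],[-0.0245,0.0235,0,0,0,2.3,0.04],[-0.0235,0.0245,0,0,0,2.3,0.04],[-0.0225,0.0255,0,0,0,2.3,0.04],[-0.0245,0.026,0.001,0,0,1.9,0.04],[-0.0235,0.027,0.001,0,0,1.9,0.04]]]'

```text
clock: 43.5
eef_pos: [0.5135, -0.0833, 0.1993]
ee_rot: [-0.004, 0.932, 0.363, -0.002]
ft_force: [1.4, 0.4, -0.5]
grip_width: 0.0399
```

```bash
python3 - <<'E'
from h import *
pr()
b=B["C"]; J=down(b[2]+np.pi/2)
rows([((b[0],b[1],.17),J)],.04,step=.038)
E
```

```text
t 43.5 p [ 0.5135 -0.0833  0.1993] jaw 42.6 z [-0.006  0.006 -1.   ] F [ 1.4  0.4 -0.5] g 0.0399 q [ 0.49  0.3  -0.53  1.91  0.17  0.98  0.63]
[[[-0.021, 0.027, 0.0034, -0.06, 0.01, 1.79, 0.04], [-0.0202, 0.0276, 0.0035, -0.06, 0.01, 1.79, 0.04], [-0.0193, 0.0282, 0.0035, -0.06, 0.01, 1.79, 0.04], [-0.0184, 0.0288, 0.0035, -0.06, 0.01, 1.79, 0.04], [-0.0175, 0.0294, 0.0035, -0.06, 0.01, 1.79, 0.04], [-0.0166, 0.0299, 0.0036, -0.06, 0.01, 1.79, 0.04], [-0.0157, 0.0304, 0.0036, -0.06, 0.01, 1.79, 0.04], [-0.0147, 0.0309, 0.0036, -0.06, 0.01, 1.79, 0.04]]]
```

Call:
send_rows --moves '[[[-0.021,0.027,0.003,0,0,1.8,0.04],[-0.02,0.0275,0.003,0,0,1.8,0.04],[-0.0195,0.028,0.003,0,0,1.8,0.04],[-0.0185,0.029,0.003,0,0,1.8,0.04],[-0.0175,0.0295,0.003,0,0,1.8,0.04],[-0.0165,0.03,0.003,0,0,1.8,0.04],[-0.0155,0.0305,0.003,0,0,1.8,0.04],[-0.007,0.015,0.003,0,0,1.5,0.04],[0,0,0,0,0,0,0.04],[0,0,0,0,0,0,0.04]]]'

```text
clock: 44.33
eef_pos: [0.5217, -0.3659, 0.1657]
ee_rot: [-0.004, 0.973, 0.229, -0.007]
ft_force: [-0.3, 0.6, -0.4]
grip_width: 0.04
```

```bash
python3 - <<'E'
from h import *
pr()
b=B["C"]; J=down(b[2]+np.pi/2)
rows([((b[0],b[1],.11),J)],.04,step=.02)
E
```

```text
t 44.33 p [ 0.5217 -0.3659  0.1657] jaw 26.5 z [-0.016  0.005 -1.   ] F [-0.3  0.6 -0.4] g 0.04 q [ 0.76  0.5  -0.33  1.67  0.19  1.02  0.82]
[[[0.0058, -0.0007, 0.0185, -0.23, 0.22, -0.61, 0.04], [0.0058, -0.0007, 0.0185, -0.23, 0.22, -0.61, 0.04], [0.0057, -0.0007, 0.0186, -0.23, 0.22, -0.61, 0.04]]]
```

Call:
send_rows --moves '[[[0.008,0,0.008,-0.2,0.2,-0.6,0.04],[0.006,0,0.012,-0.2,0.2,-0.6,0.04],[0.002,0,0.014,-0.2,0.2,-0.4,0.04],[0,0,0.01,0,0,0,0.04],[0,0,0,0,0,0,0.04],[0,0,0,0,0,0,0.04]]]'

```text
clock: 44.83
eef_pos: [0.5401, -0.3448, 0.1189]
ee_rot: [-0.003, 0.968, 0.251, 0.001]
ft_force: [0.5, -0.7, -0.2]
grip_width: 0.04
```

```bash
python3 - <<'E'
from h import *
pr()
b=B["C"]; J=down(b[2]+np.pi/2)
rows([((b[0],b[1],.105),J)],.04,step=.02)
E
```

```text
t 44.83 p [ 0.5401 -0.3448  0.1189] jaw 29.1 z [ 0.001  0.007 -1.   ] F [ 0.5 -0.7 -0.2] g 0.04 q [ 0.72  0.55 -0.34  1.71  0.22  0.92  0.8 ]
[[[-0.0095, 0.0077, 0.0138, -0.3, -0.24, 0.81, 0.04]]]
```

Call:
send_rows --moves '[[[-0.005,0.004,0.002,-0.2,-0.2,0.5,0.04],[-0.004,0.003,0.003,0,0,0.2,0.04],[0,0,0,0,0,0,0.04],[0,0,0,0,0,0,0.04]]]'

```text
clock: 45.17
eef_pos: [0.5366, -0.3547, 0.1151]
ee_rot: [-0.0, 0.969, 0.246, 0.001]
ft_force: [0.9, -0.2, 0.1]
grip_width: 0.0402
```

```bash
python3 - <<'E'
from h import *
pr()
b=B["C"]; J=down(b[2]+np.pi/2)
rows([((b[0],b[1],.061),J)],.04,step=.012)
E
```

```text
t 45.17 p [ 0.5366 -0.3547  0.1151] jaw 28.5 z [ 0.001  0.001 -1.   ] F [ 0.9 -0.2  0.1] g 0.0402 q [ 0.73  0.56 -0.33  1.71  0.22  0.91  0.8 ]
[[[-0.0003, 0.0001, 0.0108, 0.0, -0.02, 0.04, 0.04], [-0.0003, 0.0001, 0.0108, 0.0, -0.02, 0.04, 0.04], [-0.0003, 0.0001, 0.0108, 0.0, -0.02, 0.04, 0.04], [-0.0003, 0.0001, 0.0108, 0.0, -0.02, 0.04, 0.04], [-0.0003, 0.0001, 0.0108, 0.0, -0.02, 0.04, 0.04]]]
```

Call:
send_rows --moves '[[[0,0.001,0.008,0,0,0,0.04],[0,0.001,0.008,0,0,0,0.04],[0,0.001,0.006,0,0,0,0.04],[0,0,0,0,0,0,0.04]]]'

```text
clock: 45.5
eef_pos: [0.5382, -0.3591, 0.0921]
ee_rot: [0.001, 0.969, 0.245, 0.001]
ft_force: [-0.9, 0.4, -0.6]
grip_width: 0.0399
```

```bash
python3 - <<'E'
from h import *
pr()
b=B["C"]; J=down(b[2]+np.pi/2)
rows([((b[0],b[1],.061),J)],.04,step=.012)
im=snapshot("scene"); over("scene",im,(200,80,340,220),5,[],"pics/o2.png")
E
```

```text
t 45.5 p [ 0.5382 -0.3591  0.0921] jaw 28.4 z [ 0.003 -0.001 -1.   ] F [-0.9  0.4 -0.6] g 0.0399 q [ 0.73  0.59 -0.33  1.72  0.23  0.87  0.8 ]
[[[-0.0003, -0.0013, 0.0104, 0.04, -0.05, 0.03, 0.04], [-0.0003, -0.0013, 0.0104, 0.04, -0.05, 0.03, 0.04], [-0.0003, -0.0013, 0.0104, 0.04, -0.05, 0.03, 0.04]]]
```

Call:
send_rows --moves '[[[0,-0.0015,0.009,0,0,0,0.04],[0,-0.001,0.009,0,0,0,0.04],[0,-0.001,0.008,0,0,0,0.04],[0,0,0.003,0,0,0,0.04],[0,0,0,0,0,0,0.04]]]'

```text
clock: 45.97
eef_pos: [0.5365, -0.3551, 0.0599]
ee_rot: [0.0, 0.969, 0.245, 0.001]
ft_force: [0.2, 1.3, -0.0]
grip_width: 0.04
```

```bash
python3 - <<'E'
from h import *
pr()
b=B["C"]; J=down(b[2]+np.pi/2)
rows([((b[0],b[1],.061),J)],.04,step=.012)
E
```

```text
t 45.97 p [ 0.5365 -0.3551  0.0599] jaw 28.4 z [ 0.003 -0.    -1.   ] F [ 0.2  1.3 -0. ] g 0.04 q [ 0.72  0.63 -0.32  1.74  0.25  0.81  0.78]
[[[-0.0012, 0.0003, -0.0011, 0.08, -0.14, 0.11, 0.04]]]
```

Call:
send_rows --moves '[[[-0.001,0,-0.001,0,0,0,0.015],[0,0,0,0,0,0,0.015],[0,0,0,0,0,0,0.015],[0,0,0,0,0,0,0.015]]]'

```text
clock: 46.3
eef_pos: [0.5354, -0.3554, 0.0607]
ee_rot: [0.0, 0.969, 0.246, 0.001]
ft_force: [-0.8, -0.4, -1.1]
grip_width: 0.0282
```

```bash
python3 - <<'E'
from h import *
pr()
p,R=cur()
b=B["C"];print("tool offset of blank",R.T@(np.array([b[0],b[1],.056])-p))
rows([((.50,0.02,.19),down(np.radians(47))),(ltcp(0,.15),JP)],.015,step=.034,start=(p+[0,0,.13],R))
E
```

```text
t 46.3 p [ 0.5354 -0.3554  0.0607] jaw 28.4 z [ 0.002  0.    -1.   ] F [-0.8 -0.4 -1.1] g 0.0282 q [ 0.72  0.62 -0.32  1.74  0.25  0.81  0.78]
tool offset of blank [-0.00011821  0.00060111  0.00466022]
[[[0.0123, -0.0289, 0.0001, 0.01, -0.01, -1.55, 0.015], [0.0131, -0.0286, 0.0001, 0.01, -0.01, -1.55, 0.015], [0.0138, -0.0282, 0.0001, 0.01, -0.01, -1.55, 0.015], [0.0146, -0.0278, 0.0001, 0.01, -0.01, -1.55, 0.015], [0.0153, -0.0274, 0.0001, 0.01, -0.01, -1.55, 0.015], [0.0161, -0.027, 0.0001, 0.01, -0.01, -1.55, 0.015], [0.0168, -0.0266, 0.0001, 0.01, -0.01, -1.55, 0.015], [0.0175, -0.0261, 0.0001, 0.01, -0.01, -1.55, 0.015], [0.0182, -0.0256, 0.0001, 0.01, -0.01, -1.55, 0.015], [0.0189, -0.0251, 0.0001, 0.01, -0.01, -1.55, 0.015]]]
[[[0.0196, -0.0246, 0.0001, 0.01, -0.01, -1.55, 0.015], [0.0202, -0.024, 0.0001, 0.01, -0.01, -1.55, 0.015], [0.0227, -0.0202, 0.005, 0.0, 0.0, -2.44, 0.015], [0.0235, -0.0192, 0.005, 0.0, 0.0, -2.44, 0.015], [0.0243, -0.0182, 0.005, 0.0, 0.0, -2.44, 0.015], [0.0251, -0.0171, 0.005, 0.0, 0.0, -2.44, 0.015], [0.0258, -0.016, 0.005, 0.0, 0.0, -2.44, 0.015], [0.0264, -0.0149, 0.005, 0.0, 0.0, -2.44, 0.015], [0.0271, -0.0138, 0.005, 0.0, 0.0, -2.44, 0.015], [0.0276, -0.0126, 0.005, 0.0, 0.0, -2.44, 0.015]]]
```

Call:
send_rows --moves '[[[0,0,-0.02,0,0,0,0.015],[0,0,-0.026,0,0,0,0.015],[0,0,-0.026,0,0,0,0.015],[0,0,-0.026,0,0,0,0.015],[0,0,-0.02,0,0,0,0.015],[0.011,-0.026,0,0,0,-1.55,0.015],[0.013,-0.0285,0,0,0,-1.55,0.015],[0.014,-0.028,0,0,0,-1.55,0.015],[0.0145,-0.028,0,0,0,-1.55,0.015],[0.0155,-0.0275,0,0,0,-1.55,0.015]]]'

```text
clock: 47.13
eef_pos: [0.5197, -0.2072, 0.186]
ee_rot: [0.004, 0.952, 0.306, 0.002]
ft_force: [0.4, 1.0, -1.2]
grip_width: 0.0277
```

Call:
send_rows --moves '[[[0.016,-0.027,0,0,0,-1.55,0.015],[0.017,-0.0265,0,0,0,-1.55,0.015],[0.0175,-0.026,0,0,0,-1.55,0.015],[0.018,-0.0255,0,0,0,-1.55,0.015],[0.019,-0.025,0,0,0,-1.55,0.015],[0.0195,-0.0245,0,0,0,-1.55,0.015],[0.02,-0.024,0,0,0,-1.55,0.015],[0.0225,-0.02,0.002,0,0,-2.45,0.015],[0.0235,-0.019,0.002,0,0,-2.45,0.015],[0.0245,-0.018,0.002,0,0,-2.45,0.015]]]'

```text
clock: 47.97
eef_pos: [0.5, 0.116, 0.1821]
ee_rot: [0.008, 0.889, 0.458, 0.004]
ft_force: [0.7, -0.7, -1.1]
grip_width: 0.0277
```

```bash
python3 - <<'E'
from h import *
pr()
rows([(ltcp(.0006,.15),JP)],.015,step=.032)
E
```

```text
t 47.97 p [0.5    0.116  0.1821] jaw 54.6 z [ 0.015 -0.01  -1.   ] F [ 0.7 -0.7 -1.1] g 0.0277 q [ 0.18  0.32 -0.64  1.95  0.26  0.94  0.36]
[[[0.0246, -0.0163, 0.0061, 0.21, 0.02, -2.39, 0.015], [0.0252, -0.0152, 0.0062, 0.21, 0.02, -2.39, 0.015], [0.0258, -0.0141, 0.0063, 0.21, 0.02, -2.39, 0.015], [0.0264, -0.013, 0.0063, 0.21, 0.02, -2.39, 0.015], [0.0269, -0.0119, 0.0064, 0.21, 0.02, -2.39, 0.015]]]
```

Call:
send_rows --moves '[[[0.024,-0.016,0.005,0.2,0,-2.4,0.015],[0.025,-0.015,0.005,0.2,0,-2.4,0.015],[0.0255,-0.014,0.005,0.2,0,-2.4,0.015],[0.024,-0.012,0.006,0.2,0,-2.2,0.015],[0.013,-0.006,0.006,0.1,0,-1.5,0.015],[0,0,0,0,0,0,0.015],[0,0,0,0,0,0,0.015]]]'

```text
clock: 48.55
eef_pos: [0.5021, 0.2591, 0.156]
ee_rot: [0.0, 0.836, 0.549, 0.003]
ft_force: [-0.5, -1.0, -0.8]
grip_width: 0.028
```

```bash
python3 - <<'E'
from h import *
pr()
rows([(ltcp(.0006,.085),JP)],.015,step=.015)
E
```

```text
t 48.55 p [0.5021 0.2591 0.156 ] jaw 66.6 z [ 0.006  0.003 -1.   ] F [-0.5 -1.  -0.8] g 0.028 q [-0.05  0.46 -0.69  1.86  0.35  0.95  0.27]
[[[0.0009, 0.0002, 0.0142, 0.05, -0.06, 0.03, 0.015], [0.0009, 0.0002, 0.0142, 0.05, -0.06, 0.03, 0.015], [0.0009, 0.0003, 0.0142, 0.05, -0.06, 0.03, 0.015], [0.001, 0.0003, 0.0142, 0.05, -0.06, 0.03, 0.015], [0.001, 0.0003, 0.0142, 0.05, -0.06, 0.03, 0.015]]]
```

Call:
send_rows --moves '[[[0.002,0,0.013,0,0,0,0.015],[0.002,0,0.014,0,0,0,0.015],[0.002,0,0.014,0,0,0,0.015],[0.001,0,0.013,0,0,0,0.015],[0.001,0,0.006,0,0,0,0.015],[0,0,0,0,0,0,0.015],[0,0,0,0,0,0,0.015]]]'

```text
clock: 49.13
eef_pos: [0.507, 0.26, 0.0887]
ee_rot: [0.002, 0.838, 0.545, 0.002]
ft_force: [-0.6, -0.0, -0.6]
grip_width: 0.0273
```

```bash
python3 - <<'E'
from h import *
pr()
rows([(ltcp(.0006,.08),JP)],.015,step=.015)
E
```

```text
t 49.13 p [0.507  0.26   0.0887] jaw 66.1 z [ 0.005 -0.002 -1.   ] F [-0.6 -0.  -0.6] g 0.0273 q [-0.1   0.55 -0.64  1.89  0.44  0.84  0.19]
[[[0.0021, -0.0027, 0.0086, 0.32, 0.0, -0.38, 0.015]]]
```

Call:
send_rows --moves '[[[0.002,-0.0025,0.005,0.3,0,-0.4,0.015],[0,0,0.002,0,0,0,0.015],[0,0,0,0,0,0,0.015]]]'

```text
clock: 49.38
eef_pos: [0.5059, 0.263, 0.0815]
ee_rot: [-0.0, 0.836, 0.548, 0.0]
ft_force: [-0.4, -0.9, -0.8]
grip_width: 0.0278
```

```bash
python3 - <<'E'
from h import *
pr()
rows([(ltcp(.0006,.075),JP)],.015,step=.015)
nestview("o3")
E
```

```text
t 49.38 p [0.5059 0.263  0.0815] jaw 66.5 z [ 0.001  0.    -1.   ] F [-0.4 -0.9 -0.8] g 0.0278 q [-0.1   0.56 -0.64  1.89  0.44  0.83  0.19]
[[[-0.0001, -0.0005, 0.0065, 0.02, -0.03, 0.02, 0.015]]]
```

Aligned. Lowering.

Call:
send_rows --moves '[[[0,-0.0005,0.005,0,0,0,0.015],[0,0,0.005,0,0,0,0.015],[0,0,0.003,0,0,0,0.015],[0,0,0.001,0,0,0,0.015],[0,0,0,0,0,0,0.015]]]'

```text
clock: 49.85
eef_pos: [0.5061, 0.2638, 0.0673]
ee_rot: [0.0, 0.836, 0.548, 0.002]
ft_force: [0.4, 0.7, -1.6]
grip_width: 0.0278
```

```bash
python3 - <<'E'
from h import *
pr()
rows([(ltcp(.0006,.0645),JP)],.015,step=.015)
E
```

```text
t 49.85 p [0.5061 0.2638 0.0673] jaw 66.5 z [ 0.003  0.001 -1.   ] F [ 0.4  0.7 -1.6] g 0.0278 q [-0.11  0.58 -0.62  1.9   0.46  0.8   0.17]
[[[-0.001, -0.0003, 0.0028, 0.11, -0.14, 0.03, 0.015]]]
```

Call:
send_rows --moves '[[[-0.0005,0,0.003,0,0,0,0.015],[0,0,0,0,0,0,0.046],[0,0,0,0,0,0,0.046],[0,0,0,0,0,0,0.046],[0,0,-0.012,0,0,0,0.046],[0,0,-0.025,0,0,0,0.046],[0,0,-0.03,0,0,0,0.046],[0,0.015,-0.02,0,0,0,0.02],[0.002,0.025,0,0,0,0,0],[0.002,0.025,0,0,0,0,0]]]'

```text
clock: 50.68
eef_pos: [0.5634, 0.2451, 0.1607]
ee_rot: [-0.001, 0.833, 0.553, 0.002]
ft_force: [0.3, 0.1, 0.1]
grip_width: 0.0294
```

```bash
python3 - <<'E'
from h import *
pr();lp()
im=snapshot("scene"); over("scene",im,(380,170,500,280),6,[],"pics/p1.png")
rows([(pl(printer,(-.069,-.1,.165)),JP)],.0,step=.02)
E
```

```text
t 50.68 p [0.5634 0.2451 0.1607] jaw 67.1 z [ 0.002  0.003 -1.   ] F [0.3 0.1 0.1] g 0.0294 q [-0.02  0.53 -0.67  1.73  0.37  1.01  0.35]
local [-74.4 -58.5] 160.7
[[[0.0027, 0.0175, -0.0019, 0.13, -0.15, 0.15, 0.0], [0.0027, 0.0175, -0.0019, 0.13, -0.15, 0.15, 0.0]]]
```

Call:
send_rows --moves '[[[0.003,0.014,0,0.1,-0.1,0,0],[0.003,0.014,0,0.1,-0.1,0,0],[0,0.004,0.005,0,0,0,0],[0,0.003,0.015,0,0,0,0],[0,0.001,0.018,0,0,0,0],[0,0,0.018,0,0,0,0],[0,0,0.008,0,0,0,0],[0,0,0,0,0,0,0]]]'

```text
clock: 51.4
eef_pos: [0.6068, 0.2331, 0.0977]
ee_rot: [-0.0, 0.836, 0.549, 0.004]
ft_force: [-0.3, 0.6, 0.0]
grip_width: 0.0006
```

```bash
python3 - <<'E'
from h import *
pr();lp()
E
```

```text
t 51.4 p [0.6068 0.2331 0.0977] jaw 66.7 z [ 0.006  0.004 -1.   ] F [-0.3  0.6  0. ] g 0.0006 q [-0.03  0.64 -0.62  1.69  0.44  0.94  0.35]
local [ -68.  -103.1] 97.7
```

Call:
send_rows --moves '[[[-0.002,-0.009,0.001,0,0,0,0],[-0.002,-0.009,0.001,0,0,0,0],[-0.0035,-0.006,0.001,0.1,0,0,0],[-0.0035,-0.006,0,0.1,0,0,0],[-0.003,-0.006,0,0.1,0,0,0],[-0.0025,-0.006,0,0.1,0,0,0],[-0.0015,-0.0065,0,0.1,0,0,0],[-0.0015,-0.0065,0,0.1,0,0,0],[-0.001,-0.0065,0,0.1,0,0,0],[-0.0005,-0.0065,0,0.1,0,0,0]]]'

```text
clock: 52.23
eef_pos: [0.5438, 0.2262, 0.0987]
ee_rot: [0.008, 0.839, 0.545, 0.007]
ft_force: [4.7, -3.1, -3.5]
grip_width: 0.0004
```

Call:
send_rows --moves '[[[0.001,-0.008,0,0.5,-0.2,0,0],[0.001,-0.008,0,0.4,-0.2,0,0],[0.001,-0.008,0,0.3,0,0,0],[0.001,-0.007,0,0,0,0,0],[0.001,-0.007,0,0,0,0,0],[0.001,-0.007,0,0,0,0,0],[0.001,-0.007,0,0,0,0,0]]]'

```text
clock: 52.82
eef_pos: [0.499, 0.242, 0.1005]
ee_rot: [0.011, 0.841, 0.541, -0.002]
ft_force: [2.9, -3.0, -2.2]
grip_width: 0.0005
```

```bash
python3 - <<'E'
from h import *
pr();lp()
arc(t0=165,t1=140,n=5)
E
```

```text
t 52.82 p [0.499  0.242  0.1005] jaw 65.5 z [ 0.009 -0.02  -1.   ] F [ 2.9 -3.  -2.2] g 0.0005 q [-0.08  0.51 -0.64  1.92  0.43  0.85  0.2 ]
local [-102.9   -0.7] 100.5
[[[0.0086, -0.0072, 0.0033, 0.93, 0.86, -0.99, 0.0], [0.0033, -0.0101, 0.0, 0.0, 0.0, 0.0, 0.0], [0.0044, -0.0097, 0.0, 0.0, 0.0, 0.0, 0.0], [0.0054, -0.0092, 0.0, 0.0, 0.0, 0.0, 0.0], [0.0064, -0.0085, 0.0, 0.0, 0.0, 0.0, 0.0]]]
```

Call:
send_rows --moves '[[[0.006,-0.008,0.001,0.5,0.4,-0.5,0],[0.005,-0.009,0.001,0.4,0.3,-0.4,0],[0.004,-0.009,0,0,0,0,0],[0.005,-0.008,0,0,0,0,0],[0.0025,-0.004,0,0,0,0,0],[0,0,0,0,0,0,0],[0,0,0,0,0,0,0],[0,0,0,0,0,0,0]]]'

```text
clock: 53.48
eef_pos: [0.4653, 0.2888, 0.0996]
ee_rot: [-0.003, 0.834, 0.552, 0.0]
ft_force: [-0.5, 0.1, -0.6]
grip_width: 0.0006
```

```bash
python3 - <<'E'
from h import *
pr();lp()
im=snapshot("scene"); over("scene",im,(380,170,500,280),6,[],"pics/p2.png")
E
```

```text
t 53.48 p [0.4653 0.2888 0.0996] jaw 67.0 z [-0.003  0.005 -1.   ] F [-0.5  0.1 -0.6] g 0.0006 q [-0.14  0.51 -0.67  1.93  0.41  0.84  0.14]
local [-73.4  48.8] 99.6
```

```bash
python3 - <<'E'
from h import *
p,R=cur()
G=pl(case,(.135,0,.33)); print(G)
rows([(p+[0,0,.11],None)],0.,step=.03)
rows([((.56,0,.30),down(np.radians(45))),(G,JC)],0.,step=.038,start=(p+[0,0,.11],R))
E
```

```text
[ 0.65474499 -0.4573412   0.33      ]
[[[0.0001, -0.0001, -0.0275, 0.0, 0.0, 0.0, 0.0], [0.0001, -0.0001, -0.0275, 0.0, 0.0, 0.0, 0.0], [0.0001, -0.0001, -0.0275, 0.0, 0.0, 0.0, 0.0], [0.0001, -0.0001, -0.0275, 0.0, 0.0, 0.0, 0.0]]]
[[[-0.0254, 0.0222, -0.0102, -0.03, -0.02, 2.44, 0.0], [-0.0244, 0.0232, -0.0102, -0.03, -0.02, 2.44, 0.0], [-0.0234, 0.0243, -0.0102, -0.03, -0.02, 2.44, 0.0], [-0.0224, 0.0252, -0.0102, -0.03, -0.02, 2.44, 0.0], [-0.0213, 0.0262, -0.0102, -0.03, -0.02, 2.44, 0.0], [-0.0201, 0.0271, -0.0101, -0.03, -0.02, 2.44, 0.0], [-0.019, 0.0279, -0.0101, -0.03, -0.02, 2.44, 0.0], [-0.0178, 0.0287, -0.0101, -0.03, -0.02, 2.44, 0.0], [-0.0165, 0.0294, -0.0101, -0.03, -0.02, 2.44, 0.0], [-0.0197, 0.03, -0.0023, 0.0, 0.0, 1.55, 0.0]]]
[[[-0.0189, 0.0306, -0.0023, 0.0, 0.0, 1.55, 0.0], [-0.0181, 0.0311, -0.0023, 0.0, 0.0, 1.55, 0.0], [-0.0172, 0.0315, -0.0023, 0.0, 0.0, 1.55, 0.0], [-0.0164, 0.032, -0.0023, 0.0, 0.0, 1.55, 0.0], [-0.0155, 0.0324, -0.0023, 0.0, 0.0, 1.55, 0.0], [-0.0146, 0.0328, -0.0023, 0.0, 0.0, 1.55, 0.0], [-0.0137, 0.0332, -0.0023, 0.0, 0.0, 1.55, 0.0], [-0.0128, 0.0336, -0.0023, 0.0, 0.0, 1.55, 0.0], [-0.0119, 0.0339, -0.0023, 0.0, 0.0, 1.55, 0.0], [-0.011, 0.0342, -0.0023, 0.0, 0.0, 1.55, 0.0]]]
[[[-0.01, 0.0345, -0.0023, 0.0, 0.0, 1.55, 0.0], [-0.0091, 0.0348, -0.0023, 0.0, 0.0, 1.55, 0.0]]]
```

Call:
send_rows --moves '[[[0,0.004,-0.02,0,0,0,0],[0,0,-0.028,0,0,0,0],[0,0,-0.028,0,0,0,0],[0,0,-0.028,0,0,0,0],[-0.0255,0.022,-0.01,0,0,2.4,0],[-0.0245,0.023,-0.01,0,0,2.4,0],[-0.0235,0.0245,-0.01,0,0,2.4,0],[-0.0225,0.025,-0.01,0,0,2.4,0],[-0.021,0.026,-0.01,0,0,2.4,0],[-0.02,0.027,-0.01,0,0,2.4,0]]]'

```text
clock: 54.37
eef_pos: [0.5324, 0.0935, 0.2683]
ee_rot: [-0.006, 0.896, 0.444, -0.001]
ft_force: [0.6, 0.3, -0.5]
grip_width: 0.0004
```

Call:
send_rows --moves '[[[-0.019,0.028,-0.01,0,0,2.4,0],[-0.018,0.0285,-0.01,0,0,2.4,0],[-0.0165,0.0295,-0.01,0,0,2.4,0],[-0.0195,0.03,-0.002,0,0,1.55,0],[-0.019,0.0305,-0.002,0,0,1.55,0],[-0.018,0.031,-0.002,0,0,1.55,0],[-0.017,0.0315,-0.002,0,0,1.55,0],[-0.0165,0.032,-0.002,0,0,1.55,0]]]'

```text
clock: 55.03
eef_pos: [0.6033, -0.1957, 0.3115]
ee_rot: [-0.004, 0.949, 0.314, 0.002]
ft_force: [0.2, -0.1, 0.9]
grip_width: 0.0005
```

```bash
python3 - <<'E'
from h import *
pr()
G=pl(case,(.135,0,.33))
rows([(G,JC)],0.,step=.036)
E
```

```text
t 55.03 p [ 0.6033 -0.1957  0.3115] jaw 36.7 z [ 0.002  0.009 -1.   ] F [ 0.2 -0.1  0.9] g 0.0005 q [ 0.55  0.38 -0.45  1.52  0.16  1.27  0.72]
[[[-0.0143, 0.0301, -0.0026, -0.05, -0.04, 1.48, 0.0], [-0.0136, 0.0304, -0.0026, -0.05, -0.04, 1.48, 0.0], [-0.0128, 0.0308, -0.0025, -0.05, -0.04, 1.48, 0.0], [-0.012, 0.0311, -0.0025, -0.05, -0.04, 1.48, 0.0], [-0.0112, 0.0314, -0.0025, -0.05, -0.04, 1.48, 0.0], [-0.0104, 0.0317, -0.0024, -0.05, -0.04, 1.48, 0.0], [-0.0095, 0.0319, -0.0024, -0.05, -0.04, 1.48, 0.0], [-0.0087, 0.0322, -0.0024, -0.05, -0.04, 1.48, 0.0]]]
```

Call:
send_rows --moves '[[[-0.0145,0.03,-0.004,0,0,1.5,0],[-0.0135,0.0305,-0.004,0,0,1.5,0],[-0.013,0.031,-0.004,0,0,1.5,0],[-0.012,0.031,-0.003,0,0,1.5,0],[-0.011,0.0315,-0.003,0,0,1.5,0],[-0.0105,0.0315,-0.003,0,0,1.5,0],[-0.0095,0.032,-0.003,0,0,1.5,0],[-0.005,0.02,-0.002,0,0,1.2,0],[0,0,0,0,0,0,0],[0,0,0,0,0,0,0]]]'

```text
clock: 55.87
eef_pos: [0.6454, -0.4745, 0.3321]
ee_rot: [-0.003, 0.98, 0.201, -0.001]
ft_force: [0.7, 0.8, -0.2]
grip_width: 0.0002
```

```bash
cat >> h.py <<'E'
def cp():
    p,_=cur(); print("case-local",np.round(Rz(case[2]).T@(p[:2]-case[:2])*1000,1),round(p[2]*1000,1))
E
python3 - <<'E'
from h import *
pr();cp()
im=snapshot("scene"); over("scene",im,(180,40,340,220),4,[],"pics/q1.png")
G=pl(case,(.135,0,.2))
rows([(G,JC)],0.,step=.03)
E
```

```text
t 55.87 p [ 0.6454 -0.4745  0.3321] jaw 23.2 z [-0.002  0.006 -1.   ] F [ 0.7  0.8 -0.2] g 0.0002 q [ 0.71  0.67 -0.3   1.    0.18  1.5   0.86]
case-local [146.6 -15.7] 332.1
[[[0.0032, -0.0022, 0.0264, -0.07, 0.01, -0.32, 0.0], [0.0032, -0.0022, 0.0264, -0.07, 0.01, -0.32, 0.0], [0.0032, -0.0023, 0.0264, -0.07, 0.01, -0.32, 0.0], [0.0032, -0.0023, 0.0264, -0.07, 0.01, -0.32, 0.0], [0.0032, -0.0023, 0.0264, -0.07, 0.01, -0.32, 0.0]]]
```

Call:
send_rows --moves '[[[0.002,0,0.02,0,0,-0.3,0],[0.002,0,0.026,0,0,-0.3,0],[0.002,0,0.026,0,0,-0.3,0],[0.002,0,0.026,0,0,-0.3,0],[0.002,0,0.018,0,0,-0.3,0],[0,0,0,0,0,0,0],[0,0,0,0,0,0,0]]]'

```text
clock: 56.5
eef_pos: [0.6566, -0.4586, 0.2159]
ee_rot: [-0.004, 0.975, 0.22, 0.002]
ft_force: [-0.2, 1.1, 0.8]
grip_width: 0.0004
```

```bash
cat >> h.py <<'E'
def lidpath(r,angs,off,step=.015):
    pts=[]
    for a in np.radians(angs):
        x=.085-r*np.cos(a)+off*np.sin(a); z=.09+r*np.sin(a)+.005*np.cos(a)+(off-.02)*0
        pts.append((pl(case,(x,0,z)),JC))
    rows(pts,0.,step=step)
E
python3 - <<'E'
from h import *
pr();cp()
im=snapshot("scene"); over("scene",im,(180,40,340,220),4,[],"pics/q2.png")
lidpath(.115,(95,80,65,50,40,30),.017)
E
```

```text
t 56.5 p [ 0.6566 -0.4586  0.2159] jaw 25.5 z [ 0.003  0.008 -1.   ] F [-0.2  1.1  0.8] g 0.0004 q [ 0.71  0.72 -0.32  1.17  0.21  1.28  0.85]
case-local [136.9   1.1] 215.9
[[[-0.0006, -0.0123, 0.006, -0.19, -0.17, 0.34, 0.0], [-0.0006, -0.0123, 0.0059, -0.19, -0.17, 0.34, 0.0], [0.0, -0.0101, 0.0, 0.0, 0.0, 0.0, 0.0], [0.0, -0.0101, 0.0, 0.0, 0.0, 0.0, 0.0], [0.0, -0.0101, 0.0, 0.0, 0.0, 0.0, 0.0], [0.0, -0.01, 0.0026, 0.0, 0.0, 0.0, 0.0], [0.0, -0.01, 0.0026, 0.0, 0.0, 0.0, 0.0], [0.0, -0.01, 0.0026, 0.0, 0.0, 0.0, 0.0], [0.0, -0.0092, 0.005, 0.0, 0.0, 0.0, 0.0], [0.0, -0.0092, 0.005, 0.0, 0.0, 0.0, 0.0]]]
[[[0.0, -0.0092, 0.005, 0.0, 0.0, 0.0, 0.0], [0.0, -0.0081, 0.0068, 0.0, 0.0, 0.0, 0.0], [0.0, -0.0081, 0.0068, 0.0, 0.0, 0.0, 0.0], [0.0, -0.007, 0.008, 0.0, 0.0, 0.0, 0.0], [0.0, -0.007, 0.008, 0.0, 0.0, 0.0, 0.0]]]
```

Call:
send_rows --moves '[[[0,-0.012,0.005,0,0,0.2,0],[0,-0.012,0.004,0,0,0.2,0],[0,-0.01,0,0,0,0,0],[0,-0.01,0,0,0,0,0],[0,-0.01,0,0,0,0,0],[0,-0.01,0.0025,0,0,0,0],[0,-0.01,0.0025,0,0,0,0],[0,-0.01,0.0025,0,0,0,0],[0,-0.009,0.005,0,0,0,0],[0,-0.009,0.005,0,0,0,0]]]'

```text
clock: 57.38
eef_pos: [0.6196, -0.3687, 0.2119]
ee_rot: [0.01, 0.976, 0.215, 0.014]
ft_force: [0.9, -1.6, -0.1]
grip_width: 0.0004
```

```bash
python3 - <<'E'
from h import *
pr();cp()
im=snapshot("scene"); over("scene",im,(180,40,340,220),4,[],"pics/q3.png")
lidpath(.115,(50,40,30,20),.017)
E
```

```text
t 57.38 p [ 0.6196 -0.3687  0.2119] jaw 24.9 z [ 0.031 -0.013 -0.999] F [ 0.9 -1.6 -0.1] g 0.0004 q [ 0.68  0.57 -0.34  1.45  0.2   1.12  0.74]
case-local [39.8  5.3] 211.9
[[[-0.0022, -0.0047, 0.0098, 0.44, -0.43, 0.06, 0.0], [-0.0021, -0.0046, 0.0099, 0.44, -0.43, 0.06, 0.0], [-0.002, -0.0045, 0.0099, 0.44, -0.43, 0.06, 0.0], [0.0, -0.0081, 0.0068, 0.0, 0.0, 0.0, 0.0], [0.0, -0.0081, 0.0068, 0.0, 0.0, 0.0, 0.0], [0.0, -0.007, 0.008, 0.0, 0.0, 0.0, 0.0], [0.0, -0.007, 0.008, 0.0, 0.0, 0.0, 0.0], [0.0, -0.0056, 0.0089, 0.0, 0.0, 0.0, 0.0], [0.0, -0.0056, 0.0089, 0.0, 0.0, 0.0, 0.0]]]
```

Call:
send_rows --moves '[[[0,-0.009,0.006,0.4,-0.4,0,0],[0,-0.009,0.007,0.4,-0.4,0,0],[0,-0.009,0.008,0.4,-0.3,0,0],[0,-0.009,0.009,0,0,0,0],[0,-0.009,0.01,0,0,0,0],[0,-0.009,0.01,0,0,0,0],[0,-0.009,0.01,0,0,0,0],[0,-0.009,0.01,0,0,0,0],[0,-0.008,0.01,0,0,0,0]]]'

```text
clock: 58.18
eef_pos: [0.5861, -0.2889, 0.1289]
ee_rot: [0.001, 0.976, 0.216, 0.003]
ft_force: [0.5, 0.1, 0.6]
grip_width: 0.0004
```

```bash
python3 - <<'E'
from h import *
pr();cp()
im=snapshot("scene"); over("scene",im,(180,40,340,220),4,[],"pics/q4.png")
rows([(pl(case,(-.073,0,.115)),JC)],0.,step=.015)
E
```

```text
t 58.18 p [ 0.5861 -0.2889  0.1289] jaw 24.9 z [ 0.006 -0.001 -1.   ] F [0.5 0.1 0.6] g 0.0004 q [ 0.61  0.56 -0.35  1.68  0.23  0.94  0.61]
case-local [-46.7   8.4] 128.9
[[[-0.0039, -0.0116, 0.0057, -0.01, -0.06, 0.11, 0.0], [-0.0039, -0.0116, 0.0057, -0.01, -0.06, 0.11, 0.0]]]
```

Call:
send_rows --moves '[[[-0.004,-0.0115,0.0,0,0,0,0],[-0.004,-0.0115,0.002,0,0,0,0],[0,0,0.004,0,0,0,0],[0,0,0,0,0,0,0]]]'

```text
clock: 58.57
eef_pos: [0.5658, -0.2651, 0.1175]
ee_rot: [-0.003, 0.976, 0.218, -0.001]
ft_force: [-0.0, 0.7, 0.4]
grip_width: 0.0004
```

```bash
python3 -c "
from h import *
pr();cp()"
```

```text
t 58.57 p [ 0.5658 -0.2651  0.1175] jaw 25.2 z [-0.003  0.005 -1.   ] F [-0.   0.7  0.4] g 0.0004 q [ 0.6   0.54 -0.36  1.75  0.23  0.9   0.59]
case-local [-76.8  -0.1] 117.5
```

Call:
send_rows --moves '[[[0,0.002,0.006,0,0,0,0],[0,0,0.006,0,0,0,0],[0,0,0.005,0,0,0,0],[0,0,0.004,0,0,0,0]]]'

```text
clock: 58.9
eef_pos: [0.5677, -0.2672, 0.0964]
ee_rot: [-0.003, 0.976, 0.218, -0.001]
ft_force: [1.2, 0.0, 0.4]
grip_width: 0.0006
```

```bash
python3 -c "
from h import *
pr();cp()"
```

```text
t 58.9 p [ 0.5677 -0.2672  0.0964] jaw 25.1 z [-0.004  0.006 -1.   ] F [1.2 0.  0.4] g 0.0006 q [ 0.6   0.57 -0.35  1.75  0.24  0.87  0.58]
case-local [-74.2   0.7] 96.4
```

Call:
send_rows --moves '[[[0,0,0.003,0,0,0,0],[0,0,0.002,0,0,0,0],[0,0,0,0,0,0,0]]]'

```text
clock: 59.15
eef_pos: [0.568, -0.2674, 0.0956]
ee_rot: [-0.004, 0.976, 0.217, -0.003]
ft_force: [0.7, 0.8, -0.7]
grip_width: 0.0004
```

```bash
python3 -c "
from h import *
pr();cp()
import cv2
cv2.imwrite('pics/r1.png',cv2.resize(snapshot('scene'),(800,500)))"
```

```text
t 59.15 p [ 0.568  -0.2674  0.0956] jaw 25.0 z [-0.007  0.006 -1.   ] F [ 0.7  0.8 -0.7] g 0.0004 q [ 0.6   0.57 -0.35  1.75  0.24  0.87  0.58]
case-local [-73.8   0.9] 95.6
```

View pics/r1.png

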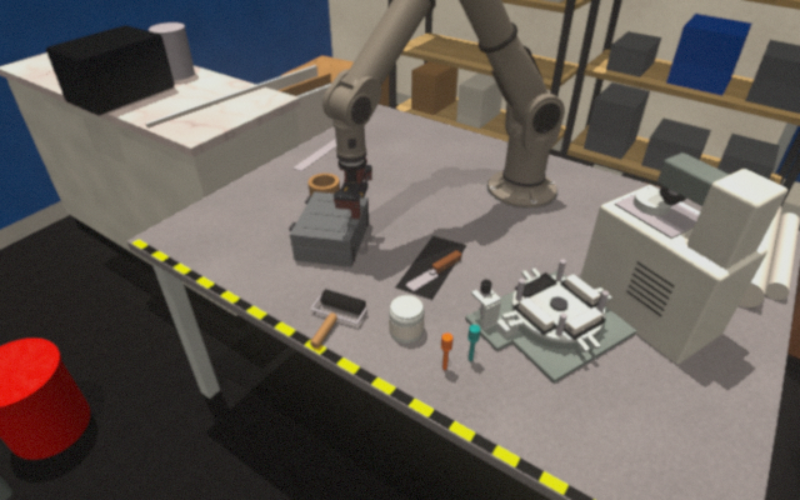

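The lid looks near shut at (330,225), but the measured force is low, so I'll press on to be sure of the snap.

Call:
send_rows --moves '[[[0,0,0.005,0,0,0,0],[0,0,0.005,0,0,0,0]]]'

```text
clock: 59.37
eef_pos: [0.5691, -0.2677, 0.0938]
ee_rot: [-0.003, 0.976, 0.216, -0.003]
ft_force: [-23.7, 9.5, 58.9]
grip_width: 0.0003
```

Call:
send_rows --moves '[[[0,0,0.008,0,0,0,0],[0,0,0.008,0,0,0,0]]]'

```text
clock: 59.53
eef_pos: [0.5692, -0.2677, 0.0934]
ee_rot: [-0.001, 0.977, 0.215, -0.005]
ft_force: [-30.2, 12.1, 74.6]
grip_width: 0.0006
```

Call:
send_rows --moves '[[[0,0,-0.006,0,0,0,0],[0,0,-0.015,0,0,0,0],[0,0,-0.04,0,0,0,0],[0,0,-0.04,0,0,0,0],[-0.02,-0.035,-0.02,0,0,0,0],[-0.02,-0.035,-0.01,0,0,0,0],[-0.02,-0.035,0,0,0,0,0],[-0.01,-0.015,0,0,0,0,0],[0,0,0,0,0,0,0],[0,0,0,0,0,0,0]]]'

```text
clock: 60.37
eef_pos: [0.4604, -0.1925, 0.2316]
ee_rot: [0.003, 0.977, 0.212, -0.0]
ft_force: [0.5, -0.2, 0.2]
grip_width: 0.0003
```

```bash
python3 -c "
from h import *
pr();cp()
import cv2
s=snapshot('scene');t=snapshot('top')
cv2.imwrite('pics/s1.png',cv2.resize(s,(800,500)))
cv2.imwrite('pics/s2.png',cv2.resize(t,(800,500)))
cv2.imwrite('pics/s3.png',cv2.resize(s[130:230,210:310],(600,600),interpolation=cv2.INTER_CUBIC))"
```

```text
t 60.37 p [ 0.4604 -0.1925  0.2316] jaw 24.5 z [ 0.001 -0.006 -1.   ] F [ 0.5 -0.2  0.2] g 0.0003 q [ 0.64  0.21 -0.42  1.94  0.11  1.02  0.59]
case-local [-187.   -65.2] 231.6
```

View pics/s1.png

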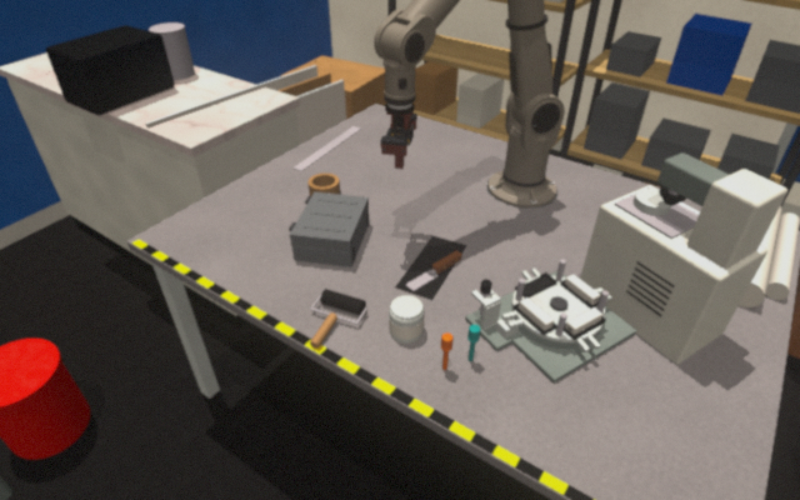

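View pics/s2.png

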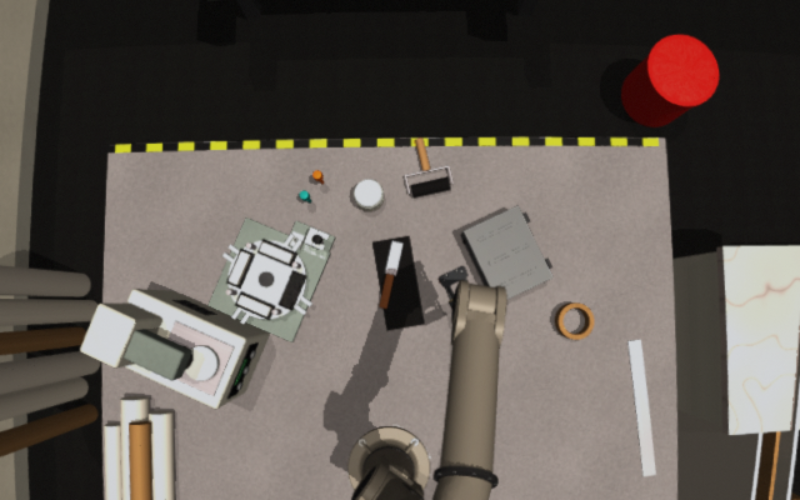

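View pics/s3.png

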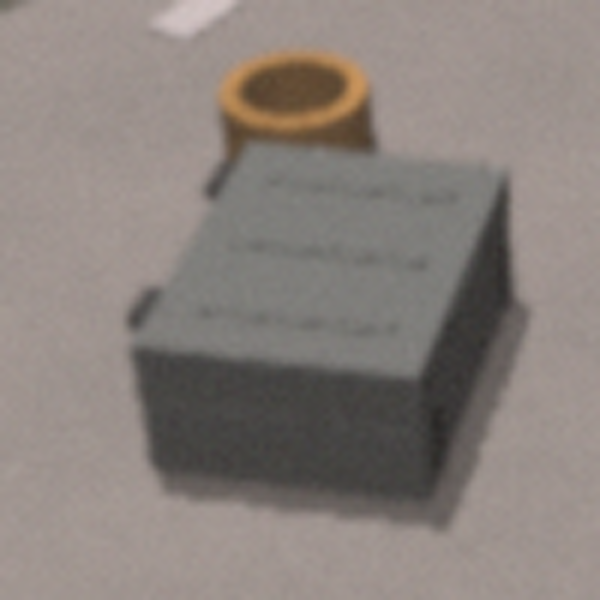

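The scene picture shows the lid flush at (335,225). The knife lies on the mat at (435,272), and the pin hangs in its notch at (487,290). I'll now do a numeric check of the knife, pin and nests.

```bash
python3 -c "
from h import *
import cv2
import numpy as np
mx,my,myaw=.5246,-.0314,.158
c,s_=np.cos(myaw),np.sin(myaw)
t=snapshot('top');s=snapshot('scene')
for cam in('top','scene'):
  for r in finder.tip_of('knife',cam)[:2]:
    p=np.array(atz(cam,r['position'],.001));d=p[:2]-[mx,my]
    print(cam,r['confidence'],p,'mat',np.array([c*d[0]+s_*d[1],-s_*d[0]+c*d[1]])*1e3)
  for r in finder.tip_of('pin_collar',cam)[:3]:
    print('collar',cam,r['confidence'],atz(cam,r['position'],.098),'notch',notch)
a=cv2.resize(t[165:285,160:350],(760,480),interpolation=cv2.INTER_CUBIC);cv2.imwrite('pics/t1.png',a)
b=cv2.resize(s[175:310,310:520],(790,508),interpolation=cv2.INTER_CUBIC);cv2.imwrite('pics/t2.png',b)
"
```

```text
top 0.6 [ 0.55829026 -0.01100337  0.001     ] mat [36.47988397 14.84162983]
collar top 0.56 [0.75549873 0.23014573 0.098     ] notch [0.6434 0.1863]
collar top 0.41 [0.80804558 0.17834539 0.098     ] notch [0.6434 0.1863]
collar top 0.38 [0.64249259 0.17886629 0.098     ] notch [0.6434 0.1863]
scene 0.57 [ 0.55114694 -0.0111515   0.001     ] mat [29.40223357 15.81929514]
scene 0.43 [0.53832963 0.2826373  0.001     ] mat [ 62.97031895 307.96536558]
collar scene 0.68 [0.64920693 0.18314299 0.098     ] notch [0.6434 0.1863]
collar scene 0.65 [0.79415154 0.23824791 0.098     ] notch [0.6434 0.1863]
collar scene 0.46 [0.82816647 0.19224038 0.098     ] notch [0.6434 0.1863]
```

View pics/t1.png

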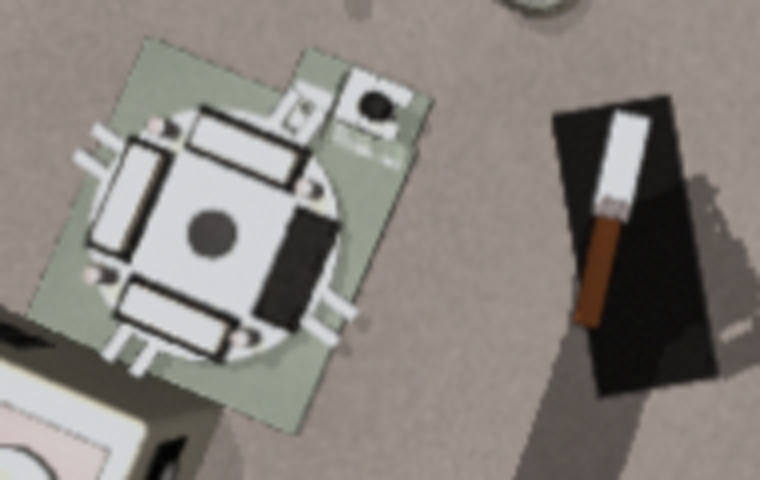

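View pics/t2.png

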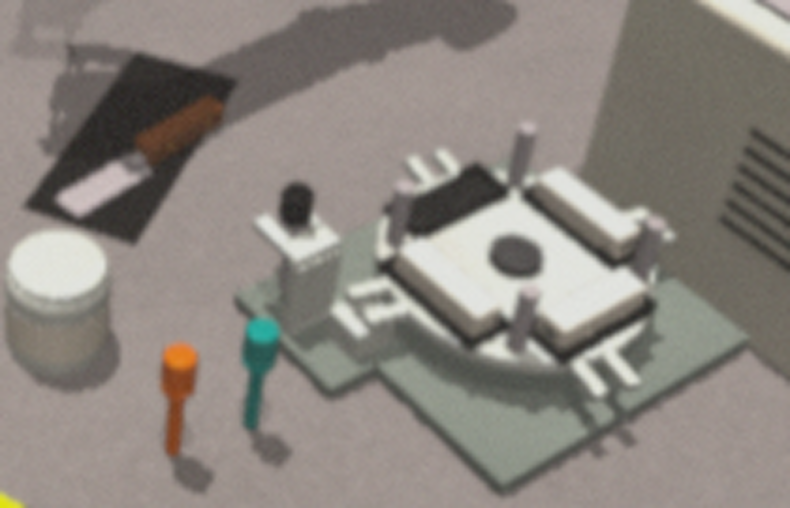

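```bash
python3 -c "
from h import *
print(ticket.close_job())"
```

```text
the job is handed in; nothing more can be done
None
```

I finished every step and handed the job in at about 60.5 s of the 210 s. The hand-in returned no verdict.

**What I did:** I prised the lid up with the knife blade and opened it upright, then put the knife back on its mat. The lock pin went from the bore to the parking notch. I loaded the three blanks one at a time, turning the dial clockwise one click after each, and then pressed the lid shut.

**Last checks:**
- **Lid:** it looks flush in the picture, with the fingers pressed down to 93–94 mm where the shut lid's top is 95 mm. I never saw the catch's roughly 9 N snap in the force readings. Pressing harder to be sure of the snap gave about 59 N, then 75 N upward (about 81 N in all). That is under the 120 N wrist limit. It is above 40 N, but only the fingertips were pressing, not the arm or gripper body.
- **Blanks and dial:** all three blanks lie flat in nests, the loading nest is empty, and the dial looks to be at a detent.
- **Pin:** it hangs upright in the notch. The networks put its collar 7–8 mm from my notch estimate, close to the 9 mm limit. They also reported the orange and turquoise look-alikes as pins, so I relied on the picture.
- **Knife:** it lies flat with its origin about (33, 15) mm from the mat centre, well inside the limits. It had shifted a few centimetres since I set it down, and the end of the handle just overhangs the mat edge.
- **Other items:** the ink tin, tape roll and brayer look undisturbed by eye; I did not measure them again at the end. The arm was clear of everything.

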